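# Unlock a parts carousel with a pin spanner and take out the objectives

### The job

Use the blue-handled pin spanner to slacken the brass lock ring on the parts carousel (both prongs in its holes, anticlockwise to the stop), put the spanner back in its stand, then turn the carousel by its orange posts until the bay holding the objectives is at the open front. Stand every objective upright in the tray, leaving the black caps in the carousel, then tighten the ring clockwise to its stop with the spanner again and return the spanner to its stand. Do not disturb the other things on the bench.

Things in the scene. Friction and masses are not known exactly. Their poses are not given: they have to be found in the camera images.
- base: Fixed carousel base, origin on the table under the vertical axis; +x to its closed back, -x to its open front (roughly towards the robot). A clear hood covers the back: roof 96 to 101 mm above the table from x = 20 to 172 mm, side walls at y = +/-170 mm, a back wall; the roof is cut away within 55 mm of the axis, over the lock ring. The fixed hub has radius 45 mm
- lock_ring (a joint): Angle of the brass lock ring on the hub, rad, about the carousel axis, growing anticlockwise from above. 0 = tight stop (start; holes along the base's y axis), 1.05 = slack stop. It needs about 0.3 N m and stays where left. The carousel may be turned only once the ring is slack
- ring_top (a point): Centre of the lock ring's top face, 70 mm above the table, on the carousel axis. The ring is 92 mm across and 10 mm thick; z up, its x axis runs through both holes and turns with the ring
- hole_a (a point): Mouth of one of the two through holes in the ring, 9 mm across, 27 mm from the axis, in its top face
- hole_b (a point): Mouth of the other hole, opposite
- rotor: The turning dish, 320 mm across, origin on its axis at table height, turning without limit (0.12 N m friction). Floor 32 mm above the table; rim wall 18 mm high at radius 155 to 159 mm; four dividers 20 mm high, 4 mm thick, from hub to rim at 45, 135, 225 and 315 degrees from its +x make four bays. Objectives: in the bay about its +x; two others hold a black cap each
- bay (a point): Point on the floor of the bay that holds the objectives (green patch), 105 mm from the axis along the rotor's +x, 32 mm above the table
- post0 (a point): Top centre of one of four upright round orange turning posts, 12 mm thick, top 87 mm above the table, 145 mm from the axis, one at the outer end of each divider; this one 45 degrees anticlockwise from the rotor's +x, the others every 90 degrees
- objective1: Microscope objective, an upright cylinder 34 mm across and 40 mm high, 0.12 kg, heavy at the foot, black and steel with a red band and a glass top. Origin at the centre of its underside, z up along its axis. May be absent
- objective2: Microscope objective, an upright cylinder 34 mm across and 40 mm high, 0.12 kg, heavy at the foot, black and steel with a yellow band and a glass top. Origin at the centre of its underside, z up along its axis. May be absent
- objective3: Microscope objective, an upright cylinder 34 mm across and 40 mm high, 0.12 kg, heavy at the foot, black and steel with a blue band and a glass top. Origin at the centre of its underside, z up along its axis. May be absent
- cap1: Black plastic cap, a disc 38 mm across and 12 mm high, in another bay. Origin at its underside centre. Stays in the carousel
- cap2: Second black cap, as cap1, in another bay
- spanner: Pin spanner standing upright, 0.25 kg, 100 mm tall. Origin midway between the prong tips; x along the prong line, z up. Two prongs 6 mm across, 54 mm apart, tips tapered, stand 9 mm below a steel bar 70 (x) x 24 (y) x 10 mm; above it a 16 mm stem, then a blue grip block 56 mm (x) by 16 mm thick (y), from 55 to 100 mm above the tips
- prong_a (a point): Tip of the prong at the spanner's +x (27 mm from its origin)
- prong_b (a point): Tip of the prong at the spanner's -x
- stand: Fixed wooden spanner stand, 100 (x) x 60 (y) x 22 mm. Origin at the centre of its underside. Two holes in its top, 10 mm across, 14 mm deep, at x = +/-27 mm; the parked spanner's bar rests flat on the top face, its prong tips 13 mm above the table, either way round
- tray: Fixed aluminium tray with blue lining, 200 (x) x 130 (y) x 22 mm, walls 5 mm thick, floor 5 mm above the table. Origin at the centre of its underside
- blower: Terracotta-coloured rubber blower bulb, 60 mm across, 85 mm tall, bystander
- whetstone: Grey whetstone 100 x 35 x 25 mm, bystander
- solvent: Amber bottle 48 mm across, 100 mm tall, bystander
- driver: Screwdriver with black handle, 160 mm long, bystander
- slidebox: Wooden slide box 85 x 60 x 30 mm, bystander
- dish: White dish 80 mm across, 20 mm high, bystander

How it is judged:
On the way, in this order (a step that is already met when the one before it is completed fails the run):
1. both spanner prongs are at least 5 mm deep in the holes of the still tight lock ring (z of each of prong_a, prong_b in the frame of ring_top below -0.005 m and horizontal distance between each of prong_a, prong_b and ring_top below 0.035 m and value of joint lock_ring below 0.12 rad), for 0.2 s.
2. the ring is turned slack (over 0.85 rad) with both prongs in its holes (z of each of prong_a, prong_b in the frame of ring_top below -0.005 m and horizontal distance between each of prong_a, prong_b and ring_top below 0.035 m and value of joint lock_ring above 0.85 rad), for 0.2 s.
3. the spanner is back in its stand and released, the ring left slack (x of spanner in the frame of stand between -0.008 and 0.008 m and y of spanner in the frame of stand between -0.008 and 0.008 m and z of spanner in the frame of stand below 0.017 m and angle between spanner's own z axis and vertical below 0.1 rad and contact force between the fingers and spanner below 0.1 N and value of joint lock_ring above 0.85 rad), for 0.2 s.
4. the bay with the objectives is at the open front (its floor point over 80 mm in front of the axis), the ring slack (x of bay in the frame of base below -0.08 m and value of joint lock_ring above 0.85 rad), for 0.2 s.
5. every objective stands upright and released in the tray, the ring still slack (x of objective1 in the frame of tray between -0.085 and 0.085 m and y of objective1 in the frame of tray between -0.052 and 0.052 m and z of each of objective1, objective2, objective3 in the frame of tray below 0.012 m and angle between each of objective1, objective2, objective3's own z axis and vertical below 0.15 rad and linear speed of each of objective1, objective2, objective3 below 0.05 m/s and contact force between the fingers and objective1 below 0.1 N and x of objective2 in the frame of tray between -0.085 and 0.085 m and y of objective2 in the frame of tray between -0.052 and 0.052 m and contact force between the fingers and objective2 below 0.1 N and x of objective3 in the frame of tray between -0.085 and 0.085 m and y of objective3 in the frame of tray between -0.052 and 0.052 m and contact force between the fingers and objective3 below 0.1 N and value of joint lock_ring above 0.85 rad), for 0.2 s.
6. both prongs are in the holes of the slack ring (all of step 2), for 0.2 s.
7. the ring is tightened (under 0.12 rad) with both prongs in its holes (all of step 1), for 0.2 s.
At the end, for the whole second after the job is handed in: Every objective stands upright (within 0.15 rad) on the tray's floor, at rest and released; the lock ring is tight (under 0.12 rad); the spanner is fully down in its stand (within 8 mm), upright and released; both caps are still in the carousel (x of objective1 in the frame of tray between -0.085 and 0.085 m and y of objective1 in the frame of tray between -0.052 and 0.052 m and z of each of objective1, objective2, objective3 in the frame of tray below 0.012 m and angle between each of objective1, objective2, objective3's own z axis and vertical below 0.15 rad and linear speed of each of objective1, objective2, objective3 below 0.05 m/s and contact force between the fingers and objective1 below 0.1 N and x of objective2 in the frame of tray between -0.085 and 0.085 m and y of objective2 in the frame of tray between -0.052 and 0.052 m and contact force between the fingers and objective2 below 0.1 N and x of objective3 in the frame of tray between -0.085 and 0.085 m and y of objective3 in the frame of tray between -0.052 and 0.052 m and contact force between the fingers and objective3 below 0.1 N and x of spanner in the frame of stand between -0.008 and 0.008 m and y of spanner in the frame of stand between -0.008 and 0.008 m and z of spanner in the frame of stand below 0.017 m and angle between spanner's own z axis and vertical below 0.1 rad and contact force between the fingers and spanner below 0.1 N and value of joint lock_ring below 0.12 rad and horizontal distance between each of cap1, cap2 and base below 0.155 m and height (world z) of each of cap1, cap2 below 0.06 m); the robot touches nothing.
It fails at once if a bystander (blower, whetstone, bottle, screwdriver, slide box or dish) is moved more than 50 mm (distance of any of blower, whetstone, solvent, driver, slidebox, dish from where it was at the start of the episode above 0.05 m).
Of objective1, objective2, objective3 only 2 to 3 are there at a start; the rules pass over those that are not, and their reading is None.
At some moment in a run one of objective1, objective2, objective3 may be knocked a few centimetres aside while the robot is not near it.
It also fails if it takes over 192 s, if anything falls off the work surface, if the arm or the gripper's body presses on something with over 40 N, if the wrist force passes 120 N, or if a joint passes its speed limit or range.

### The arm

A 6-joint arm with a two-finger parallel gripper is mounted at the origin on the work surface. World frame = base frame: x ahead of the robot, y to its left, z up, the work surface at z = 0. Lengths are in m, angles in rad, forces in N, time in s.
With the tool pointing down it reaches from about 0.275 to 0.825 m from the base axis. Payload 4.9 kg.
Tool frame: the origin (TCP) lies between the finger pads; the fingertips stand 22 mm ahead of it and the grasp point (between the pads) lies 3 mm ahead of it (manip.tips_ahead is the distance from the TCP to the fingertips, in m); x points along the fingers, y is the direction in which the jaws open and shut, and the axes are right-handed (so a half turn about x gives the same grasp; the last joint's range is limited). The gripper opens to 85 mm and grips with 20 to 120 N. Pads are 22 mm wide; open, the fingers measure 114 mm over their backs; the gripper's body (76 mm by 85 mm) begins 54 mm behind the grasp point. The pads swing forward as they close: fully open they stand 13 mm farther back than shut.
Start: joints at [-1.387, 0.326, -0.193, 1.052, 0, 1.437], TCP at [0.172, -0.522, 0.253] pointing down, gripper open.
Joint ranges: [-2.65, 2.65], [-0.97, 1.79], [-1.3, 1.35], [-1.93, 2.1], [-1.47, 1.37], [-3.14, 3.14]. Speed limits (rad/s): [2.57, 2.57, 3.14, 3.14, 3.14, 3.14].

### API

Orientations are given as [roll, pitch, yaw] about the fixed x, y, z axes, in that order (R = Rz(yaw) Ry(pitch) Rx(roll)).
In Python, from bench import manip gives the robot as it stands.
- The arm moves only by the tool drive_tool, never from a script. Its argument "plan" is one flat list of numbers, 7 for each row, row after row: the opening, from -1 (shut) to 1 (fully open), then the shift along the tool's x, y, z in m, then the turn, a rotation vector about the tool's x, y, z in degrees. A call has exactly 10 rows; each row is the pose to reach, as a shift and turn from the pose measured when the call began, along the tool's axes at that moment; what a row does not reach only later rows make up. A row lasts 1/12 s, in which the tool goes at most 41.7 mm and 7.16 degrees, less where a joint would pass 70% of its speed; a pose out of reach is approached as far as the arm can. A call with a gripper value outside its range is refused whole. The fingers move at their own pace and stop on an object; "newtons" is the grip in N (left out, the last holds). Time passes only in rows, so rows that repeat a pose let the fingers close, or fill a call up. It gives the time, the measured TCP pose, the force and the opening at its end, in the units of the state.
- manip.observe(): the state, without advancing time (a new reading comes with each control period).
- manip.camera(name): name is "side" or "top" or "wrist"; returns a dict with "image" (384x512x3 uint8, red, green, blue), "K" (3x3 intrinsics, pixels), "k1" (the pictures are not rectified: a ray, as slopes to the right and down, at radius r is drawn at 1 + k1 r^2 times it, then the intrinsics apply), "origin" and "orientation" of the camera in the world. Camera axes: x right, y up, looking along -z (the intrinsics and any distortion apply to the point x, -y, -z); pixel columns grow to the right and rows downward; lengths in m; the calibration is good to about 2 mm. A picture is of the moment at which its call begins. There is no depth.
- manip.job_done(): hands the job in, once; it reports no verdict.
The state is a dict: "time_s": time; "joints": joint angles; "qd": joint speeds; "joint_efforts": joint torques, N m; "tool_pos": TCP position; "tcp_rot": TCP orientation; "wrist_force": force on the tool from outside, world axes, zero at the start; "wrist_torque": the same for the moment, N m; "gripper_width": opening from 0.0 (shut) to 1.0 (fully open).
Only numpy, scipy, OpenCV 4.12 (cv2) and the standard library are available. Lean on these libraries where they do the work, as an engineer would, in place of code of your own. Each camera call takes 0.05 s, during which the arm holds its last target.

## Working session

There is one attempt and no reset: what is moved stays moved. The work goes in short steps, Python scripts to look and compute and a tool call to move; the robot and the scene stay as the last step left them, time stands still between calls to the robot, and variables do not carry over. Pictures are saved under pics/ and viewed, and the job is handed in when it is done.

Besides the shell and the picture viewer there is one more tool, called after "Emit:" as name(argument=value, ...) on one line, values as JSON. drive_tool: Moves the arm, as the interface text tells. Its arguments: {"type":"object","properties":{"plan":{"type":"array","items":{"type":"number"}},"newtons":{"type":"number"}},"required":["plan"]}

```bash
ls -la; mkdir -p pics; python3 - <<'E'
from bench import manip
import cv2
print(manip.observe())
for n in ["side","top","wrist"]:
    c=manip.camera(n)
    cv2.imwrite(f"pics/{n}0.png",c["image"][:,:,::-1])
    print(n,c["K"],c["k1"],c["origin"],c["orientation"])
print(manip.observe()["time_s"], manip.tips_ahead)
E
```

```text
total 12
drwxr-xr-x  3 agent agent 4096 Dec  7 14:13 .
drwxr-xr-x 23 root  root  4096 Dec  7 14:13 ..
drwxr-xr-x  2 agent agent 4096 Dec  7 14:13 pics
{'time_s': 0.0, 'joints': array([-1.38722033e+00,  3.26905653e-01, -1.93566363e-01,  1.05196527e+00,
        2.37854012e-05,  1.43658630e+00]), 'qd': array([ 3.71428727e-04,  4.83980325e-05,  2.72924963e-05,  3.13720891e-04,
       -2.91539504e-04,  1.39544193e-03]), 'joint_efforts': array([ 1.46874668e-04, -4.43404448e+01,  2.62435126e+01,  1.54117477e-02,
        2.54282492e-05, -1.17081623e-05]), 'tool_pos': array([ 0.17177196, -0.5219434 ,  0.25252924]), 'tcp_rot': array([-1.71950012,  1.56915519,  1.73987854]), 'wrist_force': array([ 0.71777788,  1.20447837, -0.15725776]), 'wrist_torque': array([-0.01869618,  0.00040002, -0.00747279]), 'gripper_width': 1.0037853293001198}
side [[472.75623999   0.         243.81580871]
 [  0.         472.75623999 191.12056119]
 [  0.           0.           1.        ]] -0.03214236312377696 [0.240618   0.98968059 0.99662024] [ 0.85084966  0.01853663 -2.90518049]
top [[384.09614249   0.         255.03639935]
 [  0.         384.09614249 187.31804526]
 [  0.           0.           1.        ]] -0.0505832758070964 [ 0.28883193 -0.01640732  1.3130846 ] [ 0.17420761  0.00841306 -1.55053548]
wrist [[286.76544332   0.         257.87337553]
 [  0.         286.76544332 187.50044075]
 [  0.           0.           1.        ]] -0.059394713986472135 [ 0.23869828 -0.50166429  0.37270275] [-0.28012372  0.00135792 -1.25315618]
0.15 0.022
```

View pics/top0.png

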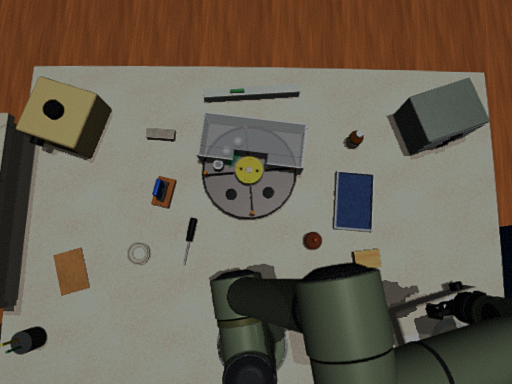

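View pics/side0.png

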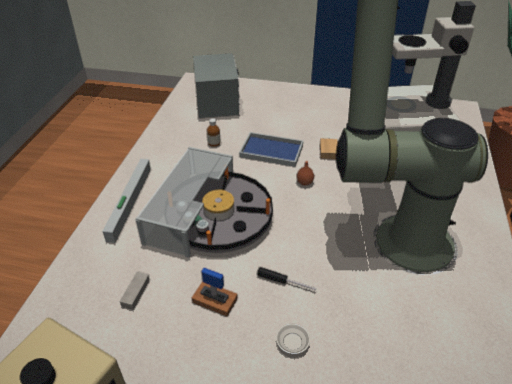

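View pics/wrist0.png

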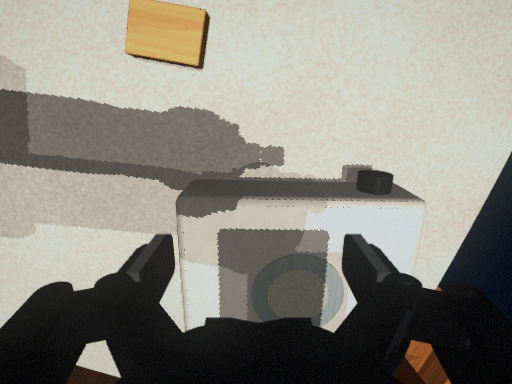

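The top view shows the carousel (hub about 249,170), spanner in its stand (163,190), tray (354,200), caps (231,194) and (268,192), and objectives under or near the hood (218,165; 236,142). Next I'll write the helpers and zoom in.

```bash
cat > h.py <<'E'
import numpy as np, cv2
from scipy.spatial.transform import Rotation as Ro
def R(e): return Ro.from_euler('xyz',e).as_matrix()
F=np.diag([1.,-1,-1])
def rays(c,px):
    px=np.asarray(px,float).reshape(-1,1,2)
    u=cv2.undistortPoints(px,c["K"],np.array([c["k1"],0,0,0,0.])).reshape(-1,2)
    d=np.c_[u,np.ones(len(u))]@F@R(c["orientation"]).T
    return np.asarray(c["origin"],float),d
def onz(c,px,z):
    o,d=rays(c,px); return o+d*((z-o[2])/d[:,2])[:,None]
def proj(c,P):
    P=np.asarray(P,float).reshape(-1,3)
    Rc=R(c["orientation"]); X=(P-c["origin"])@Rc@F
    r,_=cv2.Rodrigues(np.eye(3))
    return cv2.projectPoints(X,np.zeros(3),np.zeros(3),c["K"],np.array([c["k1"],0,0,0,0.]))[0].reshape(-1,2)
def tri(c1,p1,c2,p2):
    o1,d1=rays(c1,[p1]);o2,d2=rays(c2,[p2]);d1=d1[0];d2=d2[0]
    A=np.c_[d1,-d2];s=np.linalg.lstsq(A,o2-o1,rcond=None)[0]
    a=o1+s[0]*d1;b=o2+s[1]*d2
    return (a+b)/2,np.linalg.norm(a-b)
def crop(c,x0,y0,w,h,f,fn):
    im=c["image"][y0:y0+h,x0:x0+w,::-1]
    im=cv2.resize(im,None,fx=f,fy=f,interpolation=cv2.INTER_CUBIC);cv2.imwrite(fn,im)
def cam(n):
    from bench import manip
    return manip.camera(n)
def save(n,c):
    import pickle;pickle.dump({k:c[k] for k in c},open(n,'wb'))
def load(n):
    import pickle;return pickle.load(open(n,'rb'))
def blob(c,lo,hi,roi=None,minA=5):
    hsv=cv2.cvtColor(c["image"],cv2.COLOR_RGB2HSV)
    m=cv2.inRange(hsv,np.array(lo),np.array(hi))
    if roi:
        mm=np.zeros_like(m);x,y,w,h=roi;mm[y:y+h,x:x+w]=m[y:y+h,x:x+w];m=mm
    n,l,s,ce=cv2.connectedComponentsWithStats(m)
    return [(tuple(ce[i].round(2)),tuple(s[i])) for i in range(1,n) if s[i][4]>=minA],m,l
E
python3 - <<'E'
from h import *
t=cam("top");s=cam("side");save("t0.pkl",t);save("s0.pkl",s)
crop(t,190,100,130,130,6,"pics/tz.png")
crop(t,120,160,100,75,8,"pics/tz2.png")
crop(s,130,140,160,120,5,"pics/sz.png")
print(onz(t,[[249,170]],.07), onz(t,[[163,190]],.1),onz(t,[[354,200]],.02))
E
```

```text
[[0.56523055 0.01965965 0.07      ]] [[0.48775375 0.29416632 0.1       ]] [[ 0.47866004 -0.33851937  0.02      ]]
```

View pics/tz.png

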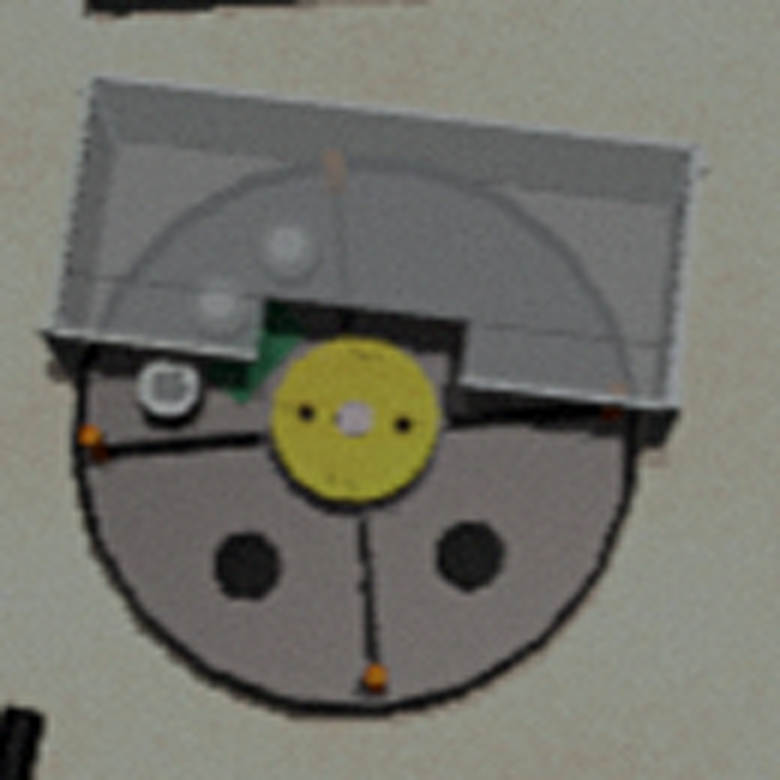

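View pics/tz2.png

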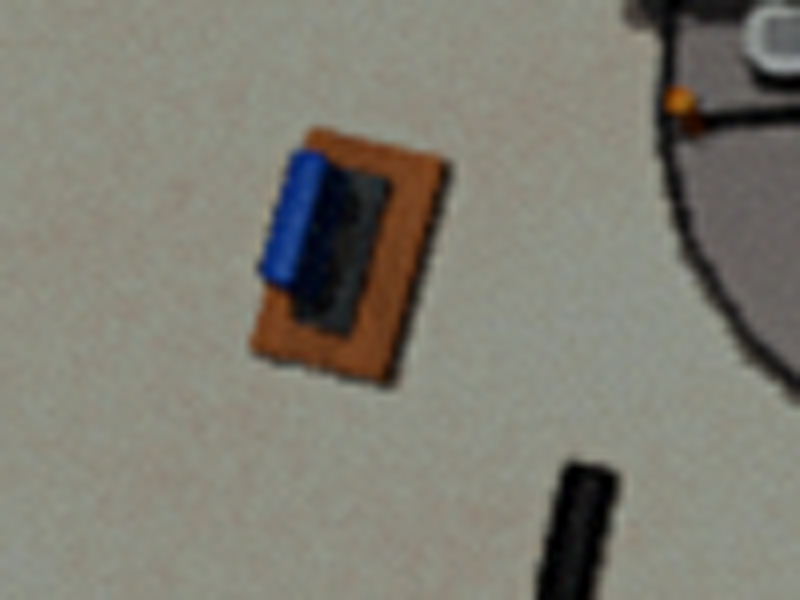

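View pics/sz.png

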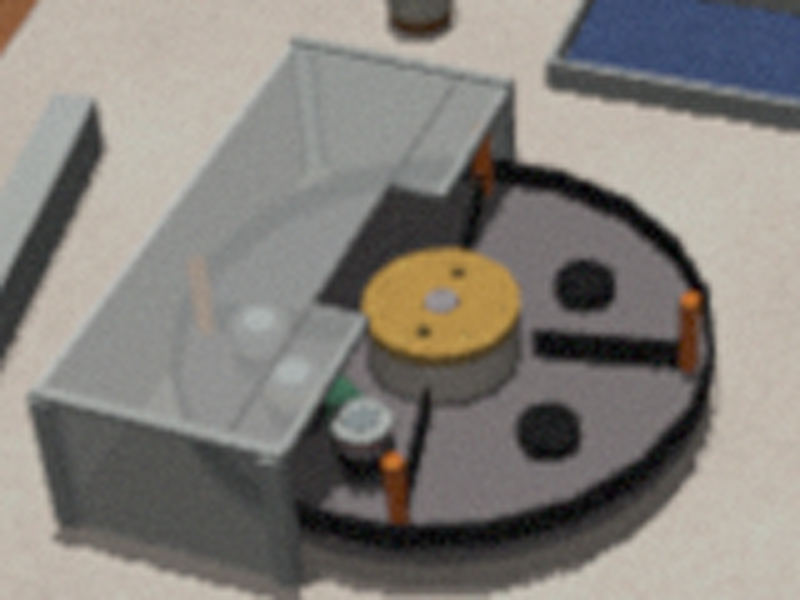

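```bash
python3 - <<'E'
from h import *
t=load("t0.pkl");s=load("s0.pkl")
def show(n,c,lo,hi,roi,minA=4):
    b,m,l=blob(c,lo,hi,roi,minA)
    print(n,b); return b,m
bt,_=show("ring t",t,(20,120,100),(35,255,255),(225,140,50,50))
bs,_=show("ring s",s,(15,120,100),(30,255,255),(190,180,60,50))
bp,_=show("posts t",t,(3,180,90),(14,255,255),(195,120,120,120),2)
bps,_=show("posts s",s,(3,180,90),(14,255,255),(160,160,130,100),2)
bg,_=show("grip t",t,(105,150,60),(125,255,255),(145,170,40,40))
bgs,_=show("grip s",s,(105,150,60),(125,255,255),(190,260,50,40))
bst,mst=show("stand t",t,(3,120,60),(14,255,255),(145,170,40,45))
btr,mtr=show("tray t",t,(105,120,40),(125,255,255),(325,160,60,80))
# ring centre by ellipse fit on mask hull
_,m,_=blob(t,(20,120,100),(35,255,255),(225,140,50,50))
cn=max(cv2.findContours(m,0,1)[0],key=cv2.contourArea);h=cv2.convexHull(cn);e=cv2.fitEllipse(h);print("ell t",e,onz(t,[e[0]],.07))
_,m,_=blob(s,(15,120,100),(30,255,255),(190,180,60,50))
cn=max(cv2.findContours(m,0,1)[0],key=cv2.contourArea);e=cv2.fitEllipse(cv2.convexHull(cn));print("ell s",e,onz(s,[e[0]],.07))
# stand
mm=mst|_ if False else mst
cn=max(cv2.findContours(mst,0,1)[0],key=cv2.contourArea);q=cv2.boxPoints(cv2.minAreaRect(cn));print("stand",q,onz(t,q,.022),onz(t,q,.022).mean(0))
cn=max(cv2.findContours(mtr,0,1)[0],key=cv2.contourArea);q=cv2.boxPoints(cv2.minAreaRect(cn));print("tray",q,onz(t,q,.005),onz(t,q,.005).mean(0))
E
```

```text
ring t [((np.float64(248.62), np.float64(169.48)), (np.int32(235), np.int32(157), np.int32(28), np.int32(26), np.int32(530)))]
ring s [((np.float64(217.58), np.float64(200.33)), (np.int32(202), np.int32(189), np.int32(32), np.int32(23), np.int32(504)))]
posts t [((np.float64(204.0), np.float64(171.33)), (np.int32(203), np.int32(171), np.int32(3), np.int32(2), np.int32(3)))]
posts s [((np.float64(226.2), np.float64(171.6)), (np.int32(226), np.int32(170), np.int32(2), np.int32(4), np.int32(5))), ((np.float64(268.08), np.float64(199.83)), (np.int32(267), np.int32(198), np.int32(3), np.int32(5), np.int32(12))), ((np.float64(267.33), np.float64(208.67)), (np.int32(267), np.int32(204), np.int32(2), np.int32(10), np.int32(15))), ((np.float64(208.36), np.float64(235.75)), (np.int32(206), np.int32(230), np.int32(5), np.int32(14), np.int32(28)))]
grip t [((np.float64(156.27), np.float64(186.61)), (np.int32(153), np.int32(179), np.int32(8), np.int32(17), np.int32(70)))]
grip s [((np.float64(212.25), np.float64(277.67)), (np.int32(202), np.int32(268), np.int32(21), np.int32(20), np.int32(255)))]
[... 410 characters left out ...]
4226684570312, 200.2158203125), (21.882116317749023, 31.10297203063965), 86.38367462158203) [[0.57024882 0.02174964 0.07      ]]
stand [[150.69879 203.07565]
 [158.5712  174.95993]
 [175.1513  179.60236]
 [167.2789  207.71808]] [[0.45457163 0.3536455  0.022     ]
 [0.55283962 0.33282232 0.022     ]
 [0.53757073 0.2742912  0.022     ]
 [0.43983366 0.29574666 0.022     ]] [0.49620391 0.31412642 0.022     ]
tray [[336.4807  227.13579]
 [338.10364 173.5789 ]
 [370.61926 174.56422]
 [368.99634 228.12111]] [[ 0.38656753 -0.28035859  0.005     ]
 [ 0.57277966 -0.28896166  0.005     ]
 [ 0.57147937 -0.40266828  0.005     ]
 [ 0.38510286 -0.39135948  0.005     ]] [ 0.47898236 -0.340837    0.005     ]
```

```bash
cat >> h.py <<'E'
def obs():
    from bench import manip
    return manip.observe()
def down(yawy):
    "tool pointing down with jaw axis y at world angle yawy (deg)"
    a=np.radians(yawy);x=np.array([0,0,-1.]);y=np.array([np.cos(a),np.sin(a),0]);return np.c_[x,y,np.cross(x,y)]
def yawof(Rm): return np.degrees(np.arctan2(Rm[1,1],Rm[0,1]))
def go(P,yawy=None,Rm=None,rpt=True):
    o=obs();R0=R(o["tcp_rot"]);p=np.asarray(o["tool_pos"])
    Rt=down(yawy) if Rm is None else Rm
    d=R0.T@(np.asarray(P)-p)*1; w=np.degrees(Ro.from_matrix(R0.T@Rt).as_rotvec())
    print("t %.2f pos"%o["time_s"],p.round(4),"yaw %.1f"%yawof(R0),"tilt %.2f"%np.degrees(np.arccos(min(1,-R0[2,0]))),"j",np.round(o["joints"],2),"w %.2f"%o["gripper_width"],"F",np.round(o["wrist_force"],1))
    print("  shift",d.round(4),"rot",w.round(2),"rows>=%.1f"%max(np.linalg.norm(d)/.0417,np.linalg.norm(w)/7.16))
def st():
    o=obs();R0=R(o["tcp_rot"])
    print("t %.2f pos"%o["time_s"],o["tool_pos"].round(4),"yaw %.1f"%yawof(R0),"tilt %.2f"%np.degrees(np.arccos(min(1,-R0[2,0]))),"j",np.round(o["joints"],2),"w %.3f"%o["gripper_width"],"F",np.round(o["wrist_force"],1),"T",np.round(o["wrist_torque"],2))
E
python3 - <<'E'
from h import *
o=obs();print(R(o["tcp_rot"]).round(3))
t=load("t0.pkl");s=load("s0.pkl")
# camera in tool frame
w=cam("wrist");R0=R(o["tcp_rot"]);print("cam in tool",R0.T@(w["origin"]-o["tool_pos"]));print((R0.T@R(w["orientation"])).round(3))
# grip triangulate: rough centre
print("grip",tri(t,(156.3,186.6),s,(212.3,277.7)))
for q in [(240.8,168.7),(257,170.7)]: print("hole",onz(t,[q],.07))
print("hood front edge",onz(t,[(190+45/6,100+330/6),(190+672/6,100+405/6),(190+95/6,100+80/6),(190+695/6,100+150/6)],.101))
for q in [(91,437),(375,677),(335,160),(612,405)]: print("post",onz(t,[(190+q[0]/6,100+q[1]/6)],.087))
E
```

```text
[[-0.     0.312 -0.95 ]
 [ 0.001 -0.95  -0.312]
 [-1.    -0.001 -0.   ]]
cam in tool [-0.12009643  0.00141225 -0.06995721]
[[-0.     0.277 -0.961]
 [ 1.     0.    -0.   ]
 [ 0.    -0.961 -0.277]]
grip (array([0.49823016, 0.31746962, 0.09650578]), np.float64(0.0016360214650926017))
hole [[0.569146   0.04695563 0.07      ]]
hole [[ 0.56334459 -0.00688845  0.07      ]]
hood front edge [[ 0.60538961  0.18791564  0.101     ]
 [ 0.56980358 -0.15239146  0.101     ]
 [ 0.74892388  0.1669952   0.101     ]
 [ 0.71396249 -0.16537511  0.101     ]]
post [[0.5493827  0.16228607 0.087     ]]
post [[0.42120473 0.00472297 0.087     ]]
post [[0.70938097 0.03316937 0.087     ]]
post [[ 0.57243016 -0.12125369  0.087     ]]
```

```bash
python3 - <<'E'
from h import *
go([.496,.314,.25],78)
E
```

```text
t 0.30 pos [ 0.1718 -0.5223  0.253 ] yaw -71.8 tilt 0.03 j [-1.39  0.33 -0.19  1.05 -0.    1.44] w 1.00 F [0.  0.  0.6]
  shift [ 0.0035 -0.6931 -0.5692] rot [-1.4979e+02 -4.0000e-02  1.0000e-02] rows>=21.5
```

Emit:
drive_tool(plan=[1,0,-0.3,-0.25,-65,0,0,1,0,-0.3,-0.25,-65,0,0,1,0,-0.3,-0.25,-65,0,0,1,0,-0.3,-0.25,-65,0,0,1,0,-0.3,-0.25,-65,0,0,1,0,-0.3,-0.25,-65,0,0,1,0,-0.3,-0.25,-65,0,0,1,0,-0.3,-0.25,-65,0,0,1,0,-0.3,-0.25,-65,0,0,1,0,-0.3,-0.25,-65,0,0])

```text
time_s: 1.13
tool_pos: [0.3158, -0.155, 0.2533]
tcp_rot: [3.071, 1.568, 1.39]
wrist_force: [-0.1, -0.8, -0.4]
gripper_width: 0.999
```

```bash
python3 - <<'E'
from h import *
go([.496,.314,.25],78)
E
```

```text
t 1.13 pos [ 0.3158 -0.155   0.2533] yaw -6.3 tilt 0.13 j [-0.67 -0.05 -0.64  0.98  0.    1.01] w 1.00 F [-0.1 -0.8 -0.4]
  shift [ 0.0044  0.1276 -0.486 ] rot [-84.31  -0.1   -0.11] rows>=12.0
```

Emit:
drive_tool(plan=[1,0,0.13,-0.4,-70,0,0,1,0,0.13,-0.4,-70,0,0,1,0,0.13,-0.4,-70,0,0,1,0,0.13,-0.4,-70,0,0,1,0,0.13,-0.4,-70,0,0,1,0,0.13,-0.4,-70,0,0,1,0,0.13,-0.4,-70,0,0,1,0,0.13,-0.4,-70,0,0,1,0,0.13,-0.4,-70,0,0,1,0,0.13,-0.4,-70,0,0])

```text
time_s: 1.97
tool_pos: [0.4861, 0.2234, 0.2542]
tcp_rot: [1.686, 1.568, 1.233]
wrist_force: [0.9, -0.6, 0.4]
gripper_width: 1.0
```

```bash
python3 - <<'E'
from h import *
go([.496,.314,.25],78)
E
```

```text
t 1.97 pos [0.4861 0.2234 0.2542] yaw 64.1 tilt 0.13 j [ 0.29  0.3  -0.23  1.04  0.    0.74] w 1.00 F [ 0.9 -0.6  0.4]
  shift [ 0.0044  0.0858 -0.0307] rot [-13.93   0.    -0.13] rows>=2.2
```

Emit:
drive_tool(plan=[1,0.004,0.086,-0.031,-14,0,0,1,0.004,0.086,-0.031,-14,0,0,1,0.004,0.086,-0.031,-14,0,0,1,0.004,0.086,-0.031,-14,0,0,1,0.004,0.086,-0.031,-14,0,0,1,0.004,0.086,-0.031,-14,0,0,1,0.004,0.086,-0.031,-14,0,0,1,0.004,0.086,-0.031,-14,0,0,1,0.004,0.086,-0.031,-14,0,0,1,0.004,0.086,-0.031,-14,0,0])

```text
time_s: 2.8
tool_pos: [0.496, 0.3135, 0.2507]
tcp_rot: [1.345, 1.568, 1.135]
wrist_force: [0.1, 0.4, 1.1]
gripper_width: 1.004
```

```bash
python3 - <<'E'
from h import *
st()
w=cam("wrist");save("w1.pkl",w);crop(w,0,0,512,384,1.5,"pics/w1.png")
s=cam("side");save("s1.pkl",s);crop(s,160,240,100,75,8,"pics/s1.png")
print(proj(w,[.496,.314,.113]),proj(s,[.496,.314,.113]))
E
```

```text
t 2.80 pos [0.496  0.3135 0.2507] yaw 78.0 tilt 0.15 j [ 0.44  0.39 -0.1   1.08  0.    0.65] w 1.004 F [0.1 0.4 1.1] T [ 0.02 -0.03 -0.05]
[[259.4969473  182.61005726]] [[212.83832607 272.29027839]]
```

View pics/w1.png

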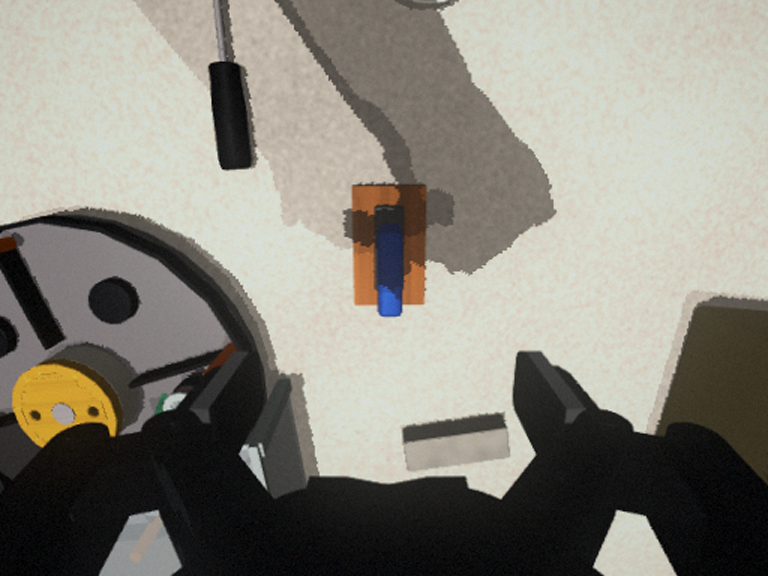

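View pics/s1.png

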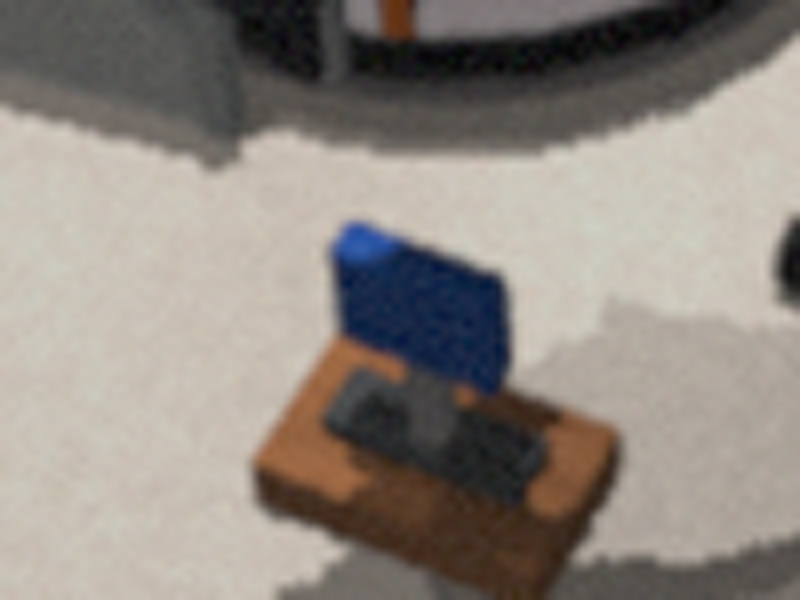

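```bash
python3 - <<'E'
from h import *
w=load("w1.pkl")
q=np.array([(352,184),(426,184),(426,304),(354,304)])/1.5
P=onz(w,q,.022);print("stand",P.round(4),P.mean(0).round(4))
a=P[3]-P[0];b=P[2]-P[1];print(np.degrees(np.arctan2(a[1],a[0])),np.degrees(np.arctan2(b[1],b[0])),np.linalg.norm(a),np.linalg.norm(P[1]-P[0]))
bb,m,l=blob(w,(105,140,30),(125,255,255),(230,120,60,110),10);print(bb)
ys,xs=np.nonzero(m);
# top face: front/back edges
for y in range(138,212,6):
    r=xs[ys==y]; 
    if len(r):print(y,r.min(),r.max())
q=np.array([(376.5,222),(403,222),(402,316),(379,316)])/1.5
print(onz(w,q,.113).round(4))
# both hand-eye: ring
E
```

```text
stand [[0.4416 0.296  0.022 ]
 [0.4538 0.3535 0.022 ]
 [0.5529 0.3349 0.022 ]
 [0.54   0.2745 0.022 ]] [0.4971 0.3147 0.022 ]
-12.282565983410638 -10.622599738226327 0.10073372520252416 0.05882369325995355
[((np.float64(261.73), np.float64(160.21)), (np.int32(255), np.int32(156), np.int32(12), np.int32(10), np.int32(33))), ((np.float64(259.21), np.float64(200.98)), (np.int32(252), np.int32(190), np.int32(16), np.int32(21), np.int32(262)))]
156 258 264
162 258 264
192 253 264
198 253 264
204 253 267
210 254 264
[[0.4628 0.3132 0.113 ]
 [0.4661 0.3288 0.113 ]
 [0.5249 0.3162 0.113 ]
 [0.5219 0.3018 0.113 ]]
```

```bash
python3 - <<'E'
from h import *
go([.497,.3145,.094],78.3)
E
```

```text
t 2.90 pos [0.496  0.3139 0.2506] yaw 78.0 tilt 0.14 j [ 0.44  0.39 -0.1   1.08  0.    0.65] w 1.00 F [0.8 0.3 0.1]
  shift [0.1566 0.0004 0.0008] rot [-0.28  0.03 -0.14] rows>=3.8
```

Emit:
drive_tool(plan=[1,0.04,0,0.001,-0.3,0,0,1,0.08,0,0.001,-0.3,0,0,1,0.12,0,0.001,-0.3,0,0,1,0.157,0,0.001,-0.3,0,0,1,0.157,0,0.001,-0.3,0,0,1,0.157,0,0.001,-0.3,0,0,0,0.157,0,0.001,-0.3,0,0,-1,0.157,0,0.001,-0.3,0,0,-1,0.157,0,0.001,-0.3,0,0,-1,0.157,0,0.001,-0.3,0,0], newtons=80)

```text
time_s: 3.73
tool_pos: [0.4984, 0.3147, 0.0958]
tcp_rot: [0.935, 1.565, 0.731]
wrist_force: [0.3, 0.6, 1.2]
gripper_width: 0.452
```

```bash
python3 - <<'E'
from h import *
st()
w=cam("wrist");crop(w,100,60,320,240,2.5,"pics/w2.png")
s=cam("side");crop(s,160,220,100,75,8,"pics/s2.png")
E
```

```text
t 3.73 pos [0.4984 0.3147 0.0958] yaw 78.3 tilt 0.34 j [ 0.44  0.54 -0.3   0.73  0.    0.64] w 0.452 F [0.3 0.6 1.2] T [ 0.04 -0.01 -0.02]
```

View pics/w2.png

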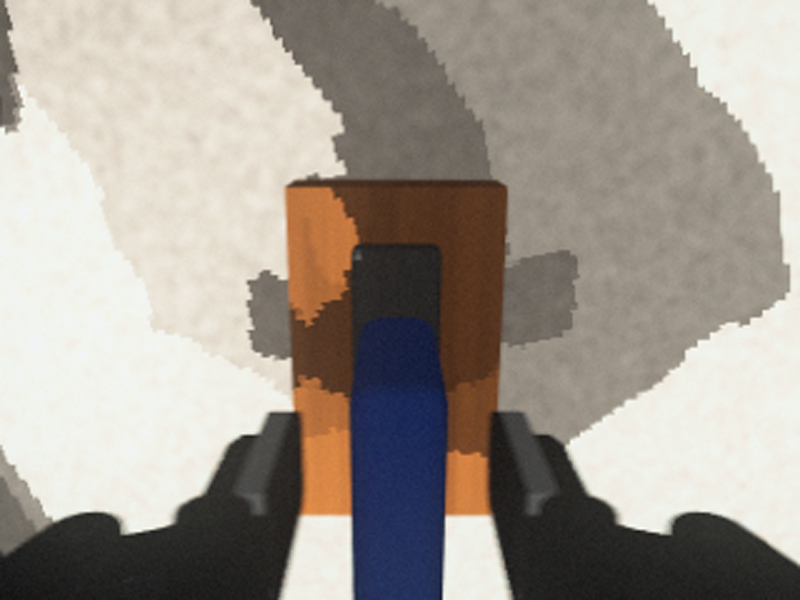

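View pics/s2.png

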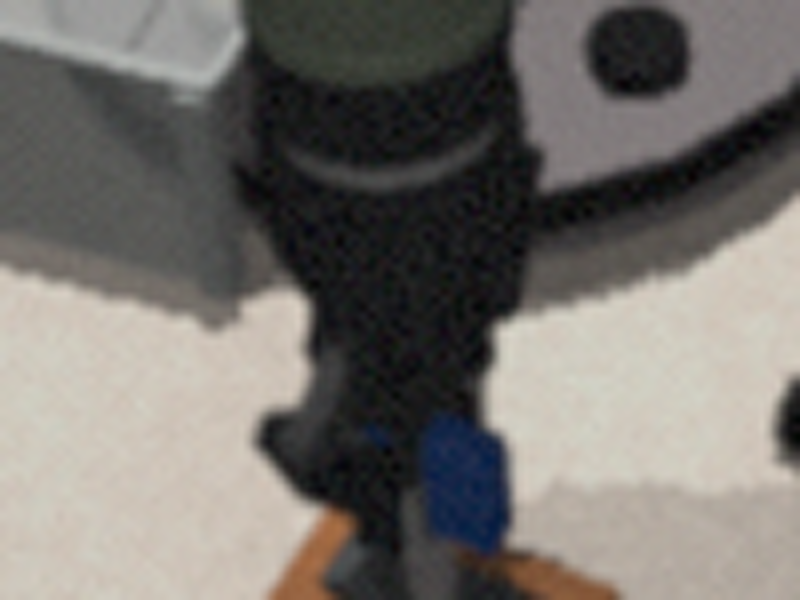

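```bash
python3 - <<'E'
from h import *
go([.497,.3145,.094],78.3)
E
```

```text
t 3.83 pos [0.4978 0.3144 0.0949] yaw 78.3 tilt 0.25 j [ 0.44  0.54 -0.3   0.73  0.    0.64] w 0.27 F [0.1 0.3 0.5]
  shift [ 0.0009 -0.0001 -0.0008] rot [ 0.03  0.13 -0.22] rows>=0.0
```

Emit:
drive_tool(plan=[-1,0.002,0,-0.0015,0,0,0,-1,0.002,0,-0.0015,0,0,0,-1,0.002,0,-0.0015,0,0,0,-1,0.002,0,-0.0015,0,0,0,-1,0.002,0,-0.0015,0,0,0,-1,0.002,0,-0.0015,0,0,0,-1,0.002,0,-0.0015,0,0,0,-1,0.002,0,-0.0015,0,0,0,-1,0.002,0,-0.0015,0,0,0,-1,0.002,0,-0.0015,0,0,0])

```text
time_s: 4.67
tool_pos: [0.4976, 0.315, 0.0946]
tcp_rot: [0.761, 1.564, 0.557]
wrist_force: [1.0, -0.0, 6.9]
gripper_width: 0.181
```

```bash
python3 - <<'E'
from h import *
go([.497,.3145,.25],78.3)
o=obs();print(o["wrist_torque"])
E
```

```text
t 4.67 pos [0.4976 0.315  0.0946] yaw 78.3 tilt 0.41 j [ 0.44  0.54 -0.3   0.72  0.    0.64] w 0.18 F [ 1.  -0.   6.9]
  shift [-0.1554  0.0002  0.0003] rot [ 0.01  0.3  -0.29] rows>=3.7
[-0.28138759  0.12314011 -0.00537197]
```

Emit:
drive_tool(plan=[-1,-0.02,0,0,0,0,0,-1,-0.04,0,0,0,0,0,-1,-0.06,0,0,0,0,0,-1,-0.08,0,0,0,0,0,-1,-0.1,0,0,0,0,0,-1,-0.12,0,0,0,0,0,-1,-0.135,0,0,0,0,0,-1,-0.145,0,0,0,0,0,-1,-0.15,0,0,0,0,0,-1,-0.155,0,0,0,0,0])

```text
time_s: 5.5
tool_pos: [0.4964, 0.3143, 0.2495]
tcp_rot: [0.779, 1.564, 0.575]
wrist_force: [0.2, 0.8, -3.4]
gripper_width: 0.178
```

```bash
python3 - <<'E'
from h import *
go([.5665,.0205,.25],-6.1)
E
```

```text
t 5.50 pos [0.4964 0.3143 0.2495] yaw 78.3 tilt 0.38 j [ 0.44  0.39 -0.1   1.07  0.    0.64] w 0.18 F [ 0.2  0.8 -3.4]
  shift [-0.0012 -0.2735  0.1281] rot [ 8.441e+01  2.000e-02 -4.200e-01] rows>=11.8
```

Emit:
drive_tool(plan=[-1,-0.001,-0.0274,0.0128,7,0,0,-1,-0.001,-0.0547,0.0256,14,0,0,-1,-0.001,-0.082,0.0384,21,0,0,-1,-0.001,-0.11,0.051,28,0,0,-1,-0.001,-0.137,0.064,35,0,0,-1,-0.001,-0.164,0.077,42,0,0,-1,-0.001,-0.19,0.09,49,0,0,-1,-0.001,-0.22,0.102,56,0,-0.2,-1,-0.001,-0.25,0.118,63,0,-0.3,-1,-0.001,-0.2735,0.128,70,0,-0.4])

```text
time_s: 6.33
tool_pos: [0.5663, 0.0181, 0.2487]
tcp_rot: [-0.633, 1.569, -2.066]
wrist_force: [0.9, 0.2, -3.2]
gripper_width: 0.173
```

```bash
python3 - <<'E'
from h import *
go([.5665,.0205,.25],-6.1)
E
```

```text
t 6.33 pos [0.5663 0.0181 0.2487] yaw 7.9 tilt 0.10 j [-0.1   0.36 -0.15  1.06 -0.    1.34] w 0.17 F [ 0.9  0.2 -3.2]
  shift [-0.0013  0.0005 -0.0023] rot [14.    0.09  0.05] rows>=2.0
```

Emit:
drive_tool(plan=[-1,0.0,0,-0.001,5,0,0,-1,0.0,0,-0.002,10,0,0,-1,0.0,0,-0.0023,14,0,0,-1,0.0,0,-0.0023,14,0,0,-1,0.0,0,-0.0023,14,0,0,-1,0.0,0,-0.0023,14,0,0,-1,0.0,0,-0.0023,14,0,0,-1,0.0,0,-0.0023,14,0,0,-1,0.0,0,-0.0023,14,0,0,-1,0.0,0,-0.0023,14,0,0])

```text
time_s: 7.17
tool_pos: [0.566, 0.0205, 0.2487]
tcp_rot: [-0.312, 1.569, -1.989]
wrist_force: [0.5, 0.1, -1.6]
gripper_width: 0.172
```

```bash
python3 - <<'E'
from h import *
st()
w=cam("wrist");save("w3.pkl",w);crop(w,0,0,512,384,1.5,"pics/w3.png")
s=cam("side");save("s3.pkl",s);crop(s,150,130,140,105,5.5,"pics/s3.png")
t=cam("top");save("t3.pkl",t);crop(t,190,100,130,100,6,"pics/t3.png")
E
```

```text
t 7.17 pos [0.566  0.0205 0.2487] yaw -6.1 tilt 0.10 j [-0.09  0.36 -0.16  1.06 -0.    1.58] w 0.172 F [ 0.5  0.1 -1.6] T [ 0.04 -0.05 -0.03]
```

View pics/w3.png

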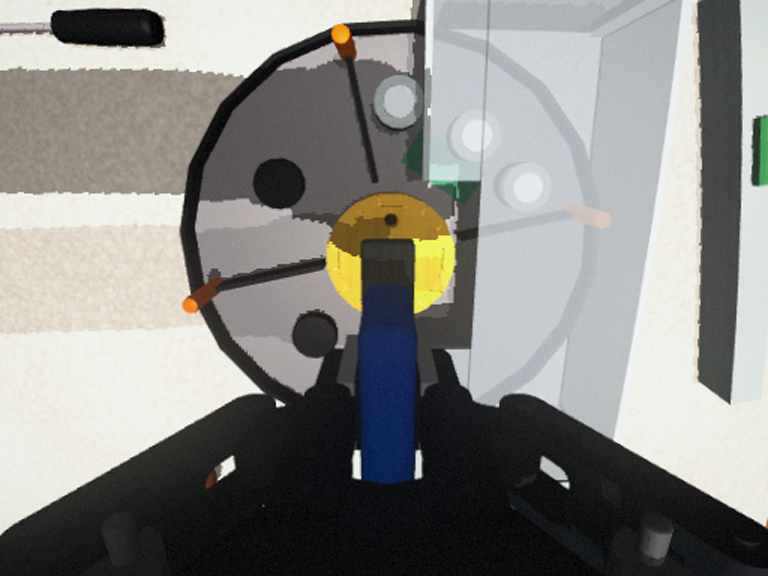

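View pics/s3.png

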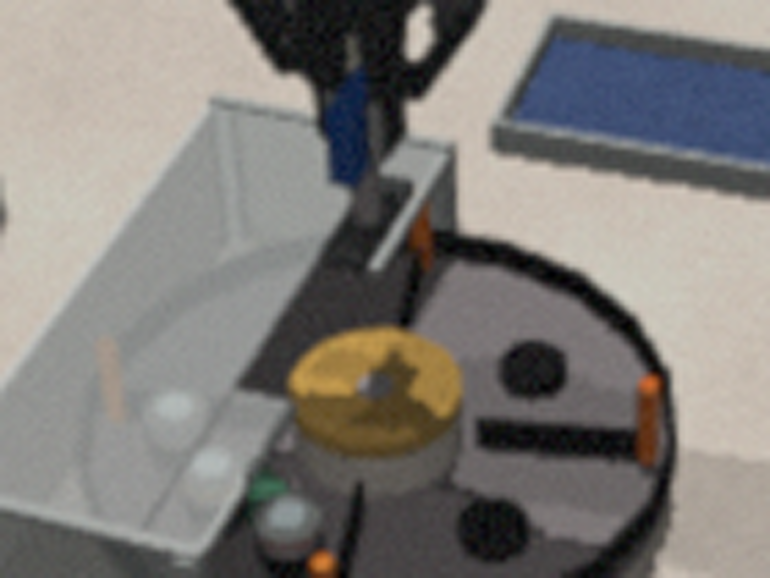

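View pics/t3.png

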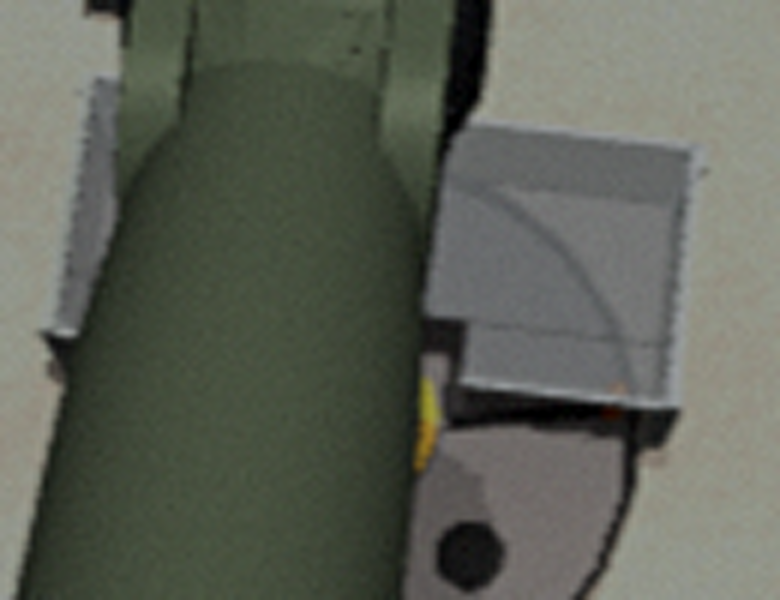

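```bash
python3 - <<'E'
from h import *
w=load("w3.pkl");o=obs();p=o["tool_pos"]
_,m,_=blob(w,(20,150,60),(35,255,255),(210,120,105,100),20)
cn=max(cv2.findContours(m,0,1)[0],key=cv2.contourArea)
pts=cn.reshape(-1,2).astype(float)
P=onz(w,pts,.07)[:,:2]
# upper-arc points only, free of spanner: circle fit w/ radius free, robust
sel=(pts[:,1]<200)
A=np.c_[2*P,np.ones(len(P))]
keep=np.ones(len(P),bool)
for i in range(8):
    x=np.linalg.lstsq(A[keep],(P[keep]**2).sum(1),rcond=None)[0]
    r=np.sqrt(x[2]+x[0]**2+x[1]**2);e=np.abs(np.hypot(P[:,0]-x[0],P[:,1]-x[1])-r);keep=e<max(.0012,np.median(e))
print("ring c",x[:2],"r",r,keep.sum(),len(P))
g=cv2.cvtColor(w["image"],cv2.COLOR_RGB2GRAY)
sub=g[138:154,252:270].astype(float);wt=np.clip(60-sub,0,None)
yy,xx=np.mgrid[138:154,252:270]
print(sub.astype(int)[:, :])
E
```

```text
ring c [0.57403192 0.02413081] r 0.03953905771225552 151 303
[[124 126 122 122 124 125 122 126 128 126 124 121 120 118 120 121 125 131]
 [124 123 124 130 129 130 122 127 131 129 125 126 122 122 124 122 120 126]
 [125 125 124 123 129 128 123 128 133 132 125 123 123 123 124 118 120 127]
 [125 123 121 126 128 122 121 126 133 128 126 123 124 124 120 120 123 125]
 [123 122 124 126 129 121 105  87  77  87  96 111 123 122 122 122 124 128]
 [121 124 123 129 119  80  48  41  35  42  50  72 112 124 121 120 121 125]
 [120 124 120 119  89  49  34  30  35  36  35  45  84 113 118 124 122 126]
 [ 87  85  89  81  55  35  29  34  38  37  35  39  70 104 122 121 124 124]
 [ 82  80  82  79  50  30  32  34  32  37  34  34  52  90 116 121 123 126]
 [ 80  81  84  79  58  35  33  36  34  36  35  34  68  96 117 119 123 126]
 [ 86  87  82  81  68  45  28  33  35  37  36  39  70 105 116 120 123 127]
 [ 80  82  78  85  76  57  41  37  32  42  48  56  72 109 123 123 125 126]
 [ 83  84  83  85  82  71  70  63  59  61  72  77 100 119 119 119 124 129]
 [ 83  81  86  83  87  83  81  77  89  83  80  95 116 122 121 121 124 124]
 [ 85  84  87  86  85  86  81  88 109 118 123 123 122 119 124 121 117 122]
 [ 82  85  84  86  86  84  81  86 114 125 126 120 121 121 121 119 122 125]]
```

```bash
python3 - <<'E'
from h import *
w=load("w3.pkl")
hsv=cv2.cvtColor(w["image"],cv2.COLOR_RGB2HSV)
L=[];
for r in range(140,200,4):
    row=hsv[r]; c=[i for i in range(205,320) if 15<row[i,0]<38 and row[i,1]>130 and row[i,2]>50]
    L.append((min(c)-.5,r)); L.append((max(c)+.5,r))
L=np.array(L);P=onz(w,L,.07)[:,:2]
A=np.c_[2*P,np.ones(len(P))];x=np.linalg.lstsq(A,(P**2).sum(1),rcond=None)[0]
r=np.sqrt(x[2]+x[0]**2+x[1]**2);print("ring",x[:2],r,(np.hypot(*(P-x[:2]).T)-r).round(4))
h=onz(w,[(260.2,146.0)],.07)[0];print("hole",h, "dist to c",np.hypot(*(h[:2]-x[:2])), "ang",np.degrees(np.arctan2(*(h[:2]-x[:2])[::-1])))
# bar
o=obs();p=o["tool_pos"];ztop=p[2]-.0816+.019
for q in [(362,241),(413,241),(362,285),(413,285)]: print("bar",onz(w,[np.array(q)/1.5],ztop))
print(p)
E
```

```text
ring [0.56841997 0.01998947] 0.04546244457974083 [ 0.0002  0.0003  0.0004  0.0004  0.0005  0.0005 -0.0007 -0.0006 -0.0005
 -0.0004 -0.0008 -0.0007  0.0004  0.0005 -0.0001  0.0001 -0.0001  0.0001
  0.0003 -0.0006  0.      0.0002  0.0003 -0.0006 -0.0001  0.0001  0.0001
  0.0003 -0.      0.0002]
hole [0.57158992 0.04750814 0.07      ] dist to c 0.027700646082581434 ang 83.42889605232502
bar [[0.55933141 0.05552293 0.18614629]]
bar [[0.58116678 0.05319884 0.18614629]]
bar [[0.55692574 0.03589345 0.18614629]]
bar [[0.57939896 0.03350247 0.18614629]]
[0.56604015 0.02043528 0.24874629]
```

```bash
python3 - <<'E'
from h import *
go([.5675,.0205,.166],-6.2)
E
```

```text
t 7.32 pos [0.566  0.0204 0.2487] yaw -6.1 tilt 0.10 j [-0.09  0.36 -0.16  1.06 -0.    1.58] w 0.18 F [ 0.4  0.1 -1.5]
  shift [ 0.0827  0.0015 -0.0004] rot [0.11 0.09 0.03] rows>=2.0
```

Emit:
drive_tool(plan=[-1,0.015,0.0015,0,0,0.1,0,-1,0.03,0.0015,0,0,0.1,0,-1,0.045,0.0015,0,0,0.1,0,-1,0.06,0.0015,0,0,0.1,0,-1,0.07,0.0015,0,0,0.1,0,-1,0.078,0.0015,0,0,0.1,0,-1,0.083,0.0015,0,0,0.1,0,-1,0.083,0.0015,0,0,0.1,0,-1,0.083,0.0015,0,0,0.1,0,-1,0.083,0.0015,0,0,0.1,0])

```text
time_s: 8.15
tool_pos: [0.5681, 0.0201, 0.1665]
tcp_rot: [1.728, 1.57, 0.051]
wrist_force: [-0.4, -0.2, -2.1]
gripper_width: 0.176
```

```bash
python3 - <<'E'
from h import *
st()
w=cam("wrist");save("w4.pkl",w);crop(w,160,80,200,150,4,"pics/w4.png")
s=cam("side");save("s4.pkl",s);crop(s,180,150,80,60,10,"pics/s4.png")
E
```

```text
t 8.15 pos [0.5681 0.0201 0.1665] yaw -6.1 tilt 0.05 j [-0.09  0.43 -0.27  0.87  0.    1.58] w 0.176 F [-0.4 -0.2 -2.1] T [-0.03 -0.05 -0.01]
```

View pics/w4.png

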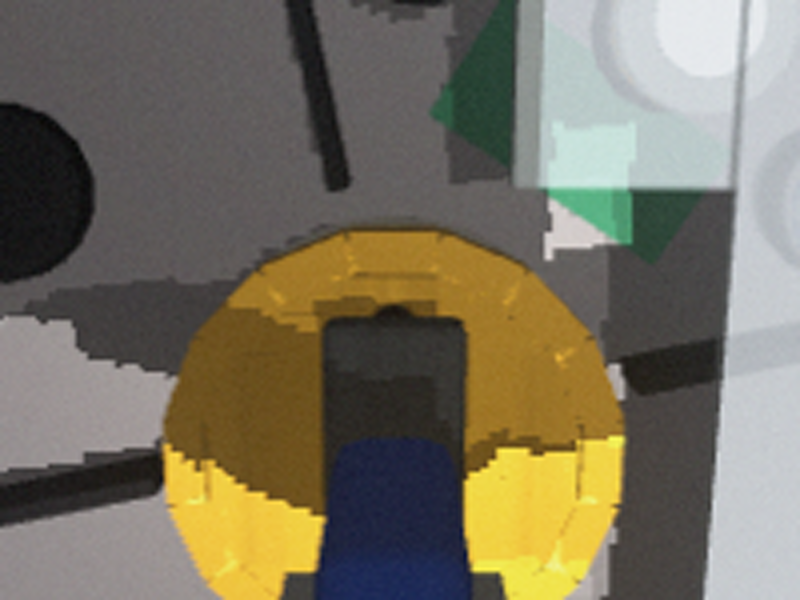

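View pics/s4.png

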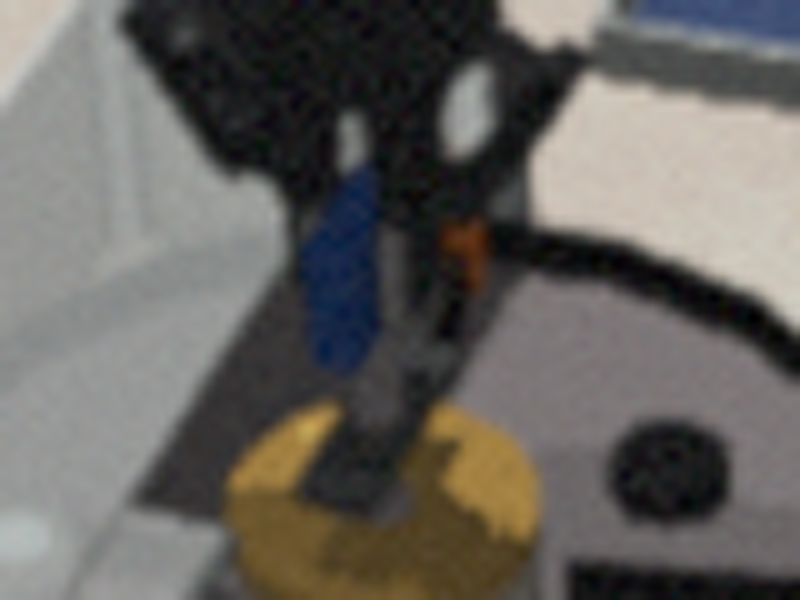

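```bash
python3 - <<'E'
from h import *
w=load("w4.pkl");p=obs()["tool_pos"]
f=lambda x,y:(160+x/4,80+y/4)
u=np.array([np.cos(np.radians(83.9)),np.sin(np.radians(83.9))]);v=np.array([u[1],-u[0]])
def rel(q,z):
    P=onz(w,[q],z)[0][:2]-p[:2];return P@u,P@v
print("bar end",rel(f(395.5,318),p[2]-.0816+.019))
print("hole far edge",rel(f(392,306),.07))
print("ring top edge",rel(f(393,229),.07))
print("ring L,R",rel(f(163,430),.07),rel(f(625,430),.07))
print("ring row340",rel(f(190,340),.07),rel(f(602,340),.07))
E
```

```text
bar end (np.float64(0.0349898970232639), np.float64(0.0010504805641899236))
hole far edge (np.float64(0.03102465742063527), np.float64(0.0005279135654009204))
ring top edge (np.float64(0.045615340718196985), np.float64(0.0007129449644008995))
ring L,R (np.float64(0.0064215921344728585), np.float64(-0.044573340122399774)) (np.float64(0.0064054117202049345), np.float64(0.04644586390400516))
ring row340 (np.float64(0.024456688860489538), np.float64(-0.038372210551720486)) (np.float64(0.024450778323413535), np.float64(0.040989630738216196))
```

Emit:
drive_tool(plan=[-1,0.004,-0.0003,0.0004,0,0,0,-1,0.007,-0.0003,0.0004,0,0,0,-1,0.01,-0.0003,0.0004,0,0,0,-1,0.012,-0.0003,0.0004,0,0,0,-1,0.014,-0.0003,0.0004,0,0,0,-1,0.016,-0.0003,0.0004,0,0,0,-1,0.018,-0.0003,0.0004,0,0,0,-1,0.019,-0.0003,0.0004,0,0,0,-1,0.02,-0.0003,0.0004,0,0,0,-1,0.02,-0.0003,0.0004,0,0,0])

```text
time_s: 9.08
tool_pos: [0.5676, 0.0197, 0.1463]
tcp_rot: [1.678, 1.57, 0.001]
wrist_force: [-0.5, -0.8, -2.8]
gripper_width: 0.174
```

```bash
python3 - <<'E'
from h import *
st()
w=cam("wrist");save("w5.pkl",w);crop(w,160,80,200,150,4,"pics/w5.png")
s=cam("side");save("s5.pkl",s);crop(s,180,150,80,60,10,"pics/s5.png")
E
```

```text
t 9.08 pos [0.5676 0.0197 0.1463] yaw -6.1 tilt 0.04 j [-0.1   0.45 -0.3   0.82  0.    1.58] w 0.174 F [-0.5 -0.8 -2.8] T [0.05 0.01 0.02]
```

View pics/w5.png

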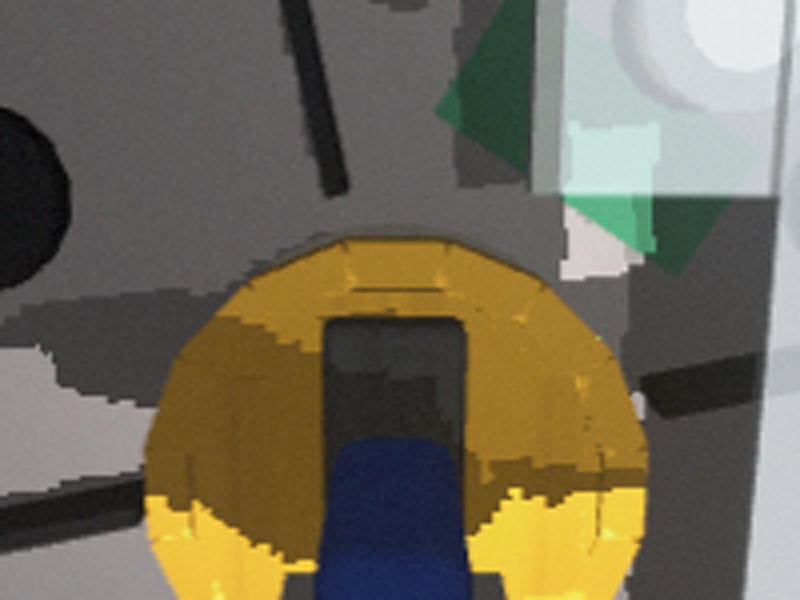

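View pics/s5.png

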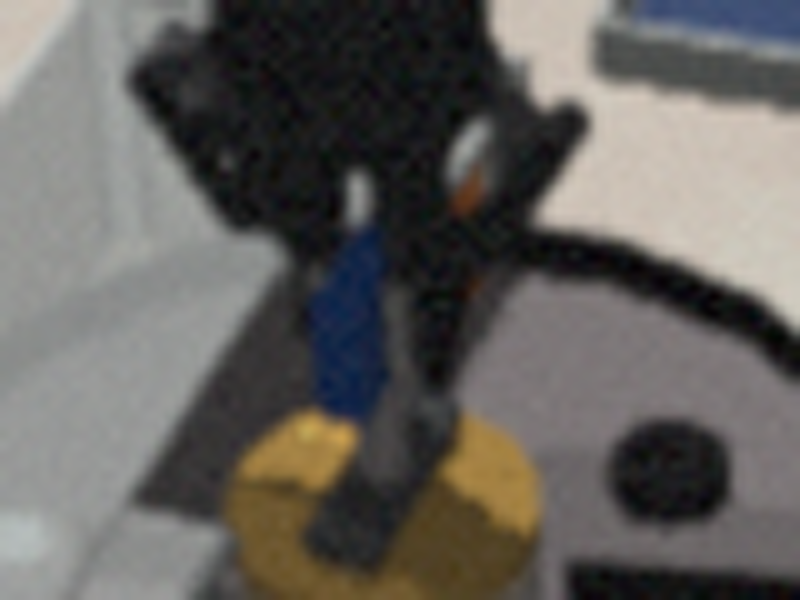

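Emit:
drive_tool(plan=[-1,0.001,0,0,0,0,0,-1,0.002,0,0,0,0,0,-1,0.003,0,0,0,0,0,-1,0.003,0,0,0,0,0,-1,0.003,0,0,-2,0,0,-1,0.003,0,0,-5,0,0,-1,0.003,0,0,-8,0,0,-1,0.003,0,0,-11,0,0,-1,0.003,0,0,-14,0,0,-1,0.003,0,0,-17,0,0], newtons=100)

```text
time_s: 10.02
tool_pos: [0.5682, 0.0199, 0.1436]
tcp_rot: [1.703, 1.569, 0.325]
wrist_force: [1.4, 0.6, -2.2]
gripper_width: 0.173
```

```bash
python3 - <<'E'
from h import *
st()
w=cam("wrist");save("w6.pkl",w);crop(w,160,80,200,150,4,"pics/w6.png")
E
```

```text
t 10.02 pos [0.5682 0.0199 0.1436] yaw 11.0 tilt 0.11 j [-0.1   0.45 -0.3   0.81  0.    1.28] w 0.173 F [ 1.4  0.6 -2.2] T [ 0.15 -0.31 -0.26]
```

View pics/w6.png

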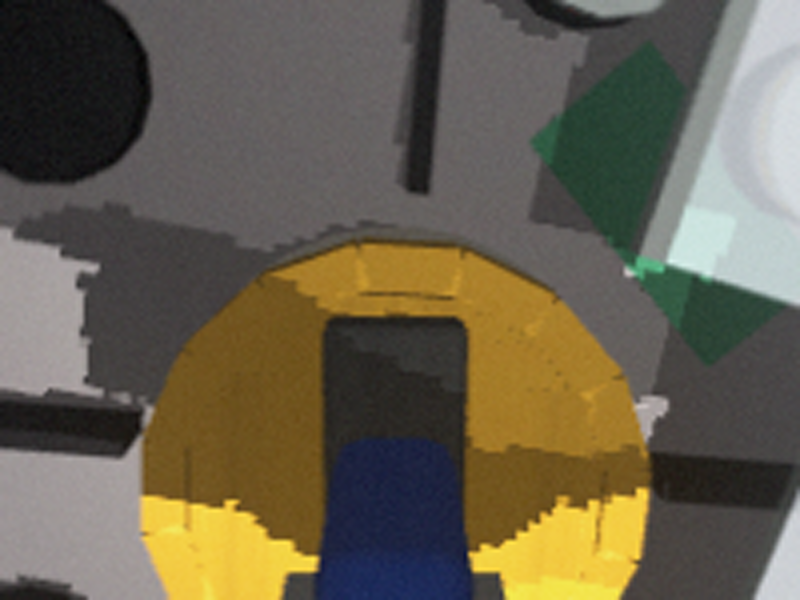

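Emit:
drive_tool(plan=[-1,0,0,0,-5,0,0,-1,0,0,0,-10,0,0,-1,0,0,0,-15,0,0,-1,0,0,0,-20,0,0,-1,0,0,0,-25,0,0,-1,0,0,0,-30,0,0,-1,0,0,0,-34,0,0,-1,0,0,0,-38,0,0,-1,0,0,0,-41,0,0,-1,0,0,0,-43,0,0])

```text
time_s: 10.9
tool_pos: [0.5688, 0.0203, 0.1437]
tcp_rot: [1.14, 1.567, 0.514]
wrist_force: [2.0, 1.8, -4.7]
gripper_width: 0.178
```

```bash
python3 - <<'E'
from h import *
st()
E
```

```text
t 10.90 pos [0.5688 0.0203 0.1437] yaw 54.2 tilt 0.21 j [-0.1   0.45 -0.3   0.81  0.    0.53] w 0.178 F [ 2.   1.8 -4.7] T [ 0.41 -0.47 -0.3 ]
```

Emit:
drive_tool(plan=[-1,0,0,0,-1,0,0,-1,0,0,0,-2,0,0,-1,0,0,0,-3,0,0,-1,0,0,0,-3.5,0,0,-1,0,0,0,-4,0,0,-1,0,0,0,-4,0,0,-1,0,0,0,-4,0,0,-1,0,0,0,-4,0,0,-1,0,0,0,-4,0,0,-1,0,0,0,-4,0,0])

```text
time_s: 11.73
tool_pos: [0.5689, 0.0203, 0.1436]
tcp_rot: [1.096, 1.567, 0.54]
wrist_force: [1.8, 0.9, -4.7]
gripper_width: 0.172
```

```bash
python3 - <<'E'
from h import *
st()
w=cam("wrist");save("w7.pkl",w);crop(w,160,80,200,150,4,"pics/w7.png")
E
```

```text
t 11.73 pos [0.5689 0.0203 0.1436] yaw 58.1 tilt 0.22 j [-0.1   0.45 -0.3   0.81  0.    0.46] w 0.172 F [ 1.8  0.9 -4.7] T [ 0.34 -0.39 -0.53]
```

View pics/w7.png

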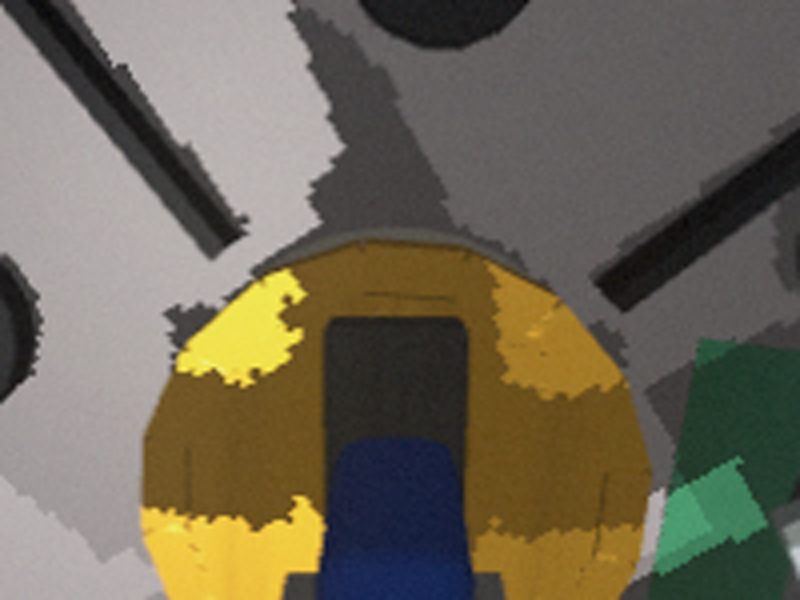

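Emit:
drive_tool(plan=[-1,0,0,0,1,0,0,-1,0,0,0,2,0,0,-1,0,0,0,3,0,0,-1,0,0,0,3,0,0,-1,-0.004,0,0,3,0,0,-1,-0.01,0,0,3,0,0,-1,-0.018,0,0,3,0,0,-1,-0.03,0,0,3,0,0,-1,-0.06,0,0,3,0,0,-1,-0.09,0,0,3,0,0])

```text
time_s: 12.62
tool_pos: [0.5676, 0.0202, 0.2344]
tcp_rot: [1.759, 1.569, 1.151]
wrist_force: [0.8, 0.7, -2.8]
gripper_width: 0.176
```

```bash
python3 - <<'E'
from h import *
go([.497,.3145,.25],78.3)
w=cam("wrist");save("w8.pkl",w);crop(w,0,0,512,384,1.5,"pics/w8.png")
E
```

```text
t 12.62 pos [0.5676 0.0202 0.2344] yaw 55.2 tilt 0.13 j [-0.1   0.37 -0.18  1.02  0.    0.51] w 0.18 F [ 0.8  0.7 -2.8]
  shift [-0.0151  0.2012 -0.2261] rot [-23.14   0.    -0.13] rows>=7.3
```

View pics/w8.png

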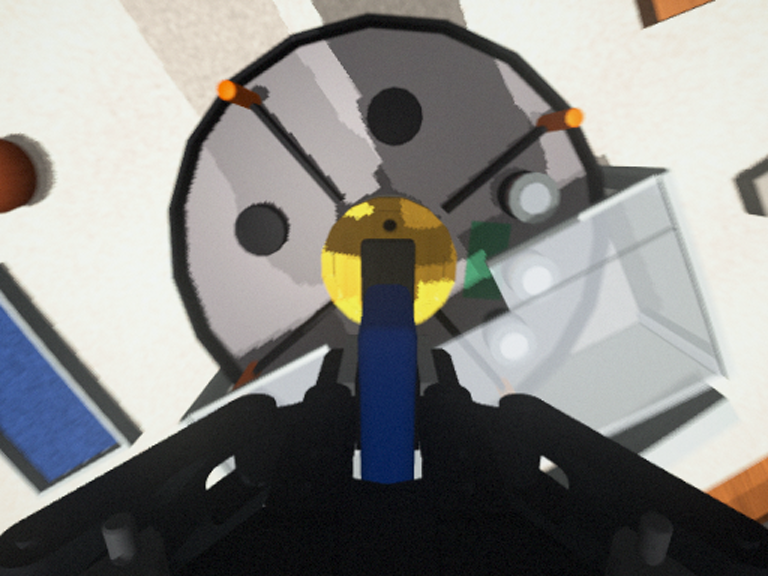

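Emit:
drive_tool(plan=[-1,-0.015,0.025,-0.028,-3,0,0,-1,-0.015,0.05,-0.056,-6,0,0,-1,-0.015,0.075,-0.084,-9,0,0,-1,-0.015,0.1,-0.112,-12,0,0,-1,-0.015,0.125,-0.14,-15,0,0,-1,-0.015,0.15,-0.168,-18,0,0,-1,-0.015,0.175,-0.196,-21,0,0,-1,-0.015,0.19,-0.215,-23,0,0,-1,-0.015,0.2015,-0.226,-23,0,0,-1,-0.015,0.2015,-0.226,-23,0,0])

```text
time_s: 13.5
tool_pos: [0.4997, 0.3178, 0.257]
tcp_rot: [0.425, 1.558, 0.223]
wrist_force: [-0.0, -0.6, -2.6]
gripper_width: 0.178
```

```bash
python3 - <<'E'
from h import *
w=load("w8.pkl");h=onz(w,[(390/1.5,225/1.5)],.07)[0][:2]-[.5677,.0202];print("ring hole ang",np.degrees(np.arctan2(h[1],h[0])),np.hypot(*h))
go([.4974,.315,.13],78.3)
w=cam("wrist");save("w9.pkl",w);crop(w,100,60,320,240,2.5,"pics/w9.png")
s=cam("side");save("s9.pkl",s);crop(s,160,220,100,75,8,"pics/s9.png")
E
```

```text
ring hole ang 142.29495385449067 0.026321025840780082
t 13.50 pos [0.4997 0.3178 0.257 ] yaw 78.4 tilt 0.75 j [ 0.44  0.39 -0.08  1.08 -0.    0.65] w 0.18 F [-0.  -0.6 -2.6]
  shift [ 0.1269 -0.0039 -0.0032] rot [ 0.13  0.68 -0.31] rows>=3.0
```

View pics/w9.png

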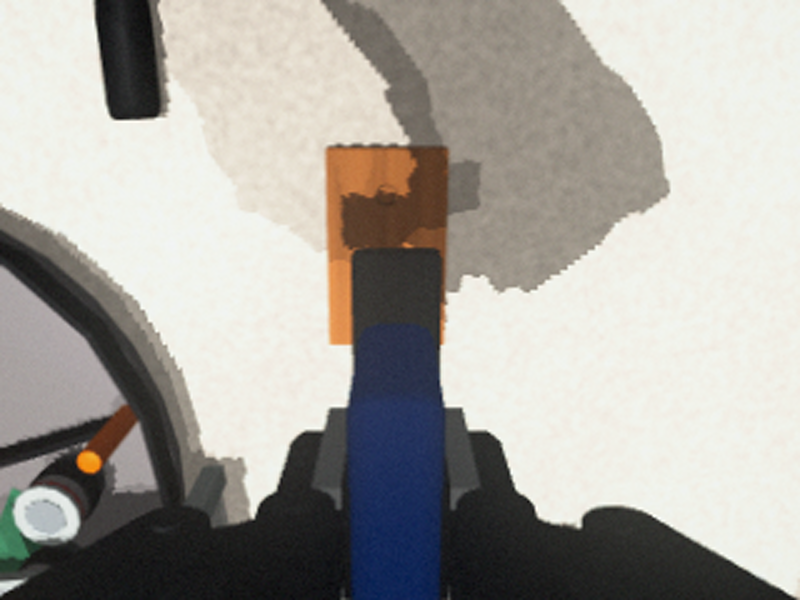

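Emit:
drive_tool(plan=[-1,0.02,-0.0039,-0.0032,0.1,0.3,0,-1,0.04,-0.0039,-0.0032,0.1,0.6,0,-1,0.06,-0.0039,-0.0032,0.1,0.6,0,-1,0.08,-0.0039,-0.0032,0.1,0.6,0,-1,0.1,-0.0039,-0.0032,0.1,0.6,0,-1,0.115,-0.0039,-0.0032,0.1,0.6,0,-1,0.125,-0.0039,-0.0032,0.1,0.6,0,-1,0.127,-0.0039,-0.0032,0.1,0.6,0,-1,0.127,-0.0039,-0.0032,0.1,0.6,0,-1,0.127,-0.0039,-0.0032,0.1,0.6,0])

```text
time_s: 14.43
tool_pos: [0.4991, 0.3114, 0.1306]
tcp_rot: [0.92, 1.566, 0.713]
wrist_force: [0.4, -0.4, -2.4]
gripper_width: 0.175
```

```bash
python3 - <<'E'
from h import *
w=cam("wrist");save("w9.pkl",w);crop(w,100,60,320,240,2.5,"pics/w9b.png")
go([.4976,.315,.13],78.3)
E
```

```text
t 14.48 pos [0.4992 0.3117 0.1309] yaw 78.1 tilt 0.32 j [ 0.43  0.5  -0.26  0.8   0.    0.64] w 0.18 F [-0.1 -1.  -3.4]
  shift [ 0.0009  0.0029 -0.0022] rot [-0.18  0.2  -0.25] rows>=0.1
```

View pics/w9b.png

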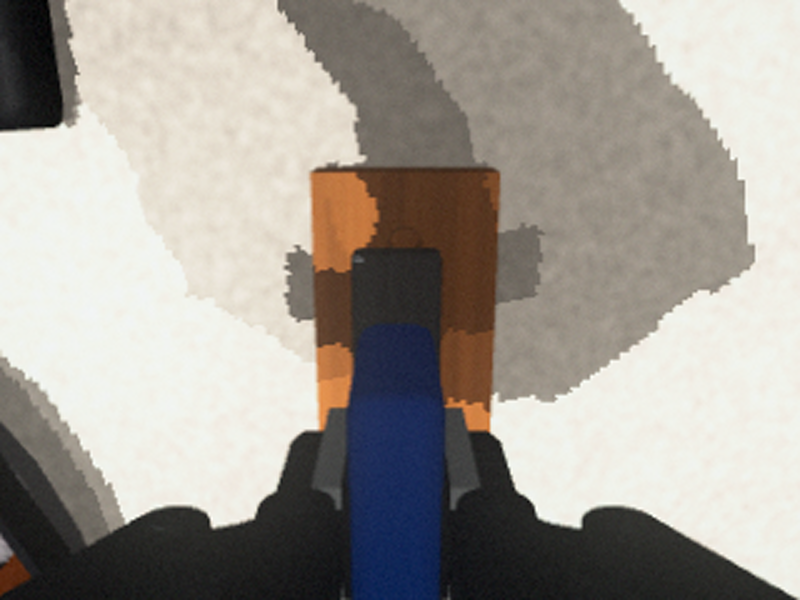

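Emit:
drive_tool(plan=[-1,0,0.003,-0.0022,-0.2,0.2,-0.2,-1,0,0.003,-0.0022,-0.2,0.2,-0.2,-1,0,0.003,-0.0022,-0.2,0.2,-0.2,-1,0,0.003,-0.0022,-0.2,0.2,-0.2,-1,0,0.003,-0.0022,-0.2,0.2,-0.2,-1,0,0.003,-0.0022,-0.2,0.2,-0.2,-1,0,0.003,-0.0022,-0.2,0.2,-0.2,-1,0,0.003,-0.0022,-0.2,0.2,-0.2,-1,0,0.003,-0.0022,-0.2,0.2,-0.2,-1,0,0.003,-0.0022,-0.2,0.2,-0.2])

```text
time_s: 15.32
tool_pos: [0.4976, 0.315, 0.1309]
tcp_rot: [1.7, 1.57, 1.496]
wrist_force: [-0.4, 0.2, -2.0]
gripper_width: 0.175
```

```bash
python3 - <<'E'
from h import *
w=cam("wrist");save("w10.pkl",w);crop(w,100,60,320,240,2.5,"pics/w10.png")
go([.4976,.315,.0945],78.3)
E
```

```text
t 15.37 pos [0.4976 0.3151 0.1309] yaw 78.3 tilt 0.05 j [ 0.44  0.5  -0.26  0.81  0.    0.64] w 0.17 F [ 0.5 -0.3 -2.5]
  shift [ 0.0364 -0.0001 -0.    ] rot [ 0.01 -0.   -0.05] rows>=0.9
```

View pics/w10.png

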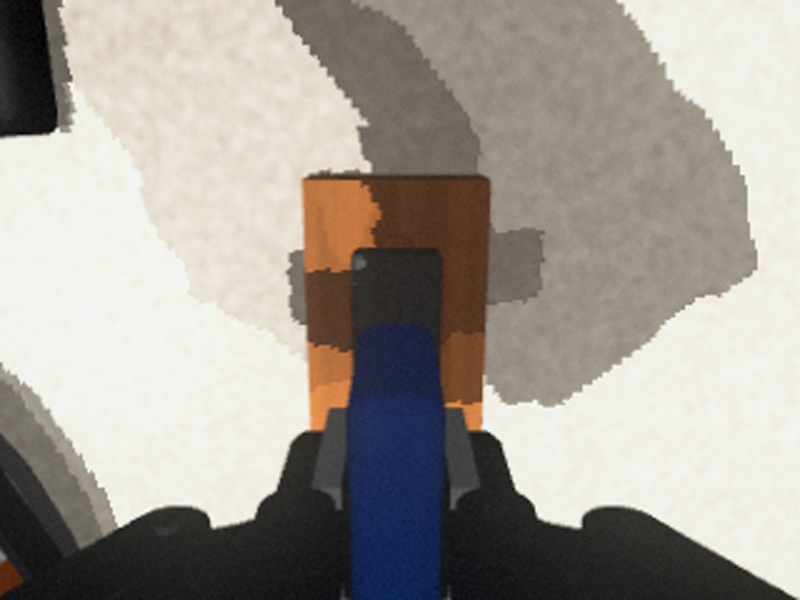

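Emit:
drive_tool(plan=[-1,0.005,0,0,0,0,0,-1,0.01,0,0,0,0,0,-1,0.015,0,0,0,0,0,-1,0.02,0,0,0,0,0,-1,0.025,0,0,0,0,0,-1,0.03,0,0,0,0,0,-1,0.033,0,0,0,0,0,-1,0.035,0,0,0,0,0,-1,0.0365,0,0,0,0,0,-1,0.0368,0,0,0,0,0])

```text
time_s: 16.2
tool_pos: [0.4974, 0.3151, 0.0946]
tcp_rot: [2.001, 1.57, 1.797]
wrist_force: [-2.7, -1.0, 5.2]
gripper_width: 0.175
```

```bash
python3 - <<'E'
from h import *
go([.4976,.315,.0945],78.3)
w=cam("wrist");save("w11.pkl",w);crop(w,100,60,320,240,2.5,"pics/w11.png")
s=cam("side");save("s11.pkl",s);crop(s,160,220,100,75,8,"pics/s11.png")
E
```

```text
t 16.20 pos [0.4974 0.3151 0.0946] yaw 78.3 tilt 0.04 j [ 0.44  0.54 -0.29  0.73  0.    0.64] w 0.17 F [-2.7 -1.   5.2]
  shift [ 0.0001 -0.0001  0.0002] rot [ 0.02 -0.02 -0.04] rows>=0.0
```

View pics/w11.png

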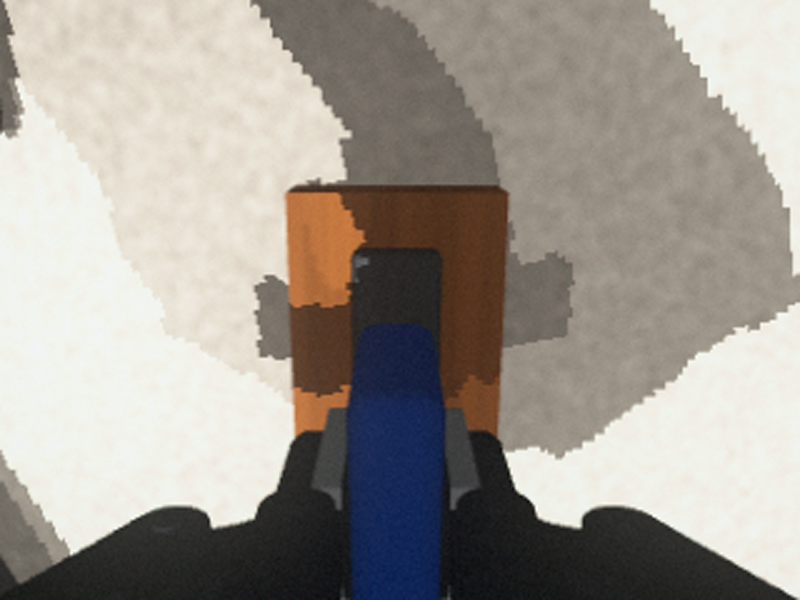

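View pics/s11.png

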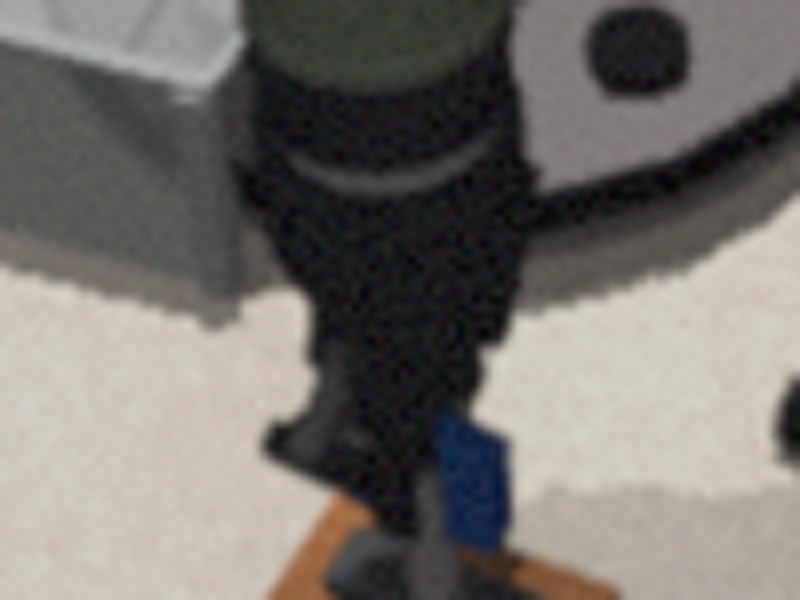

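Emit:
drive_tool(plan=[0,0,0,0,0,0,0,0.3,0,0,0,0,0,0,0.5,0,0,0,0,0,0,0.5,0,0,0,0,0,0,0.5,0,0,0,0,0,0,0.5,-0.02,0,0,0,0,0,0.5,-0.05,0,0,0,0,0,0.5,-0.08,0,0,0,0,0,0.5,-0.11,0,0,0,0,0,0.5,-0.11,0,0,0,0,0])

```text
time_s: 17.13
tool_pos: [0.5007, 0.3166, 0.2111]
tcp_rot: [0.709, 1.56, 0.505]
wrist_force: [0.6, 0.4, -0.4]
gripper_width: 0.746
```

```bash
python3 - <<'E'
from h import *
st()
w=cam("wrist");save("w12.pkl",w);crop(w,0,0,512,384,1.5,"pics/w12.png")
t=cam("top");save("t12.pkl",t);crop(t,190,100,130,130,6,"pics/t12.png")
E
```

```text
t 17.13 pos [0.5007 0.3166 0.2111] yaw 78.3 tilt 0.61 j [ 0.44  0.43 -0.16  0.98  0.    0.64] w 0.746 F [ 0.6  0.4 -0.4] T [ 0.02 -0.03  0.  ]
```

View pics/w12.png

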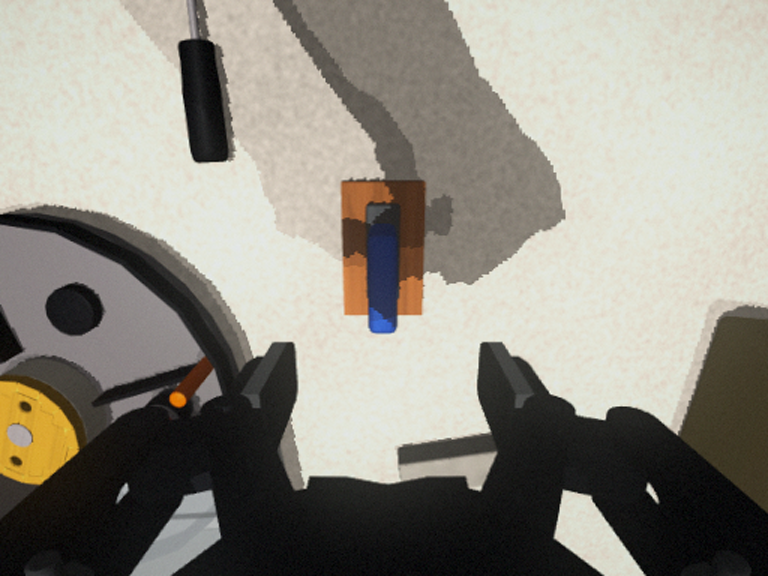

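View pics/t12.png

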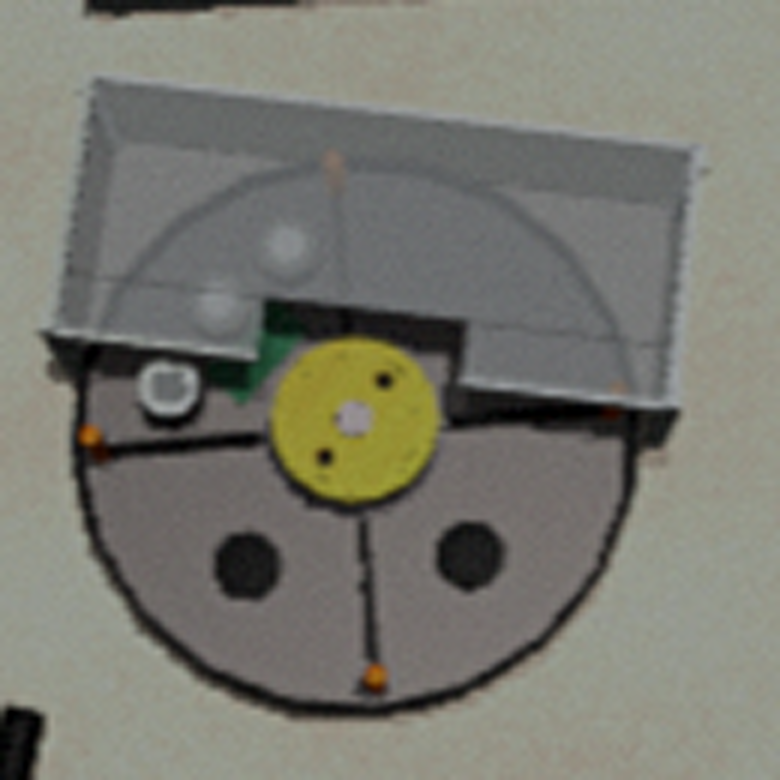

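```bash
python3 - <<'E'
from h import *
t=load("t12.pkl");C=np.array([.5677,.0203])
f=lambda x,y:(190+x/6,100+y/6)
def rep(n,q,z):
    P=onz(t,[f(*q)],z)[0][:2];d=P-C;print(n,P.round(4),"r %.4f ang %.1f"%(np.hypot(*d),np.degrees(np.arctan2(d[1],d[0]))));return P
a=rep("postA",(90,434),.085);rep("postB",(375,675),.085);rep("postTop",(334,160),.085)
o=rep("obj out",(168,386),.072);rep("obj2",(218,306),.072);rep("obj3",(287,246),.072)
rep("cap1",(247,565),.044);rep("cap2",(470,555),.044)
th=np.radians(97.);d=o-a;print("tang",d@[-np.sin(th),np.cos(th)],"rad",d@[np.cos(th),np.sin(th)])
w=load("w12.pkl");P=onz(w,[(178/1.5,399/1.5)],.087)[0][:2];d=P-C;print("wrist postA",P,np.hypot(*d),np.degrees(np.arctan2(d[1],d[0])))
E
```

```text
postA [0.5515 0.1632] r 0.1438 ang 96.5
postB [0.4225 0.0048] r 0.1460 ang -173.9
postTop [0.7101 0.0338] r 0.1430 ang 5.4
obj out [0.5822 0.123 ] r 0.1037 ang 82.0
obj2 [0.6284 0.0968] r 0.0977 ang 51.6
obj3 [0.6637 0.0594] r 0.1037 ang 22.1
cap1 [0.4872 0.0782] r 0.0992 ang 144.3
cap2 [ 0.4952 -0.0461] r 0.0983 ang -137.6
tang -0.025580674412423204 rad -0.04363837686450562
wrist postA [0.55273951 0.16571742] 0.1461849571384085 95.87390468618602
```

```bash
python3 - <<'E'
from h import *
go([.552,.1645,.15],6.2)
E
```

```text
t 17.23 pos [0.4984 0.3154 0.2061] yaw 78.3 tilt 0.21 j [ 0.44  0.43 -0.16  0.98  0.    0.64] w 0.75 F [-1.1  0.3 -0.3]
  shift [ 0.0559 -0.1371  0.0829] rot [ 7.211e+01  3.000e-02 -2.300e-01] rows>=10.1
```

Emit:
drive_tool(plan=[0,0,-0.02,0.012,7,0,0,-0.2,0,-0.04,0.024,14,0,0,-0.2,0,-0.06,0.036,21,0,0,-0.2,0,-0.08,0.048,28,0,0,-0.2,0,-0.1,0.06,35,0,0,-0.2,0.01,-0.12,0.072,42,0,0,-0.2,0.02,-0.137,0.083,49,0,0,-0.2,0.03,-0.137,0.083,56,0,0,-0.2,0.05,-0.137,0.083,63,0,0,-0.2,0.056,-0.137,0.083,70,0,0])

```text
time_s: 18.07
tool_pos: [0.5498, 0.1635, 0.1458]
tcp_rot: [-2.154, 1.568, 2.696]
wrist_force: [-0.8, -0.8, 0.1]
gripper_width: 0.398
```

```bash
python3 - <<'E'
from h import *
go([.552,.1645,.08],6.2)
w=cam("wrist");save("w13.pkl",w);crop(w,0,0,512,384,1.5,"pics/w13.png")
E
```

```text
t 18.07 pos [0.5498 0.1635 0.1458] yaw 7.9 tilt 0.18 j [ 0.16  0.46 -0.28  0.83  0.    1.59] w 0.40 F [-0.8 -0.8  0.1]
  shift [ 0.0658  0.0024 -0.0006] rot [ 1.7  -0.1   0.15] rows>=1.6
```

View pics/w13.png

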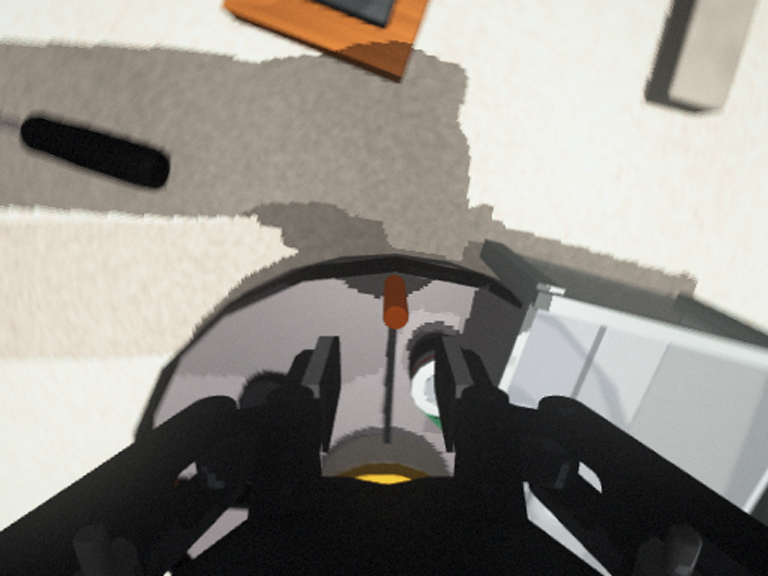

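```bash
python3 - <<'E'
from h import *
w=load("w13.pkl")
P=onz(w,[(396/1.5,317/1.5)],.087)[0];print(P)
go([.552,.1645,.08],6.2)
E
```

```text
[0.55361138 0.16484827 0.087     ]
t 18.12 pos [0.5493 0.1636 0.1453] yaw 7.7 tilt 0.25 j [ 0.16  0.46 -0.28  0.83  0.    1.6 ] w 0.40 F [ 0.2  0.6 -0.5]
  shift [ 0.0653  0.0031 -0.0004] rot [ 1.51 -0.09  0.23] rows>=1.6
```

Emit:
drive_tool(plan=[-0.2,0.01,0.002,0,1.7,0,0,-0.2,0.02,0.002,0,1.7,0,0,-0.2,0.03,0.002,0,1.7,0,0,-0.2,0.04,0.002,0,1.7,0,0,-0.2,0.05,0.002,0,1.7,0,0,-0.2,0.06,0.002,0,1.7,0,0,-0.2,0.066,0.002,0,1.7,0,0,-0.2,0.066,0.002,0,1.7,0,0,-0.2,0.066,0.002,0,1.7,0,0,-0.2,0.066,0.002,0,1.7,0,0], newtons=20)

```text
time_s: 18.95
tool_pos: [0.5514, 0.1641, 0.0797]
tcp_rot: [-2.011, 1.567, 2.806]
wrist_force: [0.3, 0.2, 0.3]
gripper_width: 0.402
```

```bash
python3 - <<'E'
from h import *
st()
w=cam("wrist");save("w14.pkl",w);crop(w,100,100,320,240,2.5,"pics/w14.png")
E
```

```text
t 18.95 pos [0.5514 0.1641 0.0797] yaw 6.0 tilt 0.21 j [ 0.16  0.54 -0.34  0.69  0.    1.63] w 0.402 F [0.3 0.2 0.3] T [-0.01 -0.07  0.02]
```

View pics/w14.png

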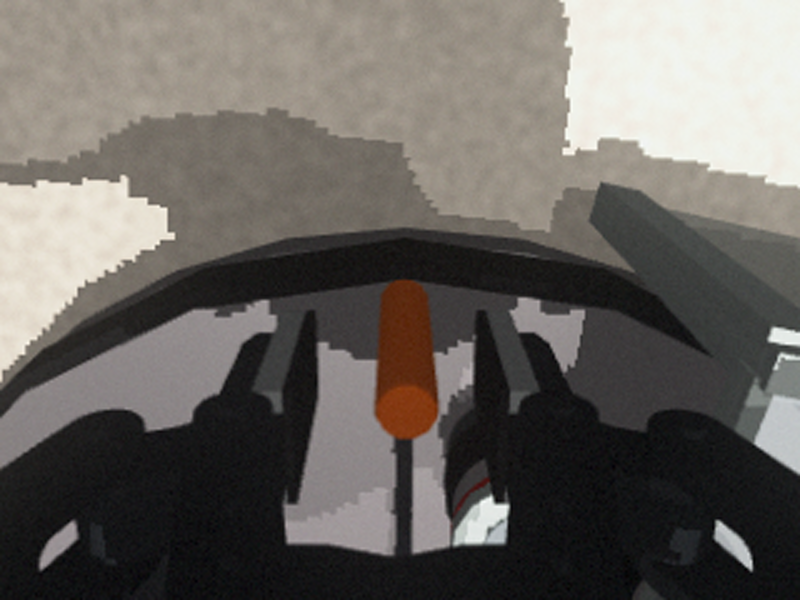

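Emit:
drive_tool(plan=[-0.5,0,0,0,0,0,0,-1,0,0,0,0,0,0,-1,0,0,0,0,0,0,-1,0,0,0,0,0,0,-1,0,0,0,0,0,0,-1,0,0,0,0,0,0,-1,0,0,0,0,0,0,-1,0,0,0,0,0,0,-1,0,0,0,0,0,0,-1,0,0,0,0,0,0])

```text
time_s: 19.83
tool_pos: [0.5523, 0.1642, 0.0807]
tcp_rot: [-2.558, 1.569, 2.26]
wrist_force: [0.1, 0.3, 6.0]
gripper_width: 0.133
```

```bash
cat >> h.py <<'E'
def arc(phis,C=(.5677,.0203),r=.145,z=.08):
    "target points on circle at absolute world angles phis, tool yaw = phi+-90 tangential following"
    o=obs();R0=R(o["tcp_rot"]);p=np.asarray(o["tool_pos"]);y0=yawof(R0)
    d=p[:2]-np.array(C);a0=np.degrees(np.arctan2(d[1],d[0]));print("now ang %.1f r %.4f yaw %.1f"%(a0,np.hypot(*d),y0))
    for ph in phis:
        P=[C[0]+r*np.cos(np.radians(ph)),C[1]+r*np.sin(np.radians(ph)),z]
        Rt=down(ph-90); s=R0.T@(np.array(P)-p);w=np.degrees(Ro.from_matrix(R0.T@Rt).as_rotvec())
        print("  %.1f: "%ph,s.round(4),w.round(1))
E
python3 - <<'E'
from h import *
st()
a=96
arc(a+np.array([1,3,7,11.5,16,20.5,25,29.5,34,38]))
E
```

```text
t 19.83 pos [0.5523 0.1642 0.0807] yaw 6.0 tilt 0.11 j [ 0.16  0.54 -0.34  0.69  0.    1.63] w 0.133 F [0.1 0.3 6. ] T [ 0.05 -0.08 -0.04]
now ang 96.1 r 0.1448 yaw 6.0
  97.0:  [ 0.0007 -0.0023 -0.0002] [-1.  -0.1  0.1]
  99.0:  [ 0.0007 -0.0073 -0.    ] [-3.  -0.1  0.1]
  103.0:  [ 0.0007 -0.0174  0.0008] [-7.  -0.1  0.1]
  107.5:  [ 0.0007 -0.0286  0.0027] [-11.5  -0.1   0.1]
  112.0:  [ 0.0008 -0.0397  0.0054] [-16.   -0.1   0. ]
  116.5:  [ 0.0008 -0.0505  0.0089] [-20.5  -0.1   0. ]
  121.0:  [ 0.0008 -0.061   0.0133] [-25.   -0.1   0. ]
  125.5:  [ 0.0008 -0.0711  0.0185] [-29.5  -0.1   0. ]
  130.0:  [ 0.0008 -0.0808  0.0245] [-34.   -0.1   0. ]
  134.0:  [ 0.0008 -0.089   0.0305] [-38.   -0.1   0. ]
```

Emit:
drive_tool(plan=[-1,0,-0.0023,0,-1,0,0,-1,0,-0.0073,0,-3,0,0,-1,0,-0.0174,0.0008,-7,0,0,-1,0,-0.0286,0.0027,-11.5,0,0,-1,0,-0.0397,0.0054,-16,0,0,-1,0,-0.0505,0.0089,-20.5,0,0,-1,0,-0.061,0.0133,-25,0,0,-1,0,-0.0711,0.0185,-29.5,0,0,-1,0,-0.0808,0.0245,-34,0,0,-1,0,-0.089,0.0305,-38,0,0])

```text
time_s: 20.67
tool_pos: [0.4672, 0.1236, 0.0808]
tcp_rot: [0.159, 1.57, -0.639]
wrist_force: [4.2, -2.4, -2.8]
gripper_width: 0.133
```

```bash
python3 - <<'E'
from h import *
st()
arc(133+np.array([4.5,9,13.5,18,22.5,27,31.5,36,40.5,44]))
E
```

```text
t 20.67 pos [0.4672 0.1236 0.0808] yaw 44.3 tilt 0.02 j [ 0.11  0.4  -0.59  0.58 -0.    0.9 ] w 0.133 F [ 4.2 -2.4 -2.8] T [-0.47 -0.74  0.01]
now ang 134.2 r 0.1442 yaw 44.3
  137.5:  [ 0.0007 -0.0083 -0.0006] [-3.2  0.  -0. ]
  142.0:  [ 0.0007 -0.0196  0.0005] [-7.7  0.  -0. ]
  146.5:  [ 0.0007 -0.0308  0.0024] [-12.2   0.   -0. ]
  151.0:  [ 0.0007 -0.0419  0.0053] [-16.7   0.   -0. ]
  155.5:  [ 0.0008 -0.0526  0.009 ] [-21.2   0.    0. ]
  160.0:  [ 0.0008 -0.0631  0.0135] [-25.7   0.    0. ]
  164.5:  [ 0.0008 -0.0731  0.0189] [-30.2   0.    0. ]
  169.0:  [ 0.0008 -0.0827  0.025 ] [-34.7   0.    0. ]
  173.5:  [ 0.0008 -0.0918  0.0319] [-39.2   0.    0. ]
  177.0:  [ 0.0008 -0.0985  0.0377] [-42.7   0.    0. ]
```

Emit:
drive_tool(plan=[-1,0,-0.0083,0,-3.2,0,0,-1,0,-0.0196,0.0005,-7.7,0,0,-1,0,-0.0308,0.0024,-12.2,0,0,-1,0,-0.0419,0.0053,-16.7,0,0,-1,0,-0.0526,0.009,-21.2,0,0,-1,0,-0.0631,0.0135,-25.7,0,0,-1,0,-0.0731,0.0189,-30.2,0,0,-1,0,-0.0827,0.025,-34.7,0,0,-1,0,-0.0918,0.0319,-39.2,0,0,-1,0,-0.0985,0.0377,-42.7,0,0])

```text
time_s: 21.5
tool_pos: [0.4246, 0.0272, 0.0808]
tcp_rot: [0.046, 1.567, -0.004]
wrist_force: [6.9, 1.4, -7.5]
gripper_width: 0.134
```

```bash
python3 - <<'E'
from h import *
st()
t=load("t12.pkl");print("blower",onz(t,[(313,241)],.06))
arc(177+np.array([4.5,9,13.5,18,22.5,27,31.5,36,40,42]))
E
```

```text
t 21.50 pos [0.4246 0.0272 0.0808] yaw 87.2 tilt 0.22 j [-0.11  0.32 -0.74  0.52  0.   -0.06] w 0.134 F [ 6.9  1.4 -7.5] T [ 0.2  -1.31  0.03]
blower [[ 0.33629433 -0.19250873  0.06      ]]
now ang 177.3 r 0.1433 yaw 87.2
  181.5:  [ 0.0008 -0.0107 -0.0013] [-4.3  0.2 -0. ]
  186.0:  [ 0.0008 -0.022  -0.    ] [-8.8  0.2  0. ]
  190.5:  [ 0.0008 -0.0332  0.0022] [-13.3   0.2   0. ]
  195.0:  [ 0.0008 -0.0442  0.0052] [-17.8   0.2   0. ]
  199.5:  [ 0.0008 -0.0549  0.0091] [-22.3   0.2   0. ]
  204.0:  [ 0.0008 -0.0652  0.0139] [-26.8   0.2   0. ]
  208.5:  [ 0.0009 -0.0752  0.0194] [-31.3   0.2   0.1]
  213.0:  [ 0.0009 -0.0847  0.0257] [-35.8   0.2   0.1]
  217.0:  [ 0.0009 -0.0927  0.0319] [-39.8   0.2   0.1]
  219.0:  [ 0.0009 -0.0965  0.0352] [-41.8   0.2   0.1]
```

Emit:
drive_tool(plan=[-1,0,-0.0107,0,-4.3,0,0,-1,0,-0.022,0.0012,-8.8,0,0,-1,0,-0.0332,0.0034,-13.3,0,0,-1,0,-0.0442,0.0064,-17.8,0,0,-1,0,-0.0549,0.0103,-22.3,0,0,-1,0,-0.0652,0.0151,-26.8,0,0,-1,0,-0.0747,0.0204,-31.3,0,0,-1,0,-0.084,0.0267,-35.8,0,0,-1,0,-0.092,0.033,-39.8,0,0,-1,0,-0.0955,0.036,-41.8,0,0])

```text
time_s: 22.33
tool_pos: [0.4572, -0.0701, 0.0808]
tcp_rot: [-0.361, 1.564, 0.322]
wrist_force: [3.6, 4.0, 0.8]
gripper_width: 0.13
```

```bash
python3 - <<'E'
from h import *
st()
w=cam("wrist");save("w15.pkl",w);crop(w,0,0,512,384,1.5,"pics/w15.png")
t=cam("top");save("t15.pkl",t);crop(t,190,100,130,130,6,"pics/t15.png")
s=cam("side");save("s15.pkl",s);crop(s,130,140,160,120,5,"pics/s15.png")
E
```

```text
t 22.33 pos [ 0.4572 -0.0701  0.0808] yaw 129.2 tilt 0.37 j [-0.31  0.37 -0.65  0.55  0.   -1.  ] w 0.130 F [3.6 4.  0.8] T [ 0.69 -0.6   0.01]
```

View pics/w15.png

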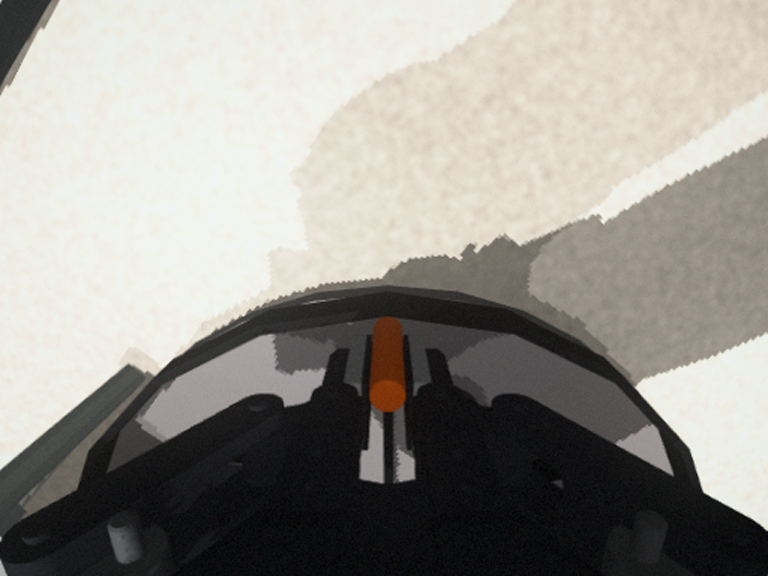

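View pics/s15.png

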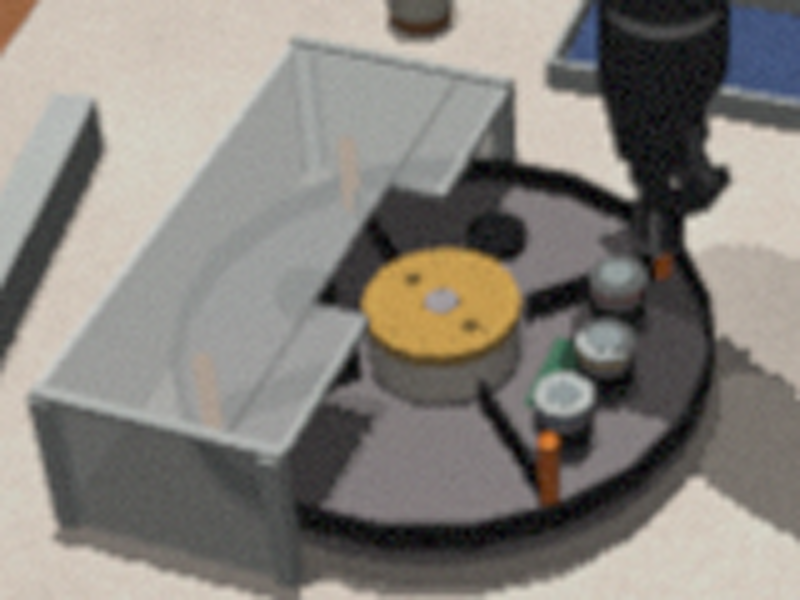

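Emit:
drive_tool(plan=[-0.6,0,0,0,0,0,0,-0.5,0,0,0,0,0,0,-0.5,0,0,0,0,0,0,-0.5,-0.01,0,0,0,0,0,-0.5,-0.04,0,0,0,0,0,-0.5,-0.08,0,0,0,0,0,-0.5,-0.12,0,0,0,0,0,-0.2,-0.15,0,0,0,0,0,-0.2,-0.16,0,0,0,0,0,-0.2,-0.16,0,0,0,0,0])

```text
time_s: 23.32
tool_pos: [0.4574, -0.0704, 0.2439]
tcp_rot: [-0.713, 1.559, -0.033]
wrist_force: [-0.6, 0.5, -0.8]
gripper_width: 0.401
```

```bash
python3 - <<'E'
from h import *
st()
w=cam("wrist");save("w16.pkl",w);crop(w,0,0,512,384,1.5,"pics/w16.png")
t=cam("top");save("t16.pkl",t);crop(t,190,100,130,130,6,"pics/t16.png")
s=cam("side");save("s16.pkl",s);crop(s,130,140,160,120,5,"pics/s16.png")
E
```

```text
t 23.32 pos [ 0.4574 -0.0704  0.2439] yaw 129.0 tilt 0.65 j [-0.31  0.16 -0.43  0.96  0.   -0.99] w 0.401 F [-0.6  0.5 -0.8] T [-0.03 -0.03 -0.02]
```

View pics/w16.png

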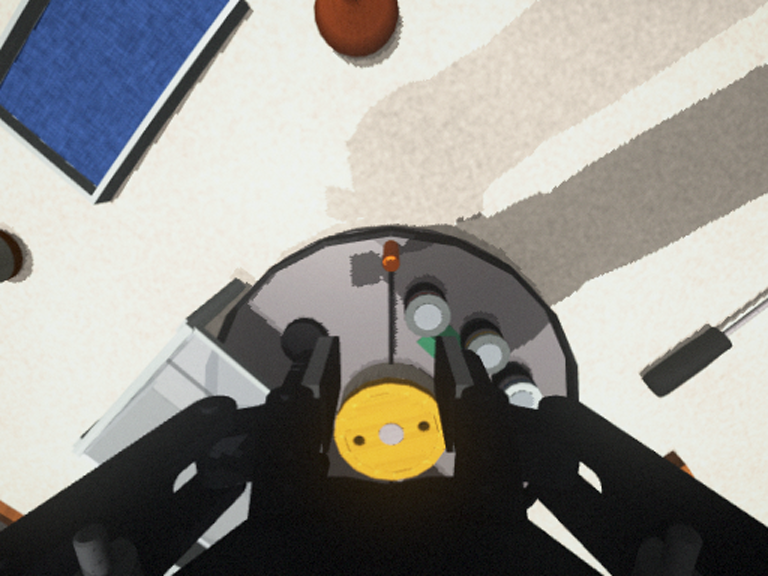

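View pics/s16.png

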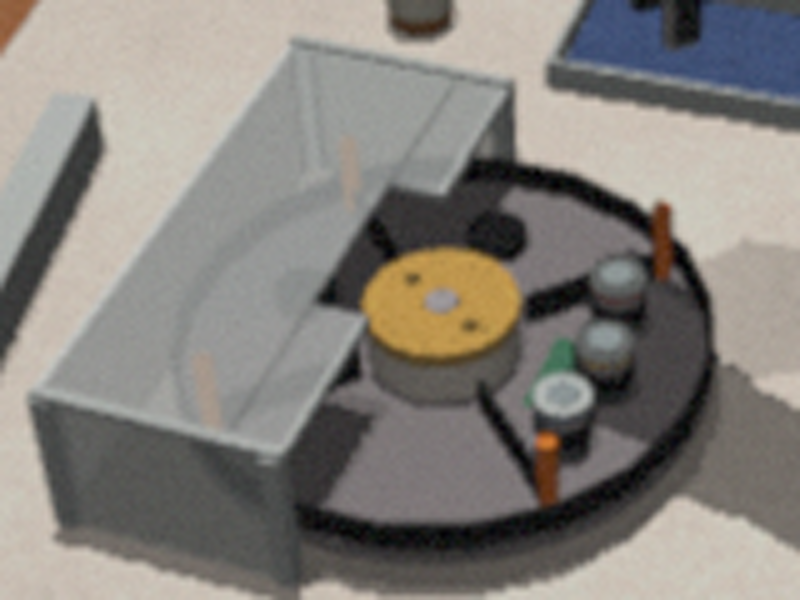

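View pics/t16.png

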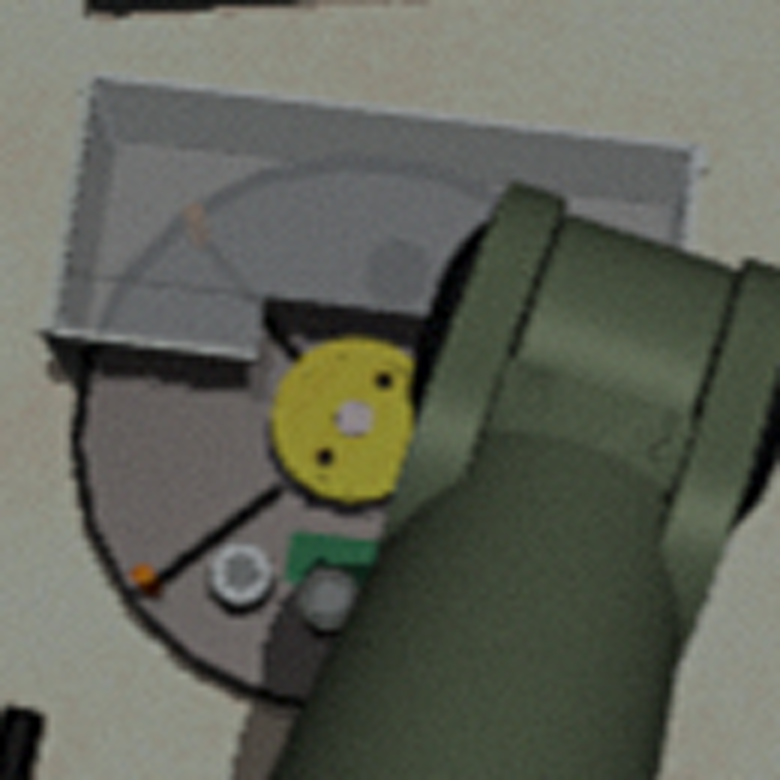

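```bash
python3 - <<'E'
from h import *
w=load("w16.pkl");t=load("t16.pkl");s=load("s16.pkl")
f=lambda x,y:(190+x/6,100+y/6)
g=lambda x,y:(130+x/5,140+y/5)
print("w",onz(w,np.array([(428,315),(490,353),(522,397)])/1.5,.072))
print("t",onz(t,[f(240,572),f(326,598)],.072))
print("s",onz(s,[g(618,278),g(606,340),g(566,394)],.072))
go([.483,.080,.16],144.7)
E
```

```text
w [[ 0.4712806  -0.02408988  0.072     ]
 [ 0.4651565   0.03161687  0.072     ]
 [ 0.47698753  0.07685421  0.072     ]]
t [[0.47884565 0.07981402 0.072     ]
 [0.46543623 0.03255361 0.072     ]]
s [[ 0.47154849 -0.01824371  0.072     ]
 [ 0.46661467  0.03494145  0.072     ]
 [ 0.47859118  0.08240152  0.072     ]]
t 23.47 pos [ 0.4549 -0.0696  0.2396] yaw 129.0 tilt 0.25 j [-0.31  0.17 -0.44  0.96  0.   -0.99] w 0.40 F [-0.2 -0.2  0.2]
  shift [0.08   0.0987 0.1156] rot [-15.74   0.24   0.07] rows>=4.1
```

Emit:
drive_tool(plan=[0,0.01,0.02,0.025,-4,0,0,0.05,0.02,0.04,0.05,-8,0,0,0.05,0.04,0.07,0.08,-12,0,0,0.05,0.06,0.09,0.1,-16,0,0,0.05,0.075,0.102,0.112,-16,0,0,0.05,0.08,0.102,0.112,-16,0,0,0.05,0.08,0.102,0.112,-16,0,0,0.05,0.08,0.102,0.112,-16,0,0,0.05,0.08,0.102,0.112,-16,0,0,0.05,0.08,0.102,0.112,-16,0,0])

```text
time_s: 24.3
tool_pos: [0.4787, 0.0793, 0.1606]
tcp_rot: [-0.559, 1.565, 0.398]
wrist_force: [-0.6, 0.1, 0.3]
gripper_width: 0.524
```

```bash
python3 - <<'E'
from h import *
w=cam("wrist");save("w17.pkl",w);crop(w,0,0,512,384,1.5,"pics/w17.png")
go([.479,.080,.066],145)
E
```

```text
t 24.35 pos [0.4787 0.0794 0.1607] yaw 144.9 tilt 0.32 j [ 0.01  0.29 -0.5   0.77  0.   -0.95] w 0.52 F [ 0.4 -0.1  0.6]
  shift [0.0947 0.0004 0.0002] rot [-0.15  0.27  0.17] rows>=2.3
```

View pics/w17.png

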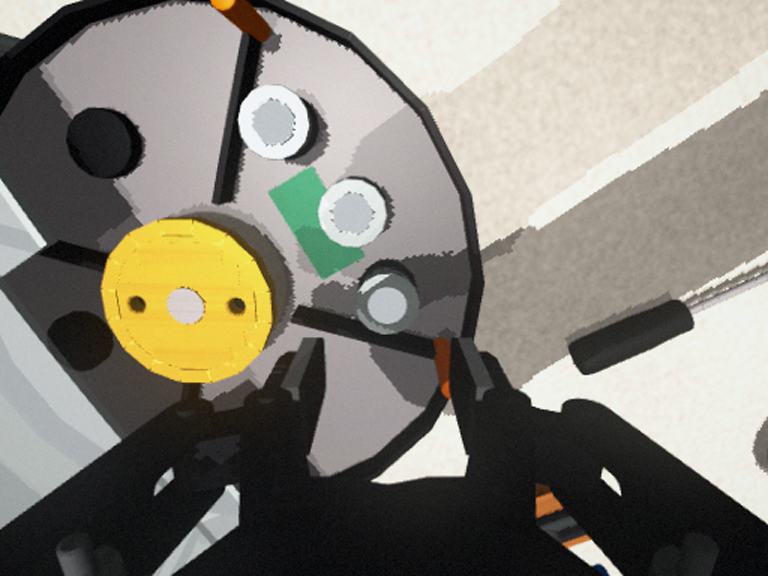

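```bash
python3 - <<'E'
from h import *
w=load("w17.pkl")
print("w",onz(w,np.array([(388,306),(352,212.5),(274.5,122)])/1.5,.072))
def ring(x,y):  # fit bright top disc
    pass
go([.479,.080,.066],145)
E
```

```text
w [[ 0.48060967  0.08086639  0.072     ]
 [ 0.46730908  0.03171445  0.072     ]
 [ 0.47178577 -0.02262646  0.072     ]]
t 24.35 pos [0.4787 0.0794 0.1607] yaw 144.9 tilt 0.32 j [ 0.01  0.29 -0.5   0.77  0.   -0.95] w 0.52 F [ 0.4 -0.1  0.6]
  shift [0.0947 0.0004 0.0002] rot [-0.15  0.27  0.17] rows>=2.3
```

Emit:
drive_tool(plan=[0.05,0.015,0,0.0016,0,0.3,0.2,0.05,0.03,0,0.0016,0,0.3,0.2,0.05,0.045,0,0.0016,0,0.3,0.2,0.05,0.06,0,0.0016,0,0.3,0.2,0.05,0.075,0,0.0016,0,0.3,0.2,0.05,0.085,0,0.0016,0,0.3,0.2,0.05,0.092,0,0.0016,0,0.3,0.2,0.05,0.095,0,0.0016,0,0.3,0.2,0.05,0.095,0,0.0016,0,0.3,0.2,0.05,0.095,0,0.0016,0,0.3,0.2], newtons=30)

```text
time_s: 25.18
tool_pos: [0.4806, 0.0808, 0.0662]
tcp_rot: [-2.655, 1.571, -1.698]
wrist_force: [0.5, 0.4, 0.0]
gripper_width: 0.526
```

```bash
python3 - <<'E'
from h import *
w=cam("wrist");save("w18.pkl",w);crop(w,0,0,512,384,1.5,"pics/w18.png")
st()
E
```

```text
t 25.23 pos [0.4808 0.0808 0.0664] yaw 144.8 tilt 0.03 j [ 0.02  0.43 -0.59  0.55 -0.   -0.94] w 0.525 F [ 0.2  0.3 -0.8] T [ 0.   -0.02 -0.  ]
```

View pics/w18.png

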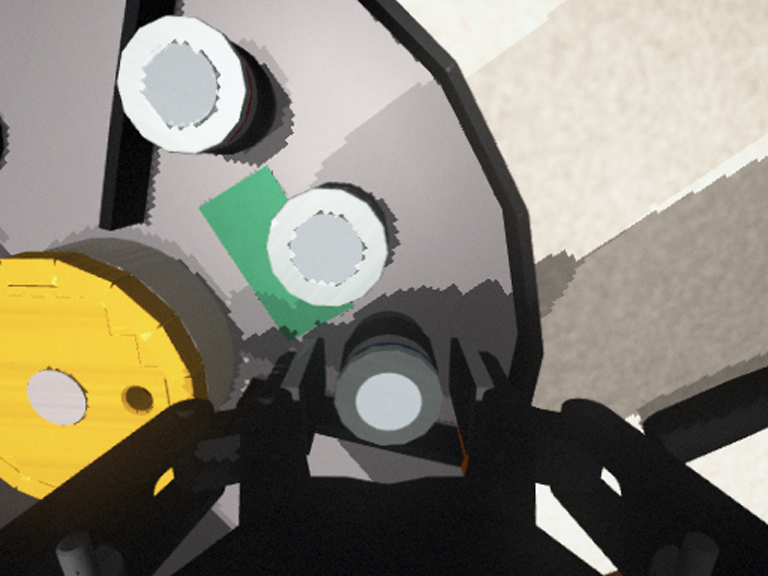

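Objective is centred between the pads (388,400). I'll close and lift.

Emit:
drive_tool(plan=[-0.3,0,0,0,0,0,0,-0.6,0,0,0,0,0,0,-1,0,0,0,0,0,0,-1,0,0,0,0,0,0,-1,0,0,0,0,0,0,-1,0,0,0,0,0,0,-1,-0.01,0,0,0,0,0,-1,-0.03,0,0,0,0,0,-1,-0.06,0,0,0,0,0,-1,-0.09,0,0,0,0,0])

```text
time_s: 26.07
tool_pos: [0.4794, 0.0808, 0.157]
tcp_rot: [2.248, 1.568, -3.078]
wrist_force: [0.1, 0.6, -1.2]
gripper_width: 0.385
```

```bash
python3 - <<'E'
from h import *
w=cam("wrist");save("w19.pkl",w);crop(w,0,0,512,384,1.5,"pics/w19.png")
c=np.array([.479,-.341]);u=np.array([np.cos(np.radians(-2.6)),np.sin(np.radians(-2.6))])
for k in (.06,0,-.06): print(c+k*u)
go([.539,-.344,.16],87.4)
E
```

```text
[ 0.53893823 -0.34372178]
[ 0.479 -0.341]
[ 0.41906177 -0.33827822]
t 26.12 pos [0.4831 0.081  0.163 ] yaw 144.9 tilt 0.39 j [ 0.02  0.3  -0.49  0.78 -0.   -0.94] w 0.39 F [1.9 0.4 2.4]
  shift [ 0.0034 -0.2903 -0.3154] rot [57.46  0.36  0.18] rows>=10.3
```

View pics/w19.png

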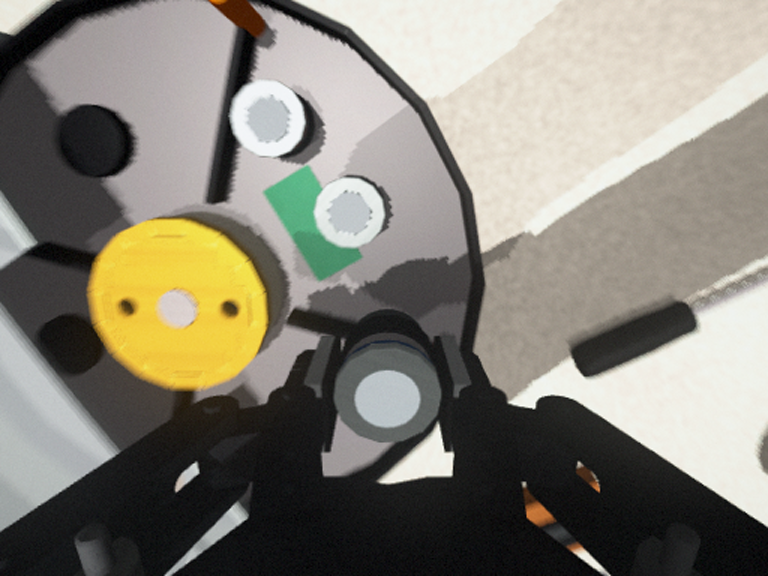

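Emit:
drive_tool(plan=[-1,0.001,-0.01,-0.01,3,0,0,-1,0.001,-0.03,-0.033,8,0,0,-1,0.001,-0.055,-0.06,13,0,0,-1,0.001,-0.08,-0.087,18,0,0,-1,0.001,-0.107,-0.116,23,0,0,-1,0.001,-0.134,-0.146,28,0,0,-1,0.001,-0.161,-0.175,33,0,0,-1,0.001,-0.188,-0.205,38,0,0,-1,0.001,-0.215,-0.234,43,0,0,-1,0.001,-0.235,-0.256,48,0,0])

```text
time_s: 26.95
tool_pos: [0.5278, -0.2668, 0.1625]
tcp_rot: [-0.244, 1.564, -0.131]
wrist_force: [0.7, 0.2, -0.5]
gripper_width: 0.387
```

```bash
python3 - <<'E'
from h import *
go([.539,-.344,.12],87.4)
E
```

```text
t 26.95 pos [ 0.5278 -0.2668  0.1625] yaw 96.5 tilt 0.41 j [-0.59  0.47 -0.22  0.88  0.   -0.71] w 0.39 F [ 0.7  0.2 -0.5]
  shift [ 0.0427 -0.0778  0.0021] rot [9.1  0.41 0.07] rows>=2.1
```

Emit:
drive_tool(plan=[-1,0,-0.02,0.0005,3,0.4,0,-1,0.005,-0.045,0.001,6,0.4,0,-1,0.015,-0.065,0.002,9,0.4,0,-1,0.025,-0.075,0.002,9,0.4,0,-1,0.035,-0.0778,0.002,9,0.4,0,-1,0.042,-0.0778,0.002,9,0.4,0,-1,0.042,-0.0778,0.002,9,0.4,0,-1,0.042,-0.0778,0.002,9,0.4,0,-1,0.042,-0.0778,0.002,9,0.4,0,-1,0.042,-0.0778,0.002,9,0.4,0])

```text
time_s: 27.78
tool_pos: [0.5394, -0.3433, 0.1215]
tcp_rot: [-1.036, 1.569, -1.079]
wrist_force: [0.0, 0.2, -0.9]
gripper_width: 0.388
```

```bash
python3 - <<'E'
from h import *
w=cam("wrist");save("w20.pkl",w);crop(w,0,0,512,384,1.5,"pics/w20.png")
t=cam("top");crop(t,310,100,100,140,5,"pics/t20.png")
go([.539,-.344,.0395],87.4)
E
```

```text
t 27.88 pos [ 0.5394 -0.3436  0.1215] yaw 87.6 tilt 0.13 j [-0.68  0.59 -0.12  0.86 -0.   -0.64] w 0.39 F [-0.3  0.3 -1. ]
  shift [ 0.082  -0.0002 -0.0005] rot [0.15 0.07 0.11] rows>=2.0
```

View pics/w20.png

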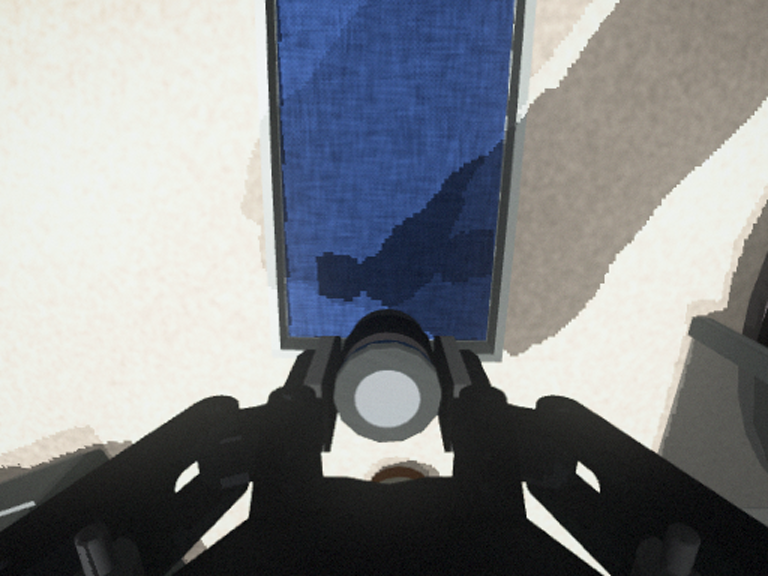

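```bash
python3 - <<'E'
from h import *
w=load("w20.pkl")
print(onz(w,np.array([(390,345),(279,200),(511,200),(280,340),(496,340)])/1.5,.022).round(4))
E
```

```text
[[ 0.5696 -0.3444  0.022 ]
 [ 0.4876 -0.3974  0.022 ]
 [ 0.4925 -0.2799  0.022 ]
 [ 0.5642 -0.4054  0.022 ]
 [ 0.5692 -0.2855  0.022 ]]
```

Emit:
drive_tool(plan=[-1,0.015,0,0,0,0,0,-1,0.03,0,0,0,0,0,-1,0.045,0,0,0,0,0,-1,0.058,0,0,0,0,0,-1,0.068,0,0,0,0,0,-1,0.074,0,0,0,0,0,-1,0.078,0,0,0,0,0,-1,0.08,0,0,0,0,0,-1,0.081,0,0,0,0,0,-1,0.0815,0,0,0,0,0])

```text
time_s: 28.72
tool_pos: [0.5399, -0.3441, 0.0405]
tcp_rot: [-0.9, 1.568, -0.943]
wrist_force: [-0.3, -0.6, -1.2]
gripper_width: 0.389
```

```bash
python3 - <<'E'
from h import *
w=cam("wrist");save("w21.pkl",w);crop(w,0,0,512,384,1.5,"pics/w21.png")
st()
E
```

```text
t 28.77 pos [ 0.5398 -0.3441  0.0405] yaw 87.6 tilt 0.17 j [-0.68  0.69 -0.19  0.69 -0.   -0.64] w 0.385 F [-0.2 -0.7  0.3] T [ 0.03 -0.02  0.05]
```

View pics/w21.png

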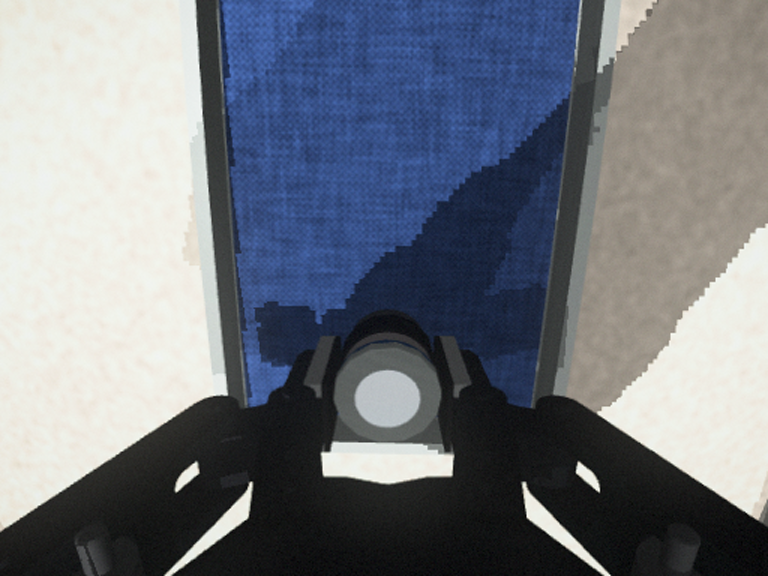

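Emit:
drive_tool(plan=[-1,0.001,0,0,0,0,0,-1,0.001,0,0,0,0,0,-0.1,0.001,0,0,0,0,0,0.05,0.001,0,0,0,0,0,0.05,0.001,0,0,0,0,0,0.05,0.001,0,0,0,0,0,0.05,-0.015,0,0,0,0,0,0.05,-0.035,0,0,0,0,0,0.05,-0.07,0,0,0,0,0,0.05,-0.11,0,0,0,0,0])

```text
time_s: 29.6
tool_pos: [0.5382, -0.3427, 0.1495]
tcp_rot: [2.92, 1.569, 2.877]
wrist_force: [0.9, -1.0, -0.3]
gripper_width: 0.53
```

```bash
python3 - <<'E'
from h import *
w=cam("wrist");save("w22.pkl",w);crop(w,0,0,512,384,1.5,"pics/w22.png")
s=cam("side");save("s22.pkl",s);crop(s,130,110,200,150,4,"pics/s22.png")
go([.467,.032,.16],174)
E
```

```text
t 29.70 pos [ 0.5431 -0.3466  0.1577] yaw 87.6 tilt 0.85 j [-0.68  0.56 -0.08  0.92 -0.   -0.64] w 0.52 F [0.4 0.  1. ]
  shift [-0.0069  0.3749 -0.0921] rot [-86.44   0.12   0.93] rows>=12.1
```

View pics/w22.png

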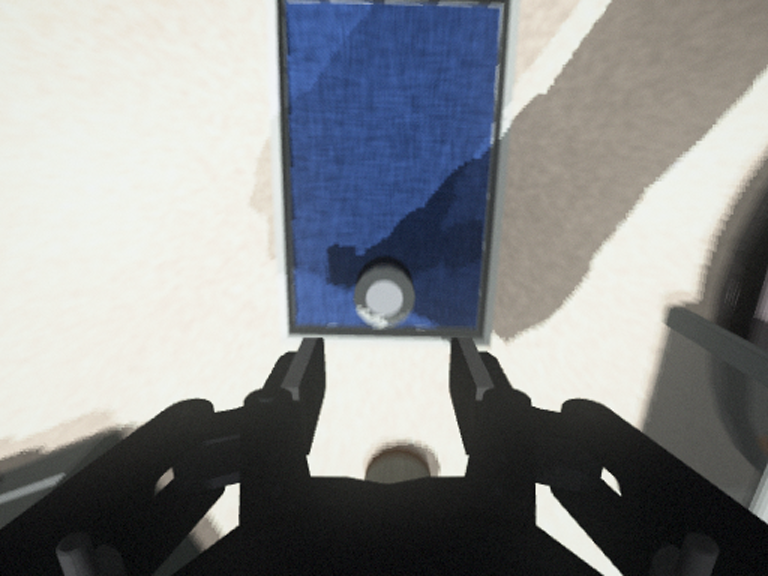

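View pics/s22.png

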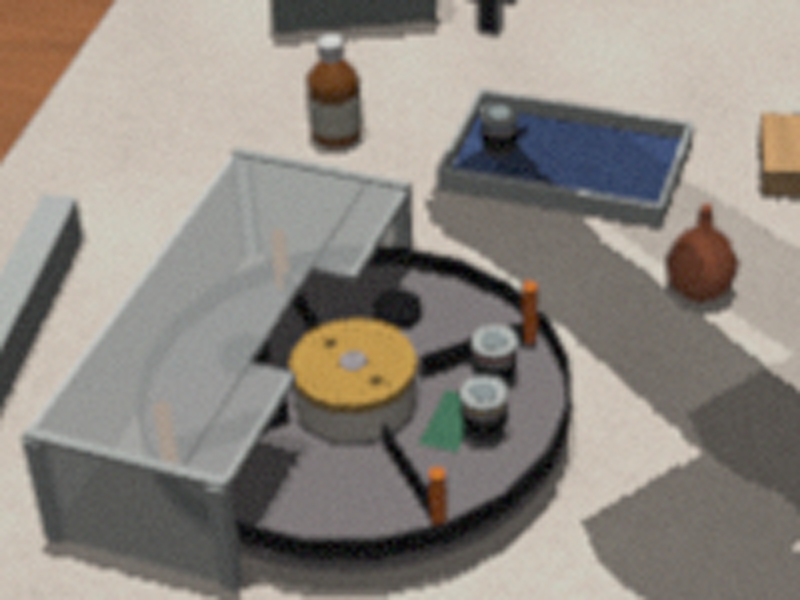

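Emit:
drive_tool(plan=[0.05,0,0.025,-0.006,-7,0,0.9,0.05,0,0.06,-0.015,-14,0,0.9,0.05,0,0.1,-0.025,-21,0,0.9,0.05,0,0.14,-0.035,-28,0,0.9,0.05,0,0.18,-0.045,-35,0,0.9,0.05,0,0.22,-0.054,-42,0,0.9,0.05,0,0.26,-0.064,-49,0,0.9,0.05,0,0.29,-0.072,-56,0,0.9,0.05,0,0.315,-0.078,-63,0,0.9,0.05,0,0.335,-0.083,-70,0,0.9])

```text
time_s: 30.53
tool_pos: [0.4736, -0.0062, 0.1535]
tcp_rot: [-0.44, 1.567, 0.746]
wrist_force: [-0.6, -0.2, -0.3]
gripper_width: 0.527
```

```bash
python3 - <<'E'
from h import *
go([.467,.032,.15],174)
E
```

```text
t 30.53 pos [ 0.4736 -0.0062  0.1535] yaw 158.0 tilt 0.24 j [-0.17  0.28 -0.54  0.75  0.   -1.36] w 0.53 F [-0.6 -0.2 -0.3]
  shift [0.0036 0.0204 0.033 ] rot [-15.99   0.2    0.13] rows>=2.2
```

Emit:
drive_tool(plan=[0.05,0,0.01,0.015,-6,0,0,0.05,0,0.02,0.03,-12,0,0,0.05,0.003,0.02,0.033,-16,0.2,0,0.05,0.003,0.02,0.033,-16,0.2,0,0.05,0.003,0.02,0.033,-16,0.2,0,0.05,0.003,0.02,0.033,-16,0.2,0,0.05,0.003,0.02,0.033,-16,0.2,0,0.05,0.003,0.02,0.033,-16,0.2,0,0.05,0.003,0.02,0.033,-16,0.2,0,0.05,0.003,0.02,0.033,-16,0.2,0])

```text
time_s: 31.37
tool_pos: [0.4675, 0.0315, 0.1506]
tcp_rot: [-1.734, 1.568, -0.269]
wrist_force: [-0.8, 0.5, 0.0]
gripper_width: 0.529
```

```bash
python3 - <<'E'
from h import *
w=cam("wrist");save("w23.pkl",w);crop(w,0,0,512,384,1.5,"pics/w23.png")
go([.467,.032,.066],174)
E
```

```text
t 31.42 pos [0.4674 0.0316 0.1505] yaw 174.0 tilt 0.13 j [-0.09  0.28 -0.55  0.74 -0.   -1.56] w 0.52 F [-0.5 -0.4  0.5]
  shift [0.0845 0.0006 0.0004] rot [-0.04 -0.02  0.13] rows>=2.0
```

View pics/w23.png

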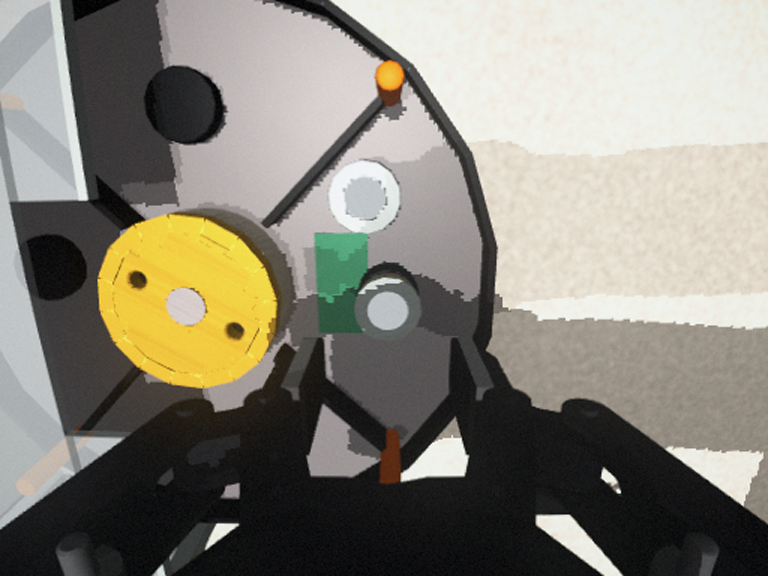

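```bash
python3 - <<'E'
from h import *
w=load("w23.pkl")
P=onz(w,np.array([(388,310.5)])/1.5,.072)[0];print(P)
go([P[0],P[1],.066],174)
E
```

```text
[0.46746017 0.03194936 0.072     ]
t 31.42 pos [0.4674 0.0316 0.1505] yaw 174.0 tilt 0.13 j [-0.09  0.28 -0.55  0.74 -0.   -1.56] w 0.52 F [-0.5 -0.4  0.5]
  shift [0.0845 0.0002 0.0004] rot [-0.04 -0.02  0.13] rows>=2.0
```

Emit:
drive_tool(plan=[0.05,0.015,0,0.0004,0,0,0.1,0.05,0.03,0,0.0004,0,0,0.1,0.05,0.045,0,0.0004,0,0,0.1,0.05,0.06,0,0.0004,0,0,0.1,0.05,0.07,0,0.0004,0,0,0.1,0.05,0.078,0,0.0004,0,0,0.1,0.05,0.083,0,0.0004,0,0,0.1,0.05,0.0845,0,0.0004,0,0,0.1,0.05,0.0845,0,0.0004,0,0,0.1,0.05,0.0845,0,0.0004,0,0,0.1])

```text
time_s: 32.25
tool_pos: [0.468, 0.0319, 0.0664]
tcp_rot: [-1.858, 1.57, -0.393]
wrist_force: [0.2, 0.4, -0.7]
gripper_width: 0.528
```

```bash
python3 - <<'E'
from h import *
w=cam("wrist");crop(w,120,180,280,200,2.5,"pics/w24.png")
st()
E
```

```text
t 32.30 pos [0.4682 0.0319 0.0666] yaw 174.0 tilt 0.09 j [-0.09  0.4  -0.64  0.53 -0.   -1.55] w 0.526 F [ 0.  -0.2  1. ] T [ 0.02 -0.01 -0.03]
```

View pics/w24.png

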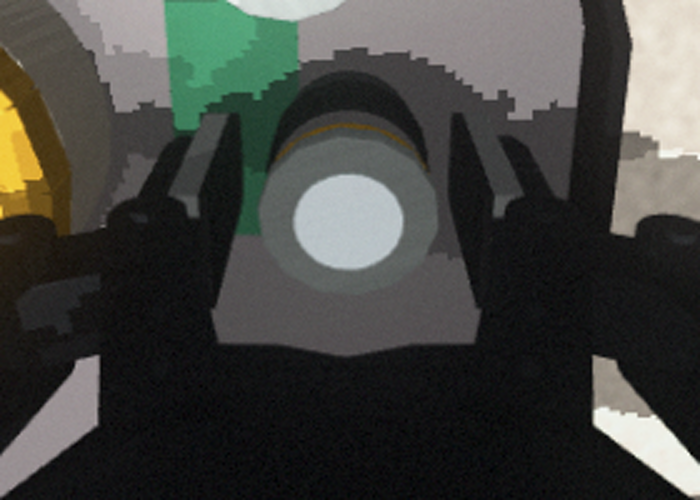

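Centred (yellow band). I'll close and lift.

Emit:
drive_tool(plan=[-0.3,0,0,0,0,0,0,-0.6,0,0,0,0,0,0,-1,0,0,0,0,0,0,-1,0,0,0,0,0,0,-1,0,0,0,0,0,0,-1,0,0,0,0,0,0,-1,-0.01,0,0,0,0,0,-1,-0.03,0,0,0,0,0,-1,-0.06,0,0,0,0,0,-1,-0.09,0,0,0,0,0])

```text
time_s: 33.13
tool_pos: [0.4667, 0.0321, 0.1567]
tcp_rot: [1.831, 1.569, -2.987]
wrist_force: [1.2, -0.1, -2.6]
gripper_width: 0.385
```

```bash
python3 - <<'E'
from h import *
w=cam("wrist");crop(w,0,0,512,384,1.5,"pics/w25.png")
go([.479,-.341,.16],87.4)
E
```

```text
t 33.18 pos [0.4704 0.0319 0.1624] yaw 174.0 tilt 0.43 j [-0.09  0.27 -0.53  0.76 -0.   -1.55] w 0.38 F [ 2.  -0.2  2.6]
  shift [ 0.0029 -0.0477 -0.3699] rot [86.57  0.31  0.35] rows>=12.1
```

View pics/w25.png

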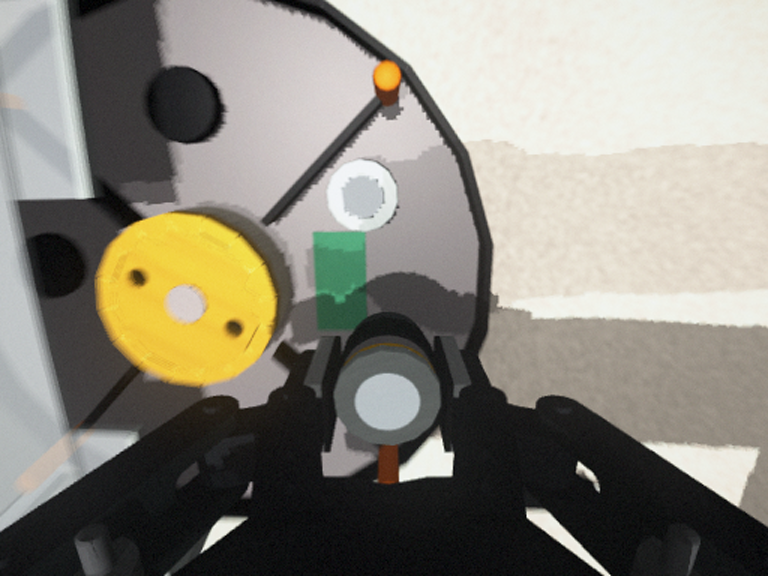

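Emit:
drive_tool(plan=[-1,0,-0.001,-0.01,5,0,0,-1,0,-0.004,-0.035,11,0,0,-1,0,-0.009,-0.07,18,0,0,-1,0,-0.014,-0.108,25,0,0,-1,0,-0.019,-0.146,32,0,0,-1,0,-0.024,-0.184,39,0,0,-1,0,-0.029,-0.222,46,0,0,-1,0,-0.034,-0.26,53,0,0,-1,0,-0.038,-0.295,60,0,0,-1,0,-0.042,-0.32,67,0,0])

```text
time_s: 34.02
tool_pos: [0.4781, -0.294, 0.1624]
tcp_rot: [-0.542, 1.563, -0.254]
wrist_force: [0.7, -0.4, -0.1]
gripper_width: 0.388
```

```bash
python3 - <<'E'
from h import *
go([.479,-.341,.12],87.4)
E
```

```text
t 34.02 pos [ 0.4781 -0.294   0.1624] yaw 106.5 tilt 0.44 j [-0.68  0.42 -0.3   0.84  0.   -0.97] w 0.39 F [ 0.7 -0.4 -0.1]
  shift [ 0.0425 -0.0452 -0.0127] rot [19.09  0.41  0.16] rows>=2.7
```

Emit:
drive_tool(plan=[-1,0,-0.015,-0.004,6,0.4,0.2,-1,0.005,-0.03,-0.008,12,0.4,0.2,-1,0.015,-0.045,-0.0127,19,0.4,0.2,-1,0.025,-0.045,-0.0127,19,0.4,0.2,-1,0.035,-0.045,-0.0127,19,0.4,0.2,-1,0.042,-0.045,-0.0127,19,0.4,0.2,-1,0.042,-0.045,-0.0127,19,0.4,0.2,-1,0.042,-0.045,-0.0127,19,0.4,0.2,-1,0.042,-0.045,-0.0127,19,0.4,0.2,-1,0.042,-0.045,-0.0127,19,0.4,0.2])

```text
time_s: 34.85
tool_pos: [0.4795, -0.3406, 0.1212]
tcp_rot: [-0.013, 1.57, -0.056]
wrist_force: [0.1, 0.3, -1.6]
gripper_width: 0.384
```

```bash
python3 - <<'E'
from h import *
w=cam("wrist");save("w26.pkl",w);crop(w,0,0,512,384,1.5,"pics/w26.png")
go([.479,-.341,.0395],87.4)
E
```

```text
t 34.90 pos [ 0.4795 -0.3408  0.1212] yaw 87.5 tilt 0.06 j [-0.74  0.51 -0.27  0.79  0.   -0.7 ] w 0.38 F [-0.3  0.2 -1.2]
  shift [ 0.0817 -0.0002 -0.0006] rot [0.14 0.06 0.01] rows>=2.0
```

View pics/w26.png

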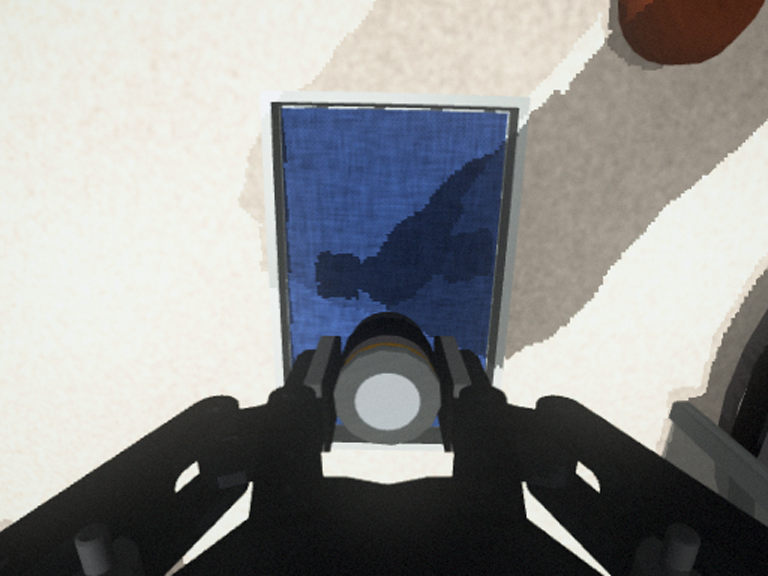

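```bash
python3 - <<'E'
from h import *
w=load("w26.pkl");print(proj(w,[[.539,-.344,.045],[.522,-.344,.045],[.539,-.33,.045]])*1.5)
s=cam("side");crop(s,130,110,200,150,4,"pics/s26.png")
E
```

```text
[[388.03164166 414.8542422 ]
 [386.64250587 386.1987597 ]
 [414.69516594 413.83771602]]
```

View pics/s26.png

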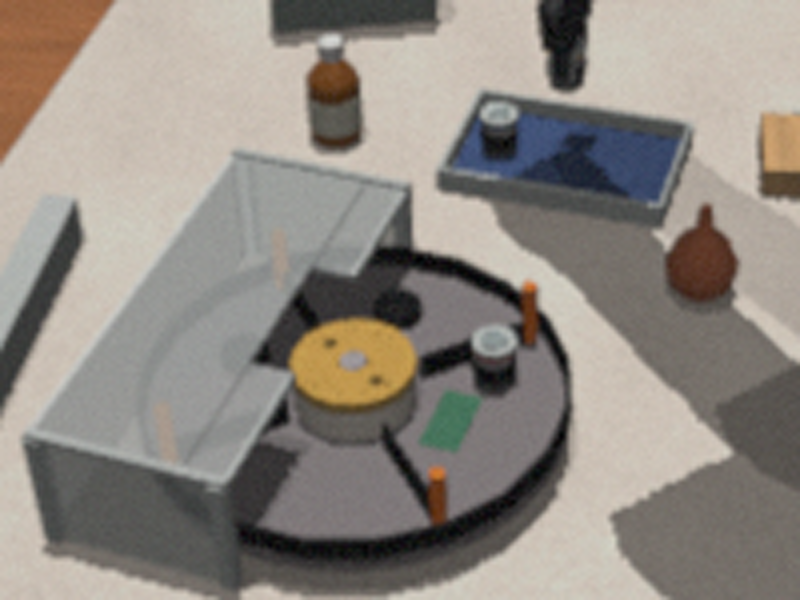

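Fine: objective 3 still stands at its spot. I'll lower this one.

Emit:
drive_tool(plan=[-1,0.015,0,0,0,0,0,-1,0.03,0,0,0,0,0,-1,0.045,0,0,0,0,0,-1,0.058,0,0,0,0,0,-1,0.068,0,0,0,0,0,-1,0.074,0,0,0,0,0,-1,0.078,0,0,0,0,0,-1,0.08,0,0,0,0,0,-1,0.0815,0,0,0,0,0,-1,0.082,0,0,0,0,0])

```text
time_s: 35.78
tool_pos: [0.4798, -0.341, 0.0403]
tcp_rot: [-0.354, 1.569, -0.397]
wrist_force: [-2.9, 2.3, 6.6]
gripper_width: 0.389
```

```bash
python3 - <<'E'
from h import *
st()
E
```

```text
t 35.78 pos [ 0.4798 -0.341   0.0403] yaw 87.5 tilt 0.09 j [-0.74  0.61 -0.34  0.62  0.   -0.7 ] w 0.389 F [-2.9  2.3  6.6] T [ 0.47  0.5  -0.01]
```

Emit:
drive_tool(plan=[-1,0.0008,0,0,0,0,0,-1,0.0008,0,0,0,0,0,-0.1,0.0008,0,0,0,0,0,0.05,0.0008,0,0,0,0,0,0.05,0.0008,0,0,0,0,0,0.05,0.0008,0,0,0,0,0,0.05,-0.015,0,0,0,0,0,0.05,-0.035,0,0,0,0,0,0.05,-0.07,0,0,0,0,0,0.05,-0.11,0,0,0,0,0])

```text
time_s: 36.62
tool_pos: [0.4782, -0.3397, 0.1495]
tcp_rot: [2.261, 1.568, 2.218]
wrist_force: [1.2, -0.4, -0.2]
gripper_width: 0.522
```

```bash
python3 - <<'E'
from h import *
w=cam("wrist");save("w27.pkl",w);crop(w,0,0,512,384,1.5,"pics/w27.png")
s=cam("side");save("s27.pkl",s);crop(s,130,110,200,150,4,"pics/s27.png")
print(onz(s,[(130+494/4,110+340/4)],.072))
go([.4715,-.0225,.15],204.6)
go([.4715,-.0225,.15],24.6)
E
```

```text
[[ 0.47241467 -0.02076079  0.072     ]]
t 36.72 pos [ 0.4829 -0.3439  0.1569] yaw 87.5 tilt 0.74 j [-0.74  0.47 -0.23  0.86  0.   -0.7 ] w 0.52 F [ 1.3 -1.6  0.8]
  shift [ 0.0041  0.3206 -0.0252] rot [-1.1705e+02 -9.0000e-02  8.8000e-01] rows>=16.3
t 36.72 pos [ 0.4829 -0.3439  0.1569] yaw 87.5 tilt 0.74 j [-0.74  0.47 -0.23  0.86  0.   -0.7 ] w 0.52 F [ 1.3 -1.6  0.8]
  shift [ 0.0041  0.3206 -0.0252] rot [62.94  0.77  0.08] rows>=8.8
```

View pics/w27.png

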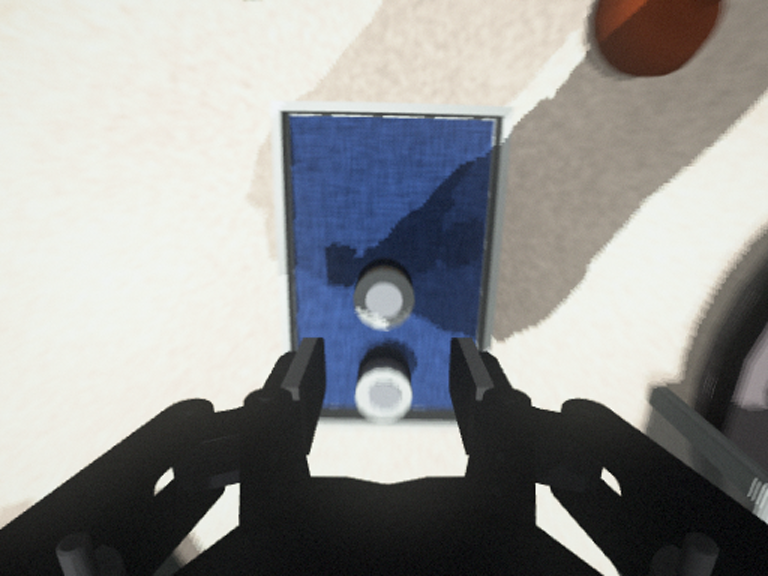

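View pics/s27.png

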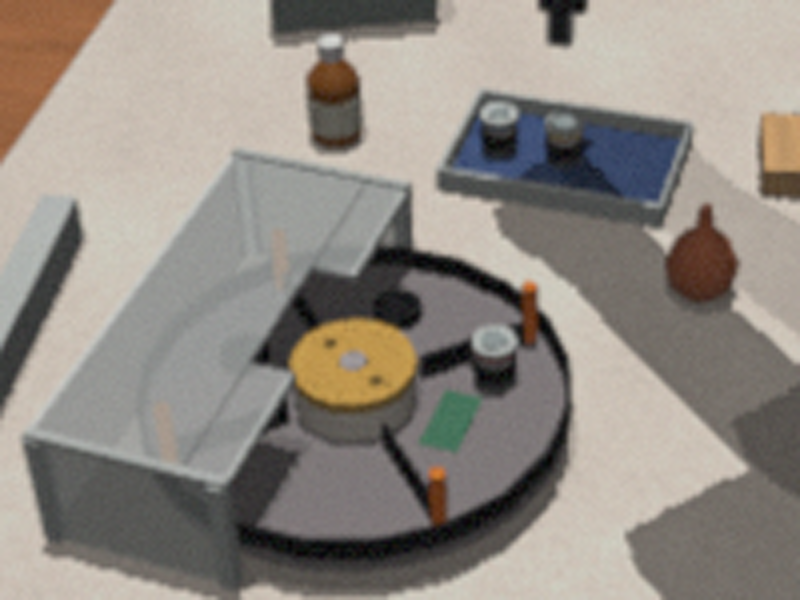

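Emit:
drive_tool(plan=[0.05,0,0.025,-0.002,7,0.4,0.4,0.05,0,0.06,-0.005,14,0.7,0.1,0.05,0,0.1,-0.008,21,0.7,0.1,0.05,0,0.14,-0.011,28,0.7,0.1,0.05,0,0.18,-0.014,35,0.7,0.1,0.05,0,0.22,-0.017,42,0.7,0.1,0.05,0,0.26,-0.02,49,0.7,0.1,0.05,0,0.29,-0.023,56,0.7,0.1,0.05,0,0.31,-0.025,63,0.7,0.1,0.05,0,0.32,-0.025,63,0.7,0.1])

```text
time_s: 37.55
tool_pos: [0.4705, -0.0201, 0.1538]
tcp_rot: [2.332, 1.57, 1.189]
wrist_force: [0.1, 0.6, 1.2]
gripper_width: 0.523
```

```bash
python3 - <<'E'
from h import *
go([.4715,-.0225,.15],24.6)
E
```

```text
t 37.55 pos [ 0.4705 -0.0201  0.1538] yaw 24.5 tilt 0.04 j [-0.2   0.28 -0.54  0.75  0.    0.94] w 0.52 F [0.1 0.6 1.2]
  shift [ 0.0038 -0.0001  0.0026] rot [-0.12 -0.03 -0.03] rows>=0.1
```

Emit:
drive_tool(plan=[0.05,0.004,0,0.0026,0,0,0,0.05,0.004,0,0.0026,0,0,0,0.05,0.004,0,0.0026,0,0,0,0.05,0.004,0,0.0026,0,0,0,0.05,0.004,0,0.0026,0,0,0,0.05,0.004,0,0.0026,0,0,0,0.05,0.004,0,0.0026,0,0,0,0.05,0.004,0,0.0026,0,0,0,0.05,0.004,0,0.0026,0,0,0,0.05,0.004,0,0.0026,0,0,0])

```text
time_s: 38.38
tool_pos: [0.4716, -0.0225, 0.1498]
tcp_rot: [2.118, 1.57, 0.975]
wrist_force: [0.6, -0.2, -0.7]
gripper_width: 0.521
```

```bash
python3 - <<'E'
from h import *
w=cam("wrist");save("w28.pkl",w);crop(w,0,0,512,384,1.5,"pics/w28.png")
go([.4715,-.0225,.066],24.6)
E
```

```text
t 38.43 pos [ 0.4716 -0.0225  0.1498] yaw 24.5 tilt 0.04 j [-0.2   0.29 -0.54  0.74  0.    0.94] w 0.53 F [-0.5  0.   1.3]
  shift [ 0.0838 -0.0002 -0.    ] rot [-0.12 -0.02 -0.04] rows>=2.0
```

View pics/w28.png

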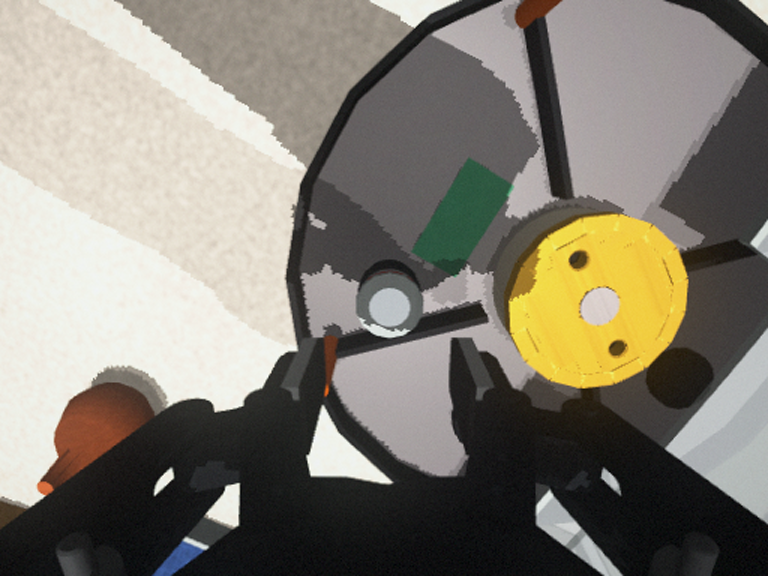

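```bash
python3 - <<'E'
from h import *
w=load("w28.pkl")
P=onz(w,np.array([(389.5,308)])/1.5,.072)[0];print(P)
go([P[0],P[1],.066],24.6)
E
```

```text
[ 0.47318626 -0.02374343  0.072     ]
t 38.43 pos [ 0.4716 -0.0225  0.1498] yaw 24.5 tilt 0.04 j [-0.2   0.29 -0.54  0.74  0.    0.94] w 0.53 F [-0.5  0.   1.3]
  shift [0.0838 0.0008 0.0018] rot [-0.12 -0.02 -0.04] rows>=2.0
```

Emit:
drive_tool(plan=[0.05,0.015,0.0008,0.0014,0,0,0,0.05,0.03,0.0008,0.0014,0,0,0,0.05,0.045,0.0008,0.0014,0,0,0,0.05,0.06,0.0008,0.0014,0,0,0,0.05,0.07,0.0008,0.0014,0,0,0,0.05,0.078,0.0008,0.0014,0,0,0,0.05,0.082,0.0008,0.0014,0,0,0,0.05,0.0838,0.0008,0.0014,0,0,0,0.05,0.0838,0.0008,0.0014,0,0,0,0.05,0.0838,0.0008,0.0014,0,0,0])

```text
time_s: 39.27
tool_pos: [0.4734, -0.0234, 0.0665]
tcp_rot: [1.544, 1.57, 0.4]
wrist_force: [-0.0, 0.0, 0.7]
gripper_width: 0.524
```

```bash
python3 - <<'E'
from h import *
w=cam("wrist");crop(w,120,180,280,200,2.5,"pics/w29.png")
st()
E
```

```text
t 39.32 pos [ 0.4734 -0.0234  0.0666] yaw 24.5 tilt 0.08 j [-0.21  0.41 -0.63  0.53  0.    0.94] w 0.525 F [-0.1  0.2  0.7] T [ 0.   -0.05 -0.03]
```

View pics/w29.png

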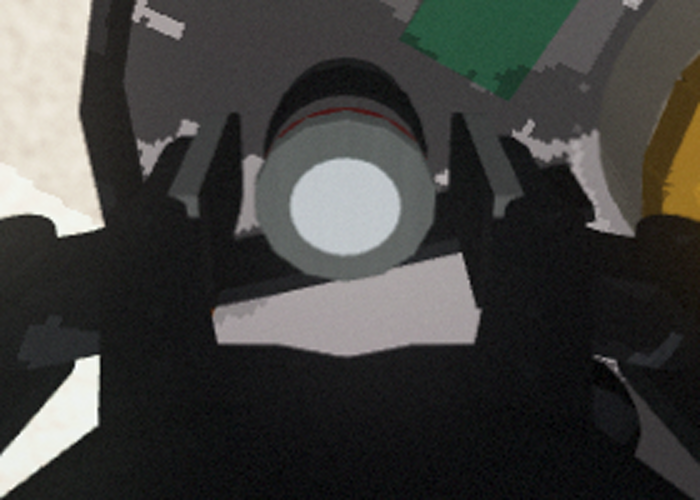

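Emit:
drive_tool(plan=[0.05,0,0,-0.0025,0,0,0,0.05,0,0,-0.0025,0,0,0,-0.3,0,0,-0.0025,0,0,0,-1,0,0,-0.0025,0,0,0,-1,0,0,-0.0025,0,0,0,-1,0,0,-0.0025,0,0,0,-1,0,0,-0.0025,0,0,0,-1,-0.01,0,-0.0025,0,0,0,-1,-0.03,0,-0.0025,0,0,0,-1,-0.06,0,-0.0025,0,0,0])

```text
time_s: 40.15
tool_pos: [0.4701, -0.0208, 0.1251]
tcp_rot: [-2.369, 1.567, 2.77]
wrist_force: [0.9, 0.1, -1.1]
gripper_width: 0.384
```

```bash
python3 - <<'E'
from h import *
w=cam("wrist");crop(w,0,0,512,384,1.5,"pics/w30.png")
go([.419,-.338,.16],87.4)
E
```

```text
t 40.20 pos [ 0.4741 -0.0214  0.1314] yaw 24.5 tilt 0.30 j [-0.2   0.31 -0.56  0.69  0.    0.94] w 0.39 F [1.2 0.7 2.9]
  shift [-0.0288 -0.1812  0.2653] rot [-62.91   0.27  -0.16] rows>=8.8
```

View pics/w30.png

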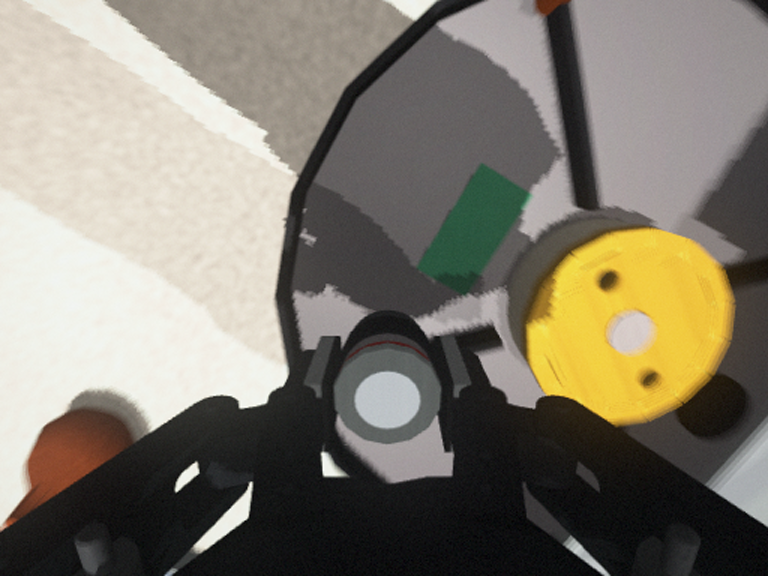

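Emit:
drive_tool(plan=[-1,-0.015,-0.006,0.008,-5,0.3,0,-1,-0.03,-0.02,0.03,-11,0.3,0,-1,-0.03,-0.04,0.06,-18,0.3,0,-1,-0.03,-0.062,0.09,-25,0.3,0,-1,-0.03,-0.083,0.12,-32,0.3,0,-1,-0.03,-0.104,0.15,-39,0.3,0,-1,-0.03,-0.125,0.18,-46,0.3,0,-1,-0.03,-0.145,0.21,-53,0.3,0,-1,-0.03,-0.165,0.238,-59,0.3,0,-1,-0.03,-0.177,0.258,-63,0.3,0])

```text
time_s: 41.03
tool_pos: [0.4187, -0.3329, 0.1609]
tcp_rot: [0.877, 1.569, 0.837]
wrist_force: [-0.4, -0.2, -1.4]
gripper_width: 0.388
```

```bash
python3 - <<'E'
from h import *
go([.419,-.338,.12],87.4)
E
```

```text
t 41.03 pos [ 0.4187 -0.3329  0.1609] yaw 87.7 tilt 0.09 j [-0.81  0.38 -0.37  0.82  0.   -0.77] w 0.39 F [-0.4 -0.2 -1.4]
  shift [ 0.0409 -0.0051  0.0004] rot [ 0.28  0.06 -0.07] rows>=1.0
```

Emit:
drive_tool(plan=[-1,0.005,-0.005,0,0.3,0,0,-1,0.015,-0.005,0,0.3,0,0,-1,0.025,-0.005,0,0.3,0,0,-1,0.035,-0.005,0,0.3,0,0,-1,0.04,-0.005,0,0.3,0,0,-1,0.04,-0.005,0,0.3,0,0,-1,0.04,-0.005,0,0.3,0,0,-1,0.04,-0.005,0,0.3,0,0,-1,0.04,-0.005,0,0.3,0,0,-1,0.04,-0.005,0,0.3,0,0])

```text
time_s: 41.87
tool_pos: [0.419, -0.338, 0.1215]
tcp_rot: [0.204, 1.569, 0.159]
wrist_force: [0.4, -0.2, -1.5]
gripper_width: 0.389
```

```bash
python3 - <<'E'
from h import *
w=cam("wrist");save("w31.pkl",w);crop(w,0,0,512,384,1.5,"pics/w31.png")
s=cam("side");crop(s,130,110,200,150,4,"pics/s31.png")
go([.419,-.338,.0395],87.4)
E
```

```text
t 41.97 pos [ 0.4188 -0.338   0.1214] yaw 87.4 tilt 0.10 j [-0.82  0.43 -0.41  0.73  0.   -0.77] w 0.39 F [-0.4 -0.5 -0.7]
  shift [ 0.0819 -0.      0.0001] rot [-0.02  0.09 -0.04] rows>=2.0
```

View pics/w31.png

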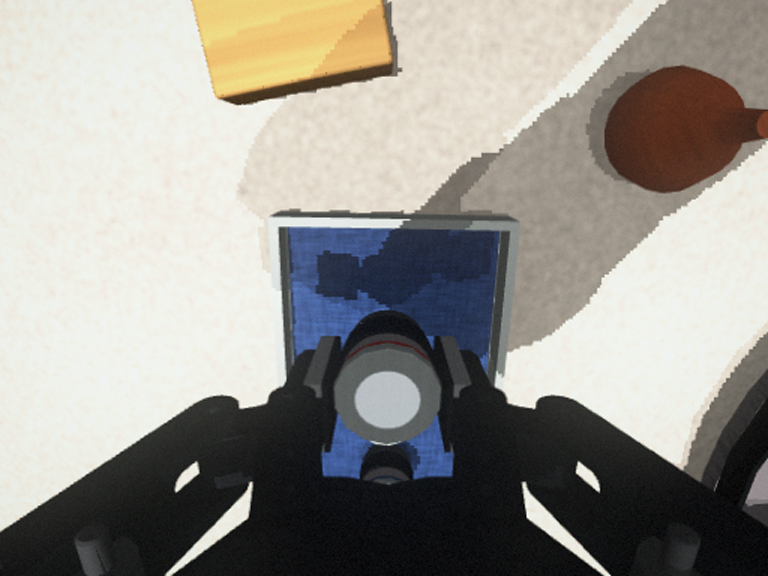

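View pics/s31.png

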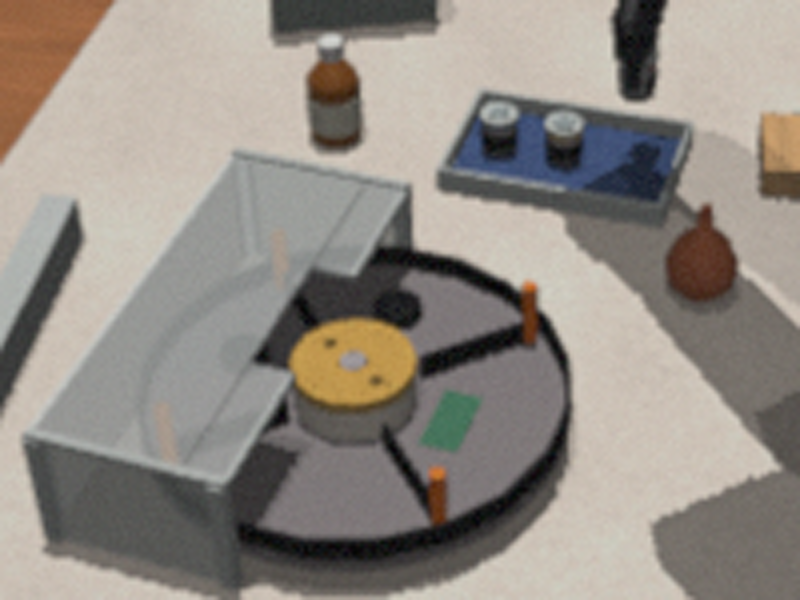

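Emit:
drive_tool(plan=[-1,0.015,0,0,0,0,0,-1,0.03,0,0,0,0,0,-1,0.045,0,0,0,0,0,-1,0.058,0,0,0,0,0,-1,0.068,0,0,0,0,0,-1,0.074,0,0,0,0,0,-1,0.078,0,0,0,0,0,-1,0.08,0,0,0,0,0,-1,0.0815,0,0,0,0,0,-1,0.082,0,0,0,0,0])

```text
time_s: 42.8
tool_pos: [0.4192, -0.3383, 0.0401]
tcp_rot: [0.02, 1.569, -0.025]
wrist_force: [-1.9, 2.7, 7.5]
gripper_width: 0.388
```

```bash
python3 - <<'E'
from h import *
st()
E
```

```text
t 42.80 pos [ 0.4192 -0.3383  0.0401] yaw 87.4 tilt 0.12 j [-0.82  0.54 -0.48  0.55  0.   -0.77] w 0.388 F [-1.9  2.7  7.5] T [0.45 0.43 0.02]
```

Emit:
drive_tool(plan=[-1,0.0008,0,0,0,0,0,-1,0.0008,0,0,0,0,0,-0.1,0.0008,0,0,0,0,0,0.05,0.0008,0,0,0,0,0,0.05,0.0008,0,0,0,0,0,0.05,0.0008,0,0,0,0,0,0.05,-0.015,0,0,0,0,0,0.05,-0.035,0,0,0,0,0,0.05,-0.07,0,0,0,0,0,0.05,-0.11,0,0,0,0,0])

```text
time_s: 43.63
tool_pos: [0.4178, -0.3371, 0.1495]
tcp_rot: [1.862, 1.568, 1.816]
wrist_force: [0.6, -1.0, -0.8]
gripper_width: 0.525
```

```bash
python3 - <<'E'
from h import *
w=cam("wrist");save("w32.pkl",w);crop(w,0,0,512,384,1.5,"pics/w32.png")
s=cam("side");save("s32.pkl",s);crop(s,130,110,200,150,4,"pics/s32.png")
go([.4976,.315,.25],78.3)
E
```

```text
t 43.73 pos [ 0.422  -0.3414  0.1561] yaw 87.4 tilt 0.71 j [-0.82  0.39 -0.37  0.8   0.   -0.77] w 0.52 F [-0.1 -0.1 -0.6]
  shift [-0.0984  0.6584  0.0466] rot [9.09 0.6  0.38] rows>=16.0
```

View pics/w32.png

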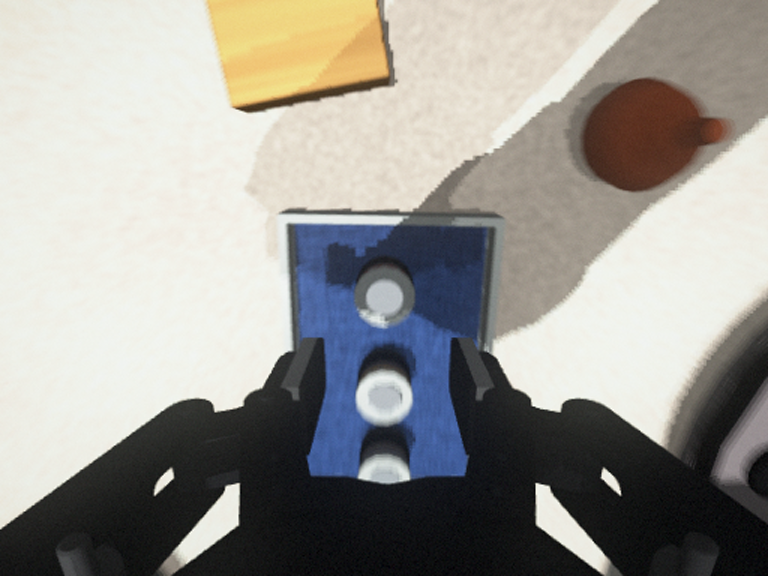

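View pics/s32.png

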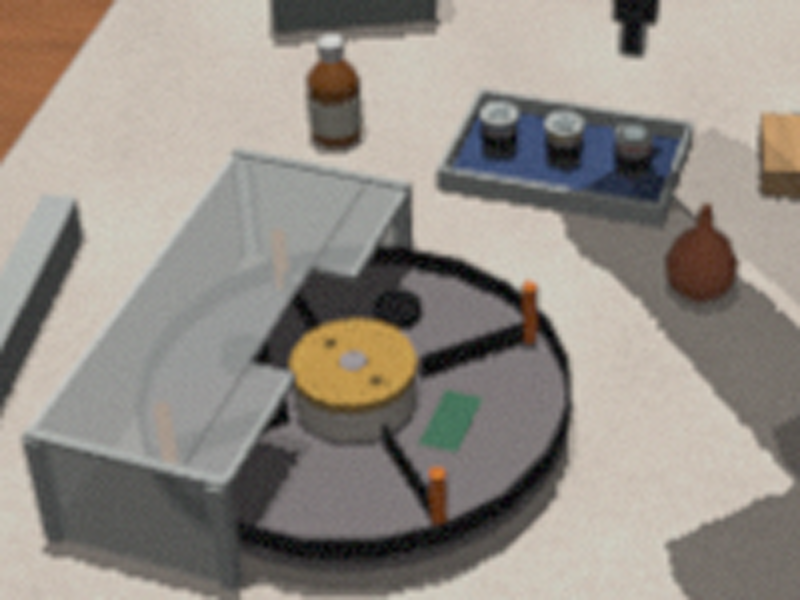

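Emit:
drive_tool(plan=[0.5,-0.02,0.03,0.002,1,0.6,0.4,0.5,-0.04,0.07,0.005,1,0.6,0.4,0.5,-0.06,0.11,0.008,2,0.6,0.4,0.5,-0.08,0.15,0.011,3,0.6,0.4,0.5,-0.095,0.19,0.014,4,0.6,0.4,0.5,-0.095,0.23,0.017,4,0.6,0.4,0.5,-0.095,0.27,0.02,5,0.6,0.4,0.5,-0.095,0.31,0.022,5,0.6,0.4,0.5,-0.095,0.35,0.025,6,0.6,0.4,0.5,-0.095,0.39,0.028,6,0.6,0.4])

```text
time_s: 44.57
tool_pos: [0.4664, 0.0476, 0.2482]
tcp_rot: [0.118, 1.571, -0.033]
wrist_force: [0.6, 0.3, 0.2]
gripper_width: 0.751
```

```bash
python3 - <<'E'
from h import *
go([.4976,.315,.22],78.3)
E
```

```text
t 44.57 pos [0.4664 0.0476 0.2482] yaw 81.3 tilt 0.02 j [-0.06  0.18 -0.4   0.99  0.    0.1 ] w 0.75 F [0.6 0.3 0.2]
  shift [ 0.0282  0.2691 -0.0094] rot [ 3.05  0.02 -0.  ] rows>=6.5
```

Emit:
drive_tool(plan=[0.5,0,0.04,-0.0015,1,0,0,0.5,0,0.08,-0.003,2,0,0,0.5,0,0.12,-0.0045,3,0,0,0.5,0,0.16,-0.006,3,0,0,0.5,0.005,0.2,-0.007,3,0,0,0.5,0.015,0.235,-0.008,3,0,0,0.5,0.025,0.26,-0.0094,3,0,0,0.5,0.028,0.269,-0.0094,3,0,0,0.5,0.028,0.269,-0.0094,3,0,0,0.5,0.028,0.269,-0.0094,3,0,0])

```text
time_s: 45.4
tool_pos: [0.4972, 0.3144, 0.2196]
tcp_rot: [-1.96, 1.569, -2.163]
wrist_force: [-0.0, -1.4, 0.2]
gripper_width: 0.754
```

```bash
python3 - <<'E'
from h import *
w=cam("wrist");save("w33.pkl",w);crop(w,0,0,512,384,1.5,"pics/w33.png")
go([.4976,.315,.0945],78.3)
E
```

```text
t 45.45 pos [0.4975 0.3139 0.2201] yaw 78.3 tilt 0.05 j [ 0.44  0.42 -0.14  1.01 -0.    0.64] w 0.75 F [ 0.1 -1.2 -0.2]
  shift [ 1.256e-01  1.200e-03 -1.000e-04] rot [ 0.01 -0.    0.05] rows>=3.0
```

View pics/w33.png

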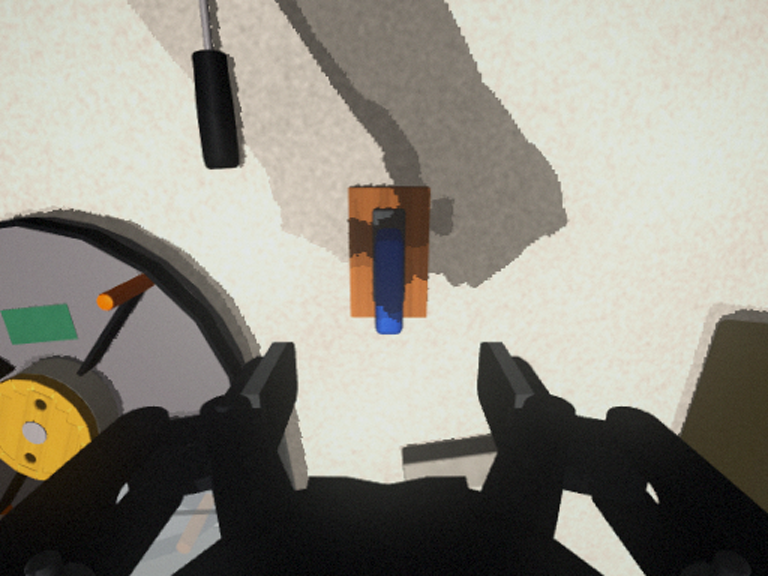

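Spanner parked straight (grip top at 389,320). Descending, then grip.

Emit:
drive_tool(plan=[0.5,0.02,0.0012,0,0,0,0,0.5,0.04,0.0012,0,0,0,0,0.5,0.06,0.0012,0,0,0,0,0.5,0.08,0.0012,0,0,0,0,0.5,0.1,0.0012,0,0,0,0,0.5,0.115,0.0012,0,0,0,0,0.5,0.122,0.0012,0,0,0,0,0.5,0.1256,0.0012,0,0,0,0,0.5,0.1256,0.0012,0,0,0,0,0.5,0.1256,0.0012,0,0,0,0], newtons=100)

```text
time_s: 46.28
tool_pos: [0.4985, 0.3147, 0.0956]
tcp_rot: [-0.059, 1.569, -0.264]
wrist_force: [0.2, 0.7, 1.3]
gripper_width: 0.752
```

```bash
python3 - <<'E'
from h import *
w=cam("wrist");crop(w,100,60,320,240,2.5,"pics/w34.png")
go([.4976,.315,.0945],78.3)
E
```

```text
t 46.33 pos [0.4986 0.3149 0.0959] yaw 78.3 tilt 0.10 j [ 0.44  0.54 -0.29  0.74 -0.    0.64] w 0.75 F [ 0.6 -0.1  0.8]
  shift [ 0.0014 -0.0002 -0.001 ] rot [-0.03  0.1  -0.02] rows>=0.0
```

View pics/w34.png

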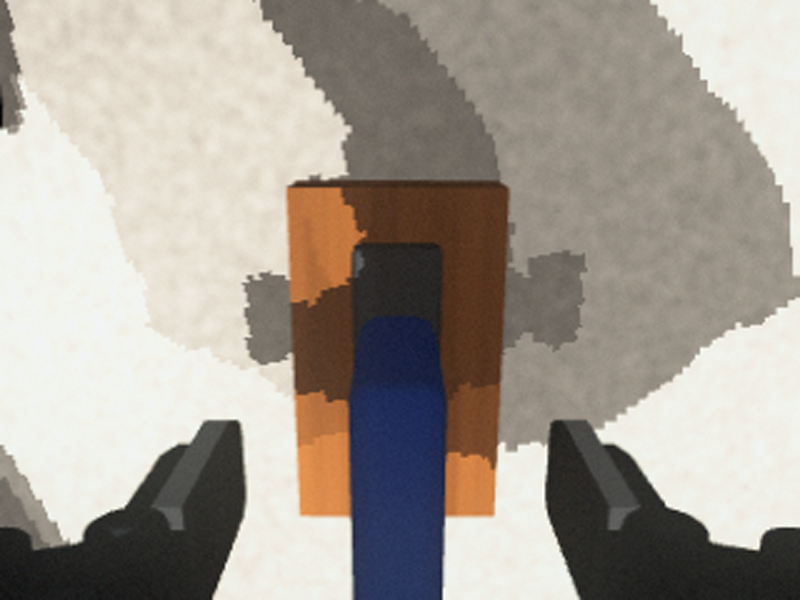

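Emit:
drive_tool(plan=[0,0.0014,0,-0.001,0,0,0,-0.5,0.0014,0,-0.001,0,0,0,-1,0.0014,0,-0.001,0,0,0,-1,0.0014,0,-0.001,0,0,0,-1,0.0014,0,-0.001,0,0,0,-1,0.0014,0,-0.001,0,0,0,-1,0.0014,0,-0.001,0,0,0,-1,0.0014,0,-0.001,0,0,0,-1,0.0014,0,-0.001,0,0,0,-1,0.0014,0,-0.001,0,0,0])

```text
time_s: 47.17
tool_pos: [0.4979, 0.3153, 0.095]
tcp_rot: [0.304, 1.568, 0.099]
wrist_force: [-0.2, -0.9, 5.4]
gripper_width: 0.176
```

```bash
python3 - <<'E'
from h import *
st()
E
```

```text
t 47.17 pos [0.4979 0.3153 0.095 ] yaw 78.3 tilt 0.14 j [ 0.44  0.54 -0.29  0.73 -0.    0.64] w 0.176 F [-0.2 -0.9  5.4] T [-0.15  0.21  0.04]
```

Emit:
drive_tool(plan=[-1,-0.01,0,0,0,0,0,-1,-0.025,0,0,0,0,0,-1,-0.045,0,0,0,0,0,-1,-0.065,0,0,0,0,0,-1,-0.085,0,0,0,0,0,-1,-0.105,0,0,0,0,0,-1,-0.12,0,0,0,0,0,-1,-0.13,0,0,0,0,0,-1,-0.135,0,0,0,0,0,-1,-0.135,0,0,0,0,0])

```text
time_s: 48.0
tool_pos: [0.4979, 0.3155, 0.2308]
tcp_rot: [0.42, 1.567, 0.216]
wrist_force: [0.6, 0.2, -2.0]
gripper_width: 0.177
```

```bash
python3 - <<'E'
from h import *
w=cam("wrist");crop(w,0,0,512,384,1.5,"pics/w35.png")
go([.5678,.0202,.22],54)
E
```

```text
t 48.05 pos [0.4974 0.3152 0.2297] yaw 78.3 tilt 0.12 j [ 0.44  0.41 -0.13  1.03 -0.    0.64] w 0.17 F [-0.5 -0.  -2.7]
  shift [ 0.0098 -0.2746  0.1288] rot [24.28  0.11 -0.06] rows>=7.3
```

View pics/w35.png

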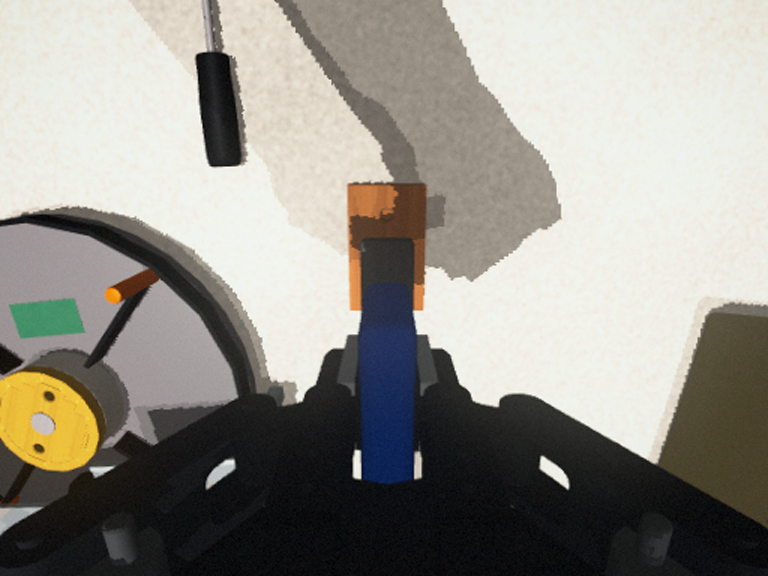

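Emit:
drive_tool(plan=[-1,0,-0.015,0.007,3,0,0,-1,0,-0.045,0.021,6,0,0,-1,0,-0.08,0.037,9,0,0,-1,0,-0.115,0.054,12,0,0,-1,0,-0.15,0.07,15,0,0,-1,0,-0.185,0.087,18,0,0,-1,0.003,-0.22,0.103,21,0,0,-1,0.006,-0.25,0.117,24,0,0,-1,0.01,-0.268,0.126,24.5,0,0,-1,0.01,-0.2745,0.1288,24.5,0,0])

```text
time_s: 48.88
tool_pos: [0.5674, 0.017, 0.2176]
tcp_rot: [-1.863, 1.57, -2.499]
wrist_force: [-0.0, -0.1, -2.9]
gripper_width: 0.179
```

```bash
python3 - <<'E'
from h import *
w=cam("wrist");save("w36.pkl",w);crop(w,0,0,512,384,1.5,"pics/w36.png")
go([.5678,.0202,.167],54)
E
```

```text
t 48.93 pos [0.5674 0.0174 0.218 ] yaw 53.6 tilt 0.06 j [-0.1   0.38 -0.2   0.99 -0.    0.54] w 0.17 F [ 0.3 -0.3 -2.1]
  shift [ 0.051   0.0026 -0.0013] rot [-0.44 -0.02  0.06] rows>=1.2
```

View pics/w36.png

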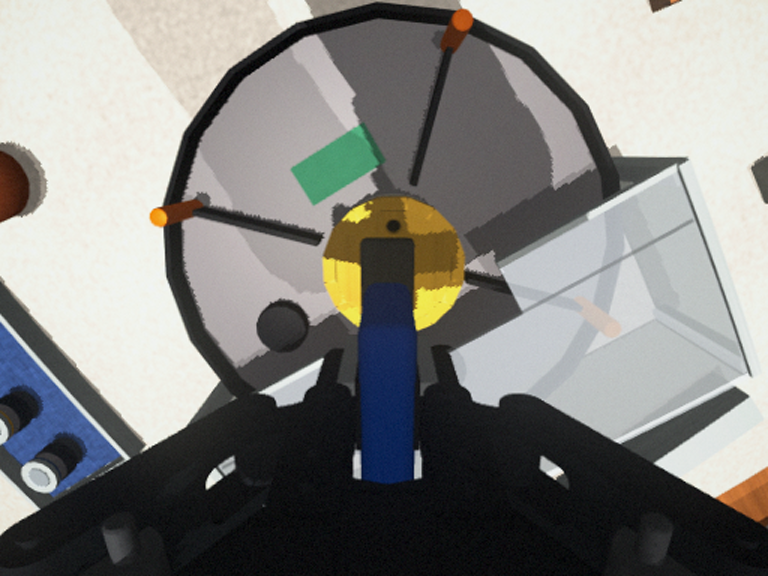

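```bash
python3 - <<'E'
from h import *
w=load("w36.pkl")
g=cv2.cvtColor(w["image"],cv2.COLOR_RGB2GRAY).astype(float)
yy,xx=np.mgrid[142:159,252:273];wt=np.clip(55-g[142:159,252:273],0,None)
hx,hy=(wt*xx).sum()/wt.sum(),(wt*yy).sum()/wt.sum()
hsv=cv2.cvtColor(w["image"],cv2.COLOR_RGB2HSV);L=[]
for r in range(140,205,4):
    row=hsv[r]; c=[i for i in range(205,325) if 15<row[i,0]<38 and row[i,1]>130 and row[i,2]>50]
    L+=[(min(c)-.5,r),(max(c)+.5,r)]
P=onz(w,np.array(L),.07)[:,:2];A=np.c_[2*P,np.ones(len(P))];x=np.linalg.lstsq(A,(P**2).sum(1),rcond=None)[0]
r=np.sqrt(x[2]+x[0]**2+x[1]**2);print("ring",x[:2],r,np.abs(np.hypot(*(P-x[:2]).T)-r).max())
h=onz(w,[(hx,hy)],.07)[0][:2];d=h-x[:2];print("hole px",hx,hy,h,np.hypot(*d),np.degrees(np.arctan2(d[1],d[0])))
o=obs();zt=o["tool_pos"][2]-.082+.019
b=onz(w,np.array([(361.5,241),(413,241)])/1.5,zt)[:,:2].mean(0)-o["tool_pos"][:2];print("bar end",b,np.hypot(*b),np.degrees(np.arctan2(b[1],b[0])))
E
```

```text
ring [0.56857674 0.01971378] 0.04551008134206062 0.0010756031725505863
hole px 261.8740573152338 150.2239819004525 [0.54592678 0.0359066 ] 0.027842920199641307 144.43841809360777
bar end [-0.02840686  0.01940853] 0.03440407721679719 145.65777920859563
```

```bash
python3 - <<'E'
from h import *
go([.568,.0200,.167],54.3)
E
```

```text
t 48.93 pos [0.5674 0.0174 0.218 ] yaw 53.6 tilt 0.06 j [-0.1   0.38 -0.2   0.99 -0.    0.54] w 0.17 F [ 0.3 -0.3 -2.1]
  shift [ 0.051   0.0025 -0.001 ] rot [-0.74 -0.02  0.06] rows>=1.2
```

Emit:
drive_tool(plan=[-1,0.01,0.0025,-0.001,-0.7,0,0,-1,0.02,0.0025,-0.001,-0.7,0,0,-1,0.03,0.0025,-0.001,-0.7,0,0,-1,0.04,0.0025,-0.001,-0.7,0,0,-1,0.047,0.0025,-0.001,-0.7,0,0,-1,0.051,0.0025,-0.001,-0.7,0,0,-1,0.051,0.0025,-0.001,-0.7,0,0,-1,0.051,0.0025,-0.001,-0.7,0,0,-1,0.051,0.0025,-0.001,-0.7,0,0,-1,0.051,0.0025,-0.001,-0.7,0,0])

```text
time_s: 49.77
tool_pos: [0.5685, 0.0199, 0.1676]
tcp_rot: [-0.342, 1.57, -0.965]
wrist_force: [-0.4, -0.0, -3.3]
gripper_width: 0.175
```

```bash
python3 - <<'E'
from h import *
w=cam("wrist");save("w37.pkl",w);crop(w,160,80,200,150,4,"pics/w37.png")
go([.568,.0200,.145],54.3)
E
```

```text
t 49.82 pos [0.5685 0.0199 0.1676] yaw 54.3 tilt 0.05 j [-0.09  0.43 -0.27  0.87 -0.    0.53] w 0.17 F [ 1.1  0.6 -2.9]
  shift [ 0.0226 -0.0002 -0.0005] rot [-0.04  0.04  0.02] rows>=0.5
```

View pics/w37.png

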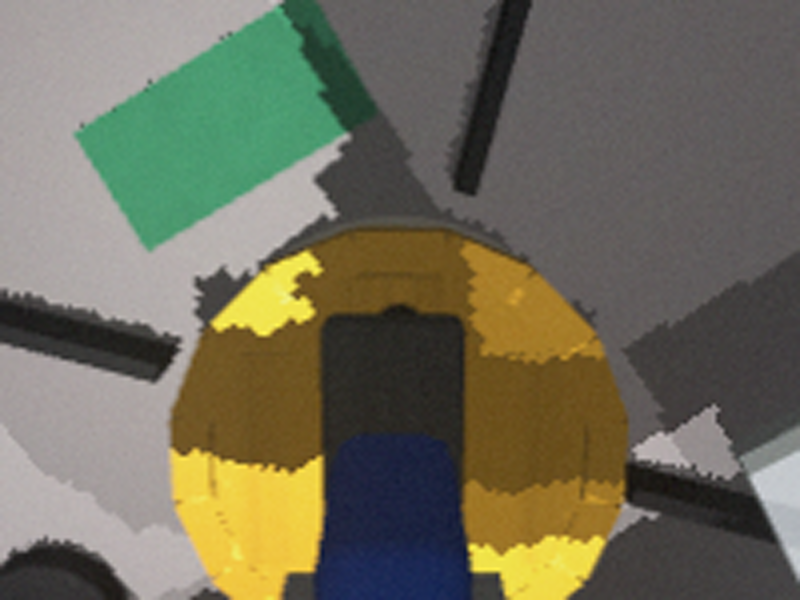

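```bash
python3 - <<'E'
from h import *
w=load("w37.pkl");o=obs();p=o["tool_pos"];R0=R(o["tcp_rot"])
f=lambda x,y:(160+x/4,80+y/4)
def rel(n,q,z):
    P=onz(w,[q],z)[0]-p;d=R0.T@P;print(n,"y %.4f z %.4f"%(d[1],d[2]))
rel("bar end",f(393,315),p[2]-.082+.019)
rel("hole far edge",f(400,305),.07)
rel("ring top edge",f(402,228),.07)
rel("L",f(171,420),.07);rel("R",f(627,420),.07)
E
```

```text
bar end y -0.0008 z -0.0358
hole far edge y 0.0006 z -0.0314
ring top edge y 0.0009 z -0.0460
L y -0.0446 z -0.0085
R y 0.0455 z -0.0085
```

Emit:
drive_tool(plan=[-1,0.003,0.0012,0.0005,0,0,0,-1,0.006,0.0012,0.0005,0,0,0,-1,0.009,0.0012,0.0005,0,0,0,-1,0.011,0.0012,0.0005,0,0,0,-1,0.013,0.0012,0.0005,0,0,0,-1,0.015,0.0012,0.0005,0,0,0,-1,0.017,0.0012,0.0005,0,0,0,-1,0.019,0.0012,0.0005,0,0,0,-1,0.02,0.0012,0.0005,0,0,0,-1,0.021,0.0012,0.0005,0,0,0])

```text
time_s: 50.65
tool_pos: [0.5696, 0.0205, 0.1464]
tcp_rot: [-0.575, 1.57, -1.199]
wrist_force: [0.1, 1.0, -2.8]
gripper_width: 0.175
```

```bash
python3 - <<'E'
from h import *
st()
w=cam("wrist");save("w38.pkl",w);crop(w,160,80,200,150,4,"pics/w38.png")
E
```

```text
t 50.65 pos [0.5696 0.0205 0.1464] yaw 54.3 tilt 0.04 j [-0.09  0.45 -0.29  0.82 -0.    0.53] w 0.175 F [ 0.1  1.  -2.8] T [-0.03 -0.01  0.03]
```

View pics/w38.png

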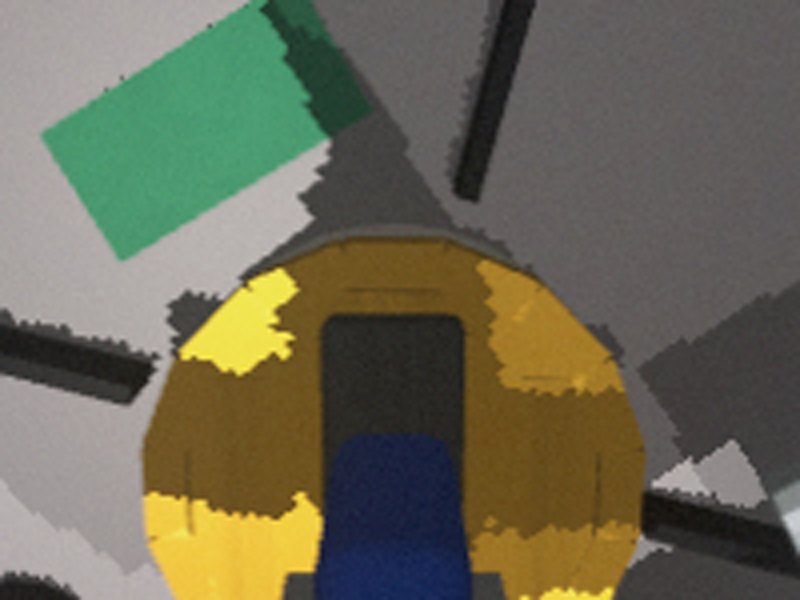

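Emit:
drive_tool(plan=[-1,0.001,0,0,0,0,0,-1,0.002,0,0,0,0,0,-1,0.0028,0,0,0,0,0,-1,0.0028,0,0,0,0,0,-1,0.0028,0,0,2,0,0,-1,0.0028,0,0,5,0,0,-1,0.0028,0,0,8,0,0,-1,0.0028,0,0,11,0,0,-1,0.0028,0,0,14,0,0,-1,0.0028,0,0,17,0,0])

```text
time_s: 51.53
tool_pos: [0.5693, 0.0203, 0.1435]
tcp_rot: [-0.842, 1.569, -1.765]
wrist_force: [-0.4, -1.6, -2.3]
gripper_width: 0.173
```

```bash
python3 - <<'E'
from h import *
st()
w=cam("wrist");save("w39.pkl",w);crop(w,160,80,200,150,4,"pics/w39.png")
E
```

```text
t 51.53 pos [0.5693 0.0203 0.1435] yaw 37.2 tilt 0.07 j [-0.09  0.46 -0.3   0.82 -0.    0.83] w 0.173 F [-0.4 -1.6 -2.3] T [-0.12  0.1   0.28]
```

View pics/w39.png

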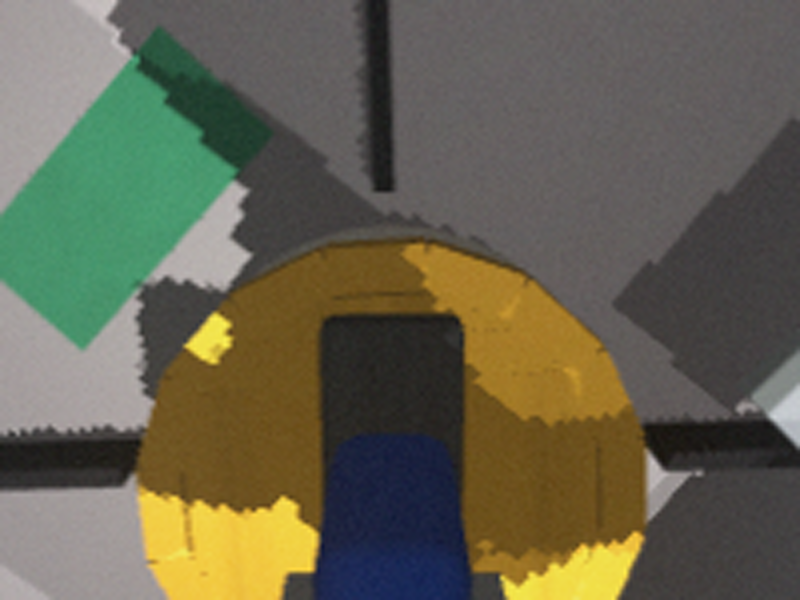

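Turning with 0.28 N m, as expected. Continuing clockwise to the stop.

Emit:
drive_tool(plan=[-1,0,0,0,5,0,0,-1,0,0,0,10,0,0,-1,0,0,0,15,0,0,-1,0,0,0,20,0,0,-1,0,0,0,25,0,0,-1,0,0,0,30,0,0,-1,0,0,0,34,0,0,-1,0,0,0,38,0,0,-1,0,0,0,41,0,0,-1,0,0,0,43,0,0])

```text
time_s: 52.42
tool_pos: [0.5685, 0.0201, 0.1434]
tcp_rot: [-0.658, 1.568, -2.333]
wrist_force: [-1.6, -0.5, -0.9]
gripper_width: 0.175
```

```bash
python3 - <<'E'
from h import *
st()
E
```

```text
t 52.42 pos [0.5685 0.0201 0.1434] yaw -6.0 tilt 0.15 j [-0.09  0.46 -0.3   0.82 -0.    1.58] w 0.175 F [-1.6 -0.5 -0.9] T [-0.18  0.55  0.3 ]
```

Emit:
drive_tool(plan=[-1,0,0,0,1,0,0,-1,0,0,0,2,0,0,-1,0,0,0,3,0,0,-1,0,0,0,4,0,0,-1,0,0,0,4.5,0,0,-1,0,0,0,5,0,0,-1,0,0,0,5,0,0,-1,0,0,0,5,0,0,-1,0,0,0,5,0,0,-1,0,0,0,5,0,0])

```text
time_s: 53.25
tool_pos: [0.5684, 0.0201, 0.1435]
tcp_rot: [-0.599, 1.568, -2.361]
wrist_force: [-2.7, -0.3, -1.1]
gripper_width: 0.176
```

```bash
python3 - <<'E'
from h import *
st()
w=cam("wrist");save("w40.pkl",w);crop(w,160,80,200,150,4,"pics/w40.png")
E
```

```text
t 53.25 pos [0.5684 0.0201 0.1435] yaw -11.0 tilt 0.17 j [-0.09  0.46 -0.3   0.82 -0.    1.67] w 0.176 F [-2.7 -0.3 -1.1] T [-0.23  0.46  0.96]
```

View pics/w40.png

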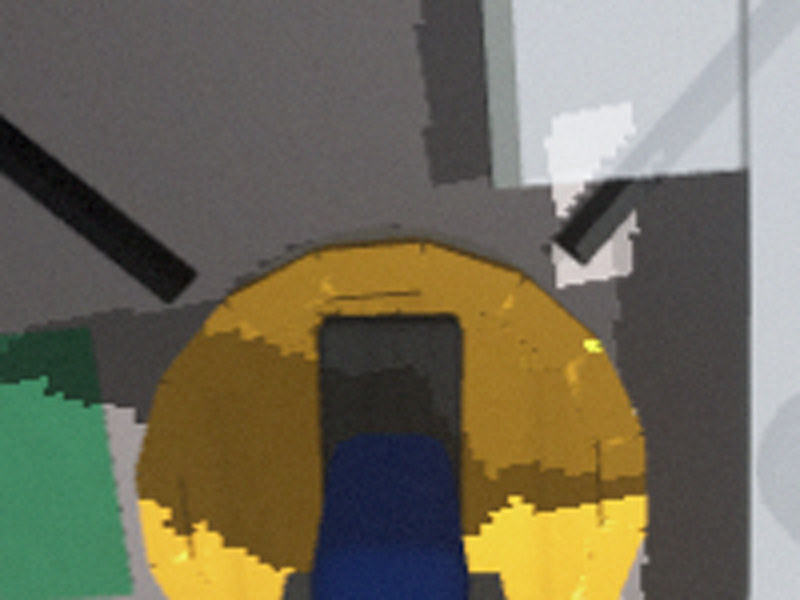

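Emit:
drive_tool(plan=[-1,0,0,0,-1,0,0,-1,0,0,0,-2,0,0,-1,0,0,0,-3,0,0,-1,0,0,0,-4,0,0,-1,-0.003,0,0,-4,0,0,-1,-0.009,0,0,-4,0,0,-1,-0.018,0,0,-4,0,0,-1,-0.03,0,0,-4,0,0,-1,-0.06,0,0,-4,0,0,-1,-0.09,0,0,-4,0,0])

```text
time_s: 54.13
tool_pos: [0.5678, 0.0204, 0.2343]
tcp_rot: [-1.038, 1.566, -2.731]
wrist_force: [0.4, -0.1, -1.7]
gripper_width: 0.17
```

```bash
python3 - <<'E'
from h import *
w=cam("wrist");save("w41.pkl",w);crop(w,0,0,512,384,1.5,"pics/w41.png")
go([.4979,.3153,.24],78.3)
E
```

```text
t 54.18 pos [0.5713 0.0202 0.2416] yaw -7.0 tilt 0.42 j [-0.09  0.37 -0.16  1.03 -0.    1.6 ] w 0.17 F [ 1.8 -0.3  2.7]
  shift [ 0.0003 -0.1087 -0.284 ] rot [-85.27   0.39  -0.25] rows>=11.9
```

View pics/w41.png

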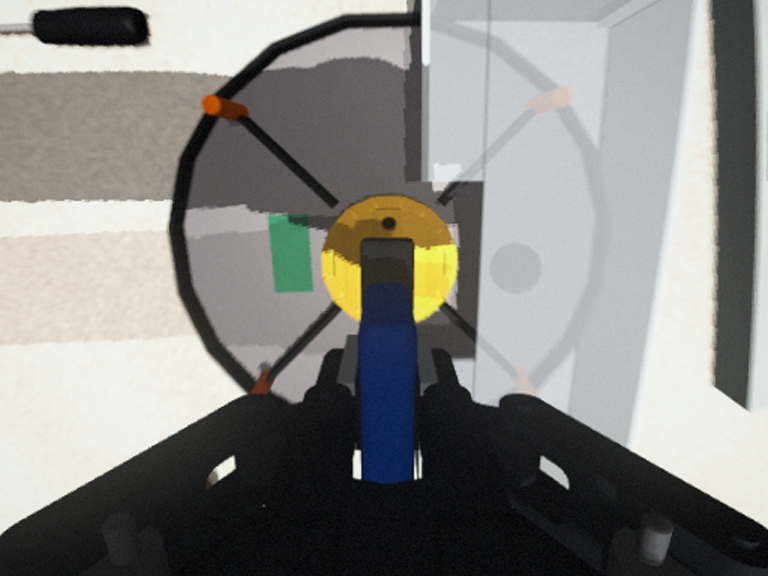

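Emit:
drive_tool(plan=[-1,-0.005,-0.008,-0.02,-7,0.3,-0.2,-1,-0.005,-0.019,-0.05,-14,0.3,-0.2,-1,-0.005,-0.03,-0.08,-21,0.3,-0.2,-1,-0.005,-0.042,-0.11,-28,0.3,-0.2,-1,-0.005,-0.054,-0.14,-35,0.3,-0.2,-1,-0.005,-0.065,-0.17,-42,0.3,-0.2,-1,-0.005,-0.077,-0.2,-49,0.3,-0.2,-1,-0.005,-0.088,-0.23,-56,0.3,-0.2,-1,-0.005,-0.1,-0.26,-63,0.3,-0.2,-1,-0.005,-0.106,-0.276,-70,0.3,-0.2])

```text
time_s: 55.02
tool_pos: [0.4986, 0.3104, 0.2464]
tcp_rot: [1.166, 1.567, 0.704]
wrist_force: [0.7, -0.6, -2.9]
gripper_width: 0.174
```

```bash
python3 - <<'E'
from h import *
w=load("w41.pkl");h=onz(w,[(388.5/1.5,224/1.5)],.07)[0][:2];print(h)
hsv=cv2.cvtColor(w["image"],cv2.COLOR_RGB2HSV);L=[]
for r in range(140,200,4):
    row=hsv[r]; c=[i for i in range(205,325) if 15<row[i,0]<38 and row[i,1]>130 and row[i,2]>50]
    L+=[(min(c)-.5,r),(max(c)+.5,r)]
P=onz(w,np.array(L),.07)[:,:2];A=np.c_[2*P,np.ones(len(P))];x=np.linalg.lstsq(A,(P**2).sum(1),rcond=None)[0]
d=h-x[:2];print("ring",x[:2],"hole ang",np.degrees(np.arctan2(d[1],d[0])),np.hypot(*d))
t=cam("top");save("t41.pkl",t);crop(t,190,100,130,130,6,"pics/t41.png")
go([.4979,.3153,.24],78.3)
E
```

```text
[0.57178234 0.0461585 ]
ring [0.56857833 0.01947821] hole ang 83.15219847976503 0.02687197781666895
t 55.07 pos [0.4981 0.3122 0.2463] yaw 63.9 tilt 0.25 j [ 0.43  0.4  -0.1   1.06  0.    0.89] w 0.17 F [-0.2  2.8 -2.5]
  shift [ 0.0063  0.0026 -0.0015] rot [-14.41   0.04  -0.25] rows>=2.0
```

View pics/t41.png

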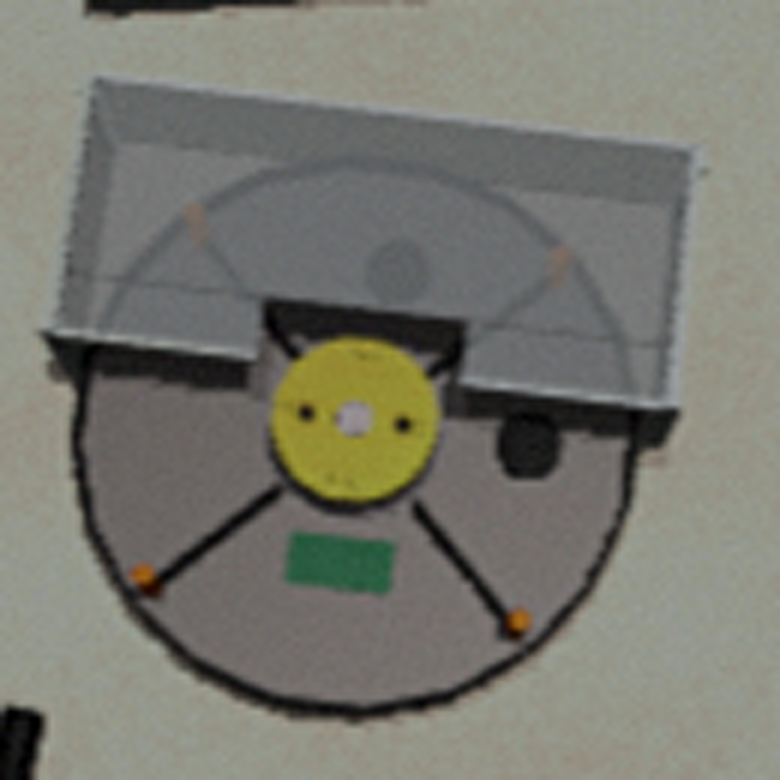

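The ring holes are back at (305,412) and (402,424), their tight start positions, and both caps are still in. Next I'll park the spanner.

Emit:
drive_tool(plan=[-1,0.006,0.001,0,-7,0,0,-1,0.006,0.001,0,-14.4,0,-0.2,-1,0.006,0.0026,-0.0015,-14.4,0,-0.2,-1,0.006,0.0026,-0.0015,-14.4,0,-0.2,-1,0.02,0.0026,-0.0015,-14.4,0,-0.2,-1,0.04,0.0026,-0.0015,-14.4,0,-0.2,-1,0.06,0.0026,-0.0015,-14.4,0,-0.2,-1,0.08,0.0026,-0.0015,-14.4,0,-0.2,-1,0.1,0.0026,-0.0015,-14.4,0,-0.2,-1,0.11,0.0026,-0.0015,-14.4,0,-0.2])

```text
time_s: 55.9
tool_pos: [0.4974, 0.3148, 0.1345]
tcp_rot: [-2.577, 1.57, -2.785]
wrist_force: [-0.8, -1.4, -3.1]
gripper_width: 0.177
```

```bash
python3 - <<'E'
from h import *
go([.4979,.3153,.132],78.3)
E
```

```text
t 55.90 pos [0.4974 0.3148 0.1345] yaw 78.1 tilt 0.07 j [ 0.44  0.5  -0.25  0.82  0.    0.65] w 0.18 F [-0.8 -1.4 -3.1]
  shift [0.0025 0.0006 0.0004] rot [-0.21 -0.06  0.04] rows>=0.1
```

Emit:
drive_tool(plan=[-1,0.0025,0.0006,0.0004,-0.2,0,0,-1,0.0025,0.0006,0.0004,-0.2,0,0,-1,0.0025,0.0006,0.0004,-0.2,0,0,-1,0.0025,0.0006,0.0004,-0.2,0,0,-1,0.0025,0.0006,0.0004,-0.2,0,0,-1,0.0025,0.0006,0.0004,-0.2,0,0,-1,0.0025,0.0006,0.0004,-0.2,0,0,-1,0.0025,0.0006,0.0004,-0.2,0,0,-1,0.0025,0.0006,0.0004,-0.2,0,0,-1,0.0025,0.0006,0.0004,-0.2,0,0])

```text
time_s: 56.73
tool_pos: [0.4979, 0.3153, 0.132]
tcp_rot: [-2.612, 1.57, -2.817]
wrist_force: [0.1, -0.6, -2.7]
gripper_width: 0.172
```

```bash
python3 - <<'E'
from h import *
w=cam("wrist");save("w42.pkl",w);crop(w,100,60,320,240,2.5,"pics/w42.png")
go([.4979,.3153,.095],78.3)
E
```

```text
t 56.78 pos [0.4978 0.3153 0.132 ] yaw 78.3 tilt 0.07 j [ 0.44  0.5  -0.25  0.82  0.    0.64] w 0.17 F [-0.4 -0.6 -1.6]
  shift [0.037  0.0001 0.0001] rot [-0.01 -0.06  0.04] rows>=0.9
```

View pics/w42.png

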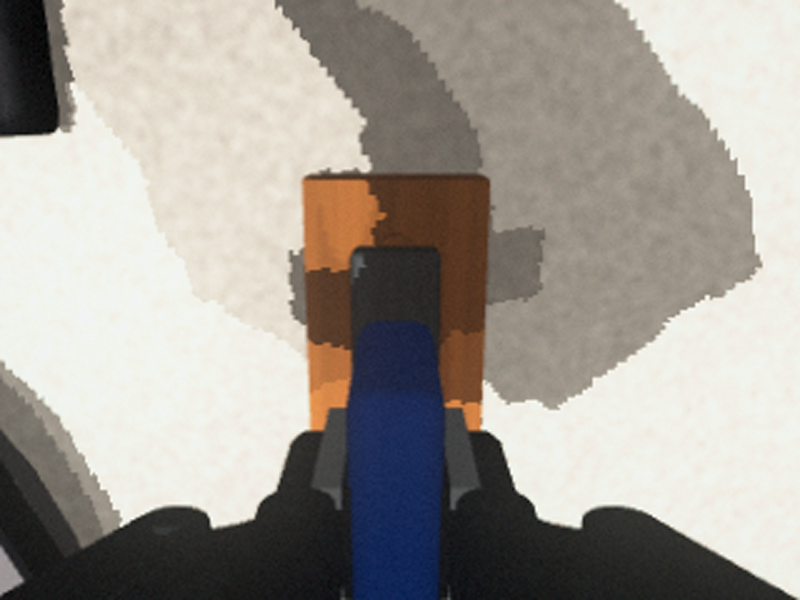

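Emit:
drive_tool(plan=[-1,0.005,0.0002,0,0,0,0,-1,0.01,0.0002,0,0,0,0,-1,0.015,0.0002,0,0,0,0,-1,0.02,0.0002,0,0,0,0,-1,0.025,0.0002,0,0,0,0,-1,0.03,0.0002,0,0,0,0,-1,0.033,0.0002,0,0,0,0,-1,0.0355,0.0002,0,0,0,0,-1,0.037,0.0002,0,0,0,0,-1,0.0375,0.0002,0,0,0,0])

```text
time_s: 57.62
tool_pos: [0.4976, 0.3155, 0.0951]
tcp_rot: [-2.562, 1.569, -2.766]
wrist_force: [-3.5, -2.4, 5.5]
gripper_width: 0.175
```

```bash
python3 - <<'E'
from h import *
st()
E
```

```text
t 57.62 pos [0.4976 0.3155 0.0951] yaw 78.3 tilt 0.08 j [ 0.44  0.54 -0.29  0.74  0.    0.64] w 0.175 F [-3.5 -2.4  5.5] T [-0.35  0.7  -0.07]
```

Seated (TCP height as when picked up, with contact on the stand). I'll release and rise.

Emit:
drive_tool(plan=[0,0,0,0,0,0,0,0.3,0,0,0,0,0,0,0.5,0,0,0,0,0,0,0.5,0,0,0,0,0,0,0.5,0,0,0,0,0,0,0.5,-0.02,0,0,0,0,0,0.5,-0.05,0,0,0,0,0,0.5,-0.09,0,0,0,0,0,0.5,-0.13,0,0,0,0,0,0.5,-0.14,0,0,0,0,0])

```text
time_s: 58.45
tool_pos: [0.5006, 0.3169, 0.2418]
tcp_rot: [0.661, 1.563, 0.457]
wrist_force: [1.9, 1.5, 0.8]
gripper_width: 0.752
```

Emit:
drive_tool(plan=[0.5,0,0,0,0,0,0,0.5,0,0,0,0,0,0,0.5,0,0,0,0,0,0,0.5,0,0,0,0,0,0,0.5,0,0,0,0,0,0,0.5,0,0,0,0,0,0,0.5,0,0,0,0,0,0,0.5,0,0,0,0,0,0,0.5,0,0,0,0,0,0,0.5,0,0,0,0,0,0])

```text
time_s: 59.28
tool_pos: [0.5005, 0.3168, 0.2417]
tcp_rot: [0.656, 1.563, 0.452]
wrist_force: [-0.2, -0.6, 0.2]
gripper_width: 0.749
```

```bash
python3 - <<'E'
from h import *
st()
w=cam("wrist");crop(w,0,0,512,384,1.5,"pics/w43.png")
s=cam("side");save("s43.pkl",s);crop(s,0,0,512,384,1.5,"pics/s43.png")
t=cam("top");save("t43.pkl",t);crop(t,120,60,280,220,2.8,"pics/t43.png")
f=lambda x,y:(x/1.5,y/1.5)
E
```

```text
t 59.28 pos [0.5005 0.3168 0.2417] yaw 78.3 tilt 0.46 j [ 0.44  0.41 -0.1   1.05  0.    0.64] w 0.749 F [-0.2 -0.6  0.2] T [-0.07  0.04  0.02]
```

View pics/w43.png

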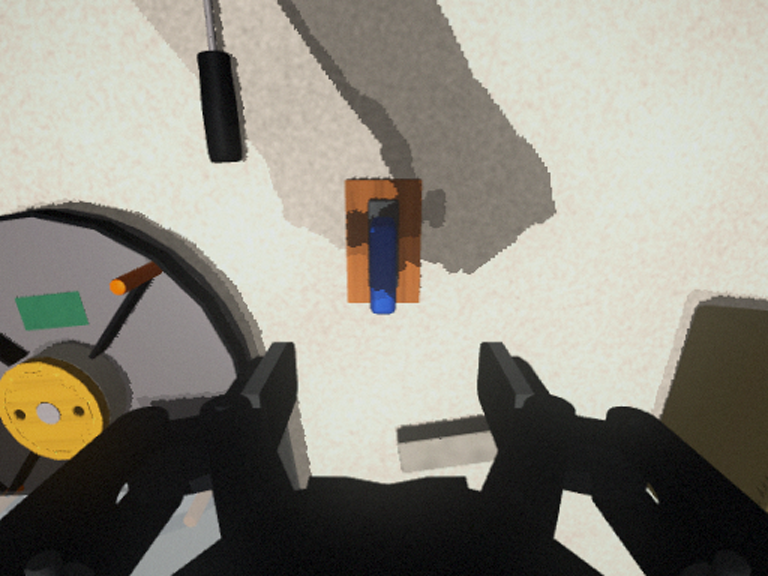

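View pics/s43.png

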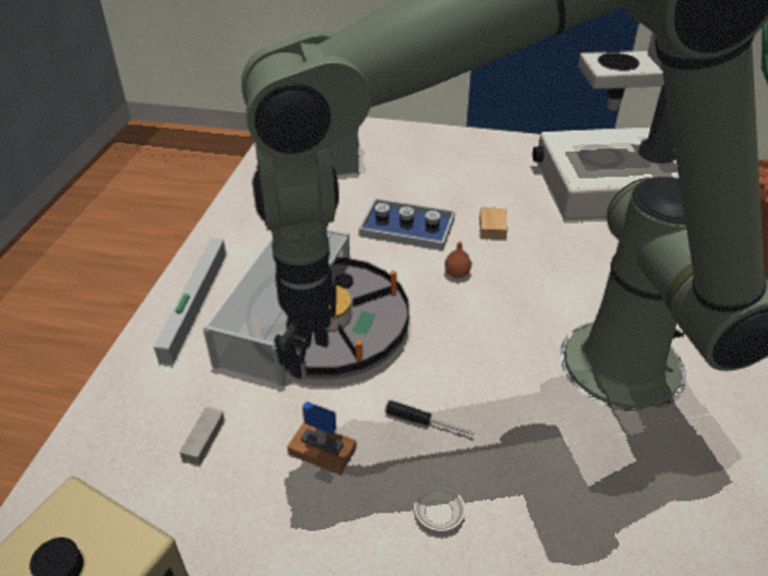

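View pics/t43.png

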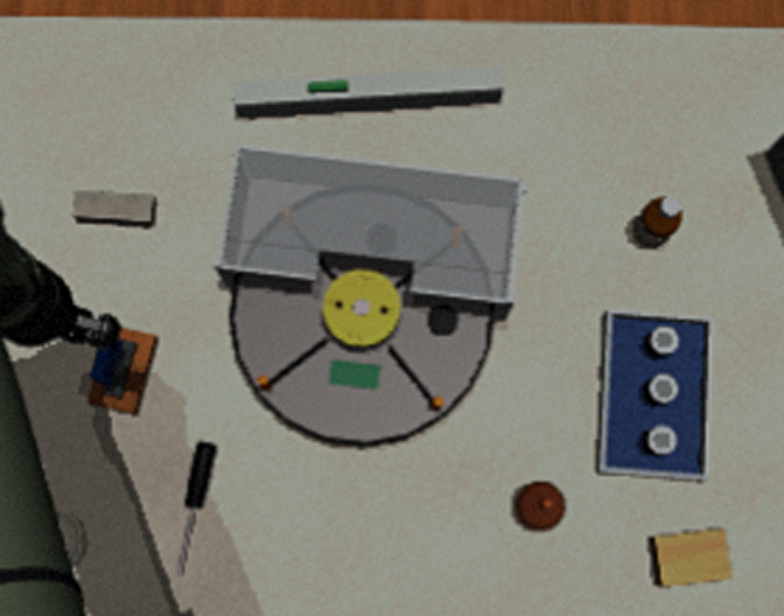

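All three objectives stand in the tray (663,341; 663,389; 661,440). The spanner is in its stand, the ring is at its tight position, and the arm is clear. Handing in.

```bash
python3 - <<'E'
from h import *
t=load("t43.pkl");c=np.array([.479,-.341])
for q in [(663,341),(663,389),(661,440)]:
    print((onz(t,[(120+q[0]/2.8,60+q[1]/2.8)],.045)[0][:2]-c).round(4))
from bench import manip
print(manip.job_done())
E
```

```text
[ 0.0581 -0.0022]
[-0.0002 -0.0007]
[-0.0613  0.0031]
the job is handed in; nothing more can be done
None
```

I did the whole job in order and handed it in at about 59 s of the 192 s allowed; no verdict was reported.

**What I did**
- Slackened the lock ring with the spanner until the torque rose to 0.53 N m at the stop, then parked the spanner.
- Turned the carousel about 122° by one orange post and stood all three objectives in the tray.
- Tightened the ring clockwise until the torque reached 0.96 N m at the stop, then parked the spanner again.

**What the last checks showed**
- **Objectives:** all three look upright in the tray. They are at about +58, 0 and −61 mm along it and within about 3 mm of its centre line.
- **Lock ring:** the holes are back at their starting image positions. The wrist camera puts the hole line at 83.2°, against 83.9° at the start.
- **Spanner:** it looks fully down and upright in its stand. The gripper is open and clear, with wrist force near zero.
- **Caps and bystanders:** both caps are in the carousel. The bystanders look unmoved in the images; I did not measure their positions.

**Disagreements**
- **Ring position:** the cameras disagreed on the ring centre by 1 to 3 mm, so I lined up each insertion by comparing the ring and the spanner bar in the wrist view. The prongs went in both times with no contact force.
- **Red-banded objective:** it sat about 3 mm off my estimate, and I corrected that before gripping it.

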